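# Reload the bottle warmer and turn it up

## Task

Slide the orange locking comb of the bottle warmer fully open, take both finished white bottles out of their lanes and stand them upright on the yellow tray, then slide every amber bottle into a lane of its own, under the slotted retaining plate and right home to the back stop. Only when all of that is done, slide the comb fully shut again, and last of all turn the heat knob fully clockwise to its end stop. Leave the glass beaker where it stands.

Things in the scene. Friction and masses are not known exactly. Their poses are not given: they have to be found in the camera images.
- warmer: Fixed bottle warmer, 322 mm wide. Origin on the bench under the middle of its 4 lanes; x points into the lanes, y left, z up. Lanes 38 mm wide, centres y = 84, 28, -28, -84 mm, floor 6 mm up, x -51 (open mouth) to +30 mm (back stop). A plate 74 to 77 mm up covers them, with a 26 mm slot open at the front over each lane: bottle bodies pass under it, caps run in the slot. Control box y -121 to -201, 50 mm high
- lane_0 (a point): Lane 0, counted from the left: where a bottle's middle (half-way up) is when it stands home at the back stop (to 2 mm). x points into the lane, z up. The plate's front edge is 63 mm before this point; bottles have 6 mm of play in height under the plate, and home bottles stick out 25 mm above it
- lane_1 (a point): Lane 1, counted from the left: where a bottle's middle (half-way up) is when it stands home at the back stop (to 2 mm). x points into the lane, z up. The plate's front edge is 63 mm before this point; bottles have 6 mm of play in height under the plate, and home bottles stick out 25 mm above it
- lane_2 (a point): Lane 2, counted from the left: where a bottle's middle (half-way up) is when it stands home at the back stop (to 2 mm). x points into the lane, z up. The plate's front edge is 63 mm before this point; bottles have 6 mm of play in height under the plate, and home bottles stick out 25 mm above it
- lane_3 (a point): Lane 3, counted from the left: where a bottle's middle (half-way up) is when it stands home at the back stop (to 2 mm). x points into the lane, z up. The plate's front edge is 63 mm before this point; bottles have 6 mm of play in height under the plate, and home bottles stick out 25 mm above it
- comb (a joint): Orange locking comb before the lane mouths, slides along the warmer's y: 0 = shut (16 mm wide teeth in mid-lane), 0.028 m = open (moved 28 mm to the right, -y of the warmer; teeth before the lane walls). About 1.5 N of friction, stays where left, end stops both ways. Rail x -73 to -59 mm of the warmer, top level with the lane floor, 6 mm above the bench; teeth up to 45 mm above the bench
- comb_grip (a point): Point in the comb's upright orange grip tab, before the control box, 60 mm above the bench, 15 mm below the tab's top; moves with the comb. The tab is 14 mm (x) by 16 mm (y), free on all sides above the rail; axes are the warmer's
- heat (a joint): Heat knob on the control box: 0 = off, 2.6 rad = clockwise end stop, hottest. Grows clockwise seen from above (about 0.04 N m of friction, stays where it is left)
- amber_0_mid (a point): Amber glass dropper bottle with a black cap, to be warmed; loose, 130 g, heavy foot. This point is its middle, half-way up (48 mm above its underside). Body 32 mm across from the underside to 14 mm above this point, cap 20 mm across from there up to 48 mm above this point. z is its upright axis. Not every one of the four is present
- amber_1_mid (a point): Amber glass dropper bottle with a black cap, to be warmed; loose, 130 g, heavy foot. This point is its middle, half-way up (48 mm above its underside). Body 32 mm across from the underside to 14 mm above this point, cap 20 mm across from there up to 48 mm above this point. z is its upright axis. Not every one of the four is present
- amber_2_mid (a point): Amber glass dropper bottle with a black cap, to be warmed; loose, 130 g, heavy foot. This point is its middle, half-way up (48 mm above its underside). Body 32 mm across from the underside to 14 mm above this point, cap 20 mm across from there up to 48 mm above this point. z is its upright axis. Not every one of the four is present
- amber_3_mid (a point): Amber glass dropper bottle with a black cap, to be warmed; loose, 130 g, heavy foot. This point is its middle, half-way up (48 mm above its underside). Body 32 mm across from the underside to 14 mm above this point, cap 20 mm across from there up to 48 mm above this point. z is its upright axis. Not every one of the four is present
- white_0_mid (a point): White bottle with a green cap, finished, standing in one of the warmer's lanes at the start; loose, 130 g, heavy foot, the same size as the amber ones: this point is its middle, 48 mm above its underside; body 32 mm across up to 14 mm above this point, cap 20 mm across from there up to 48 mm above this point. Two of the four are present
- white_1_mid (a point): White bottle with a green cap, finished, standing in one of the warmer's lanes at the start; loose, 130 g, heavy foot, the same size as the amber ones: this point is its middle, 48 mm above its underside; body 32 mm across up to 14 mm above this point, cap 20 mm across from there up to 48 mm above this point. Two of the four are present
- white_2_mid (a point): White bottle with a green cap, finished, standing in one of the warmer's lanes at the start; loose, 130 g, heavy foot, the same size as the amber ones: this point is its middle, 48 mm above its underside; body 32 mm across up to 14 mm above this point, cap 20 mm across from there up to 48 mm above this point. Two of the four are present
- white_3_mid (a point): White bottle with a green cap, finished, standing in one of the warmer's lanes at the start; loose, 130 g, heavy foot, the same size as the amber ones: this point is its middle, 48 mm above its underside; body 32 mm across up to 14 mm above this point, cap 20 mm across from there up to 48 mm above this point. Two of the four are present
- tray: Fixed yellow tray, 90 (x) x 130 mm (y) outside, 12 mm high rim, walls and floor 3 mm thick. Origin: centre of its underside, on the bench
- microscope: Fixed stereo microscope on a white base to the right of the work, a tall obstacle: its head and eyepieces overhang its base towards the robot, so go round it on the robot's side. Origin: centre of its base, on the bench
- mat: Fixed thin blue mat, 190 x 190 x 2 mm, on which the amber bottles stand at the start. Origin: centre of its underside
- beaker: Loose empty glass beaker, 55 mm across, 67 mm high, standing to the left of the warmer; a bystander. Origin: centre of its underside
- heat_grip (a point): Point on the knob's vertical axis at the height to grip it. The knob has a straight bar grip, 42 mm long, 14 mm thick, its flat sides free from 23 mm below this point to its top 7 mm above it, whose long direction is this point's x axis (it turns with the knob); pinch the bar across its thickness from above
Things that resemble listed ones, but are neither listed nor needed, are in the scene too. What is shaped like the part that bears amber_1_mid but blue or red is not meant.

How it is judged:
By the outcome, as a careful person would: the job done as asked, in the order asked, and still so for the second after the job is handed in, with the robot touching nothing.
Of amber_0, amber_1, amber_2, amber_3 only 2 to 4 are there at a start; the rules pass over those that are not, and their reading is None.
Of white_0, white_1, white_2, white_3 only 2 to 2 are there at a start; the rules pass over those that are not, and their reading is None.
At some moment in a run one of amber_0, amber_1, amber_2, amber_3 may be knocked a few centimetres aside while the robot is not near it.
It also fails if it takes over 208 s, if anything falls off the work surface, if the arm or the gripper's body presses on something with over 40 N, if the wrist force passes 120 N, or if a joint passes its speed limit or range.

## Robot

A 6-joint arm with a two-finger parallel gripper is mounted at the origin on a cart in front of the work surface, level with it; the furniture and walls round the work are solid. World frame = base frame: x ahead of the robot, y to its left, z up, the work surface at z = 0. Lengths are in m, angles in rad, forces in N, time in s.
With the tool pointing down it reaches from about 0.35 to 0.775 m from the base axis. Payload 5.5 kg.
Tool frame: the origin (TCP) lies at the very end of the fingers, on their centre line; the grasp point (between the pads) lies env.grasp_offset behind it (env.grasp_offset is the distance from the TCP to the grasp point, in m); x points along the fingers, y is the direction in which the jaws open and shut, and the axes are right-handed (so a half turn about x gives the same grasp; the last joint's range is limited). The gripper opens to 85 mm and grips with 20 to 120 N. Pads are 22 mm wide; open, the fingers measure 114 mm over their backs; the gripper's body (76 mm by 85 mm) begins 54 mm behind the grasp point. The pads swing forward as they close: fully open they stand 13 mm farther back than shut.
Start: joints at [0.99, 0.313, 0.046, 1.304, 0, 1.431], TCP at [0.245, 0.52, 0.231] pointing down, gripper open.
Joint ranges: [-2.76, 2.76], [-0.86, 1.69], [-1.03, 1.26], [-2.2, 2.34], [-1.47, 1.5], [-3.14, 3.14]. Speed limits (rad/s): [2.57, 2.57, 3.14, 3.14, 3.14, 3.14].

## Interface

Orientations are given as a unit quaternion [w, x, y, z].
In Python, from workcell import get_state, viewer, job, env gives the robot as it stands.
- The arm moves only by the tool send_rows, never from a script. Its argument "plan" is a list of rows, each a list of 6 numbers: the shift along the tool's x, y, z in mm, then the turn, a rotation vector about the tool's x, y, z in degrees. A call has exactly 10 rows; each row is the pose to reach, as a shift and turn from the pose commanded when the call began, along the tool's axes at that moment; what a row does not reach only later rows make up. A row lasts 1/8 s, in which the tool goes at most 62.5 mm and 10.7 degrees, less where a joint would pass 70% of its speed; a pose out of reach is approached as far as the arm can. A call with a gripper value outside its range is refused whole. "claw" is the finger opening in mm, from 0 to 85.4, set as the call begins (left out, the last holds). The fingers move at their own pace and stop on an object; "newtons" is the grip in N (left out, the last holds). Time passes only in rows, so rows that repeat a pose let the fingers close, or fill a call up. It gives the time, the measured TCP pose, the force and the opening at its end, in the units of the state.
- get_state(): the state, without advancing time (a new reading comes with each control period).
- viewer.read_camera(name): name is "scene" or "top" or "wrist"; returns a dict with "frame" (480x640x3 uint8, blue, green, red), "mtx" (3x3 intrinsics, pixels), "rvec" (rotation vector, rad) and "tvec" (3), from world to camera coordinates, as OpenCV has them. Camera axes: x right, y down, z forward; pixel columns grow to the right and rows downward; lengths in m; the calibration is good to about 2 mm. A picture is of the moment at which its call begins. There is no depth.
- job.hand_in(): hands the job in, once; it reports no verdict.
The state is a dict: "clock": time; "joint_pos": joint angles; "qvel": joint speeds; "tau": joint torques, N m; "tcp_pos": TCP position; "orientation": TCP orientation; "wrist_force": force on the tool from outside, world axes, zero at the start; "ft_torque": the same for the moment, N m; "finger_gap": finger opening in m.
Only numpy, scipy, OpenCV 4.12 (cv2) and the standard library are available. Lean on these libraries where they do the work, as an engineer would, in place of code of your own. Each camera call takes 0.05 s, during which the arm holds its last target.

## Working session

There is one attempt and no reset: what is moved stays moved. The work goes in short steps, Python scripts to look and compute and a tool call to move; the robot and the scene stay as the last step left them, time stands still between calls to the robot, and variables do not carry over. Pictures are saved under pics/ and viewed, and the job is handed in when it is done.

Besides the shell and the picture viewer there is one more tool, called after "Request:" as name([rows], argument=value, ...), one row to a line, values as JSON. send_rows: Moves the arm, as the interface text tells. Its arguments: {"type":"object","properties":{"plan":{"type":"array"},"claw":{"type":"number"},"newtons":{"type":"number"}},"required":["plan"]}

```bash
ls; mkdir -p pics; python3 - <<'E'
from workcell import get_state, viewer, job, env
import cv2
print(get_state()); print(env.grasp_offset)
for n in ["scene","top","wrist"]:
    d=viewer.read_camera(n); cv2.imwrite(f"pics/{n}0.png",d["frame"]); print(n,d["mtx"].tolist(),d["rvec"],d["tvec"])
E
```

```text
pics
{'clock': 0.0, 'joint_pos': array([ 9.90403419e-01,  3.14025103e-01,  4.50265889e-02,  1.30360615e+00,
       -1.13259225e-05,  1.43122351e+00]), 'qvel': array([-0.00103658, -0.00079392, -0.00055354,  0.00023592,  0.00048582,
       -0.00078375]), 'tau': array([-2.53709601e-03, -4.80628431e+01,  2.98532724e+01,  1.94102334e-02,
       -1.79562999e-04,  1.74157648e-07]), 'tcp_pos': array([0.24506761, 0.51961775, 0.23041429]), 'orientation': array([ 0.68977862,  0.15399475,  0.69022156, -0.1551943 ]), 'wrist_force': array([0.43105052, 0.26698471, 0.14252282]), 'ft_torque': array([-0.0249657 ,  0.01923368,  0.0266146 ]), 'finger_gap': 0.08558799378932554}
0.0187
scene [[488.4642637249109, 0.0, 317.7732497674818], [0.0, 488.4642637249109, 237.80173511079073], [0.0, 0.0, 1.0]] [ 1.15141113 -1.97623811  1.24419848] [0.297399   0.25240536 0.83042277]
top [[471.0161373889222, 0.0, 314.87488963821437], [0.0, 471.0161373889222, 243.01289317264016], [0.0, 0.0, 1.0]] [ 2.13663411 -2.11202679  0.20575518] [0.04858888 0.51283146 1.1146571 ]
wrist [[368.2735832952649, 0.0, 319.75038831060397], [0.0, 368.2735832952649, 240.91476750002926], [0.0, 0.0, 1.0]] [-2.44597166 -1.55283288 -0.21442581] [-0.57368812 -0.03449033  0.37967802]
```

View pics/scene0.png

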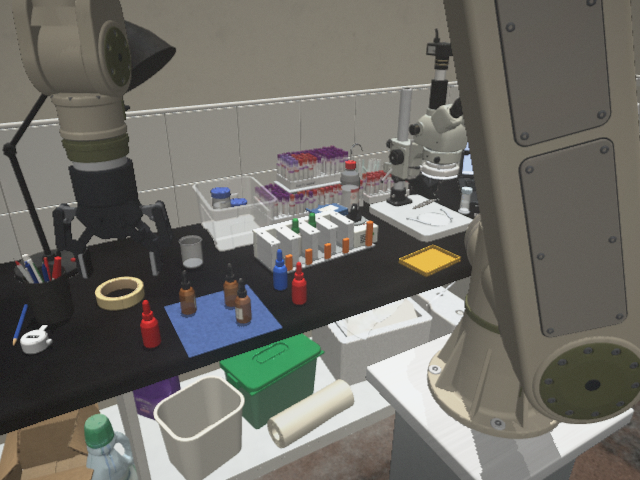

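View pics/top0.png

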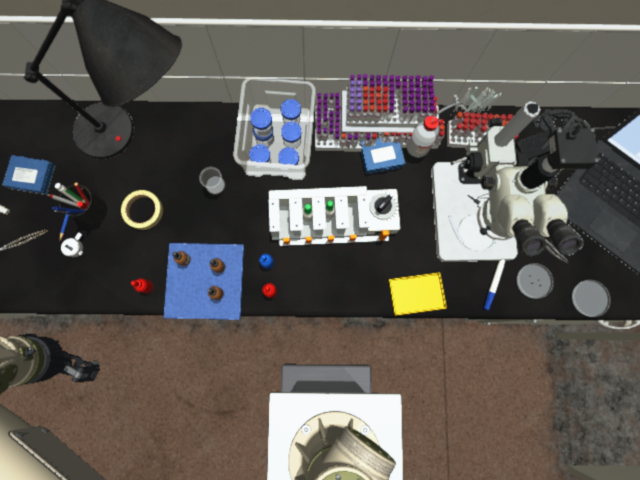

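View pics/wrist0.png

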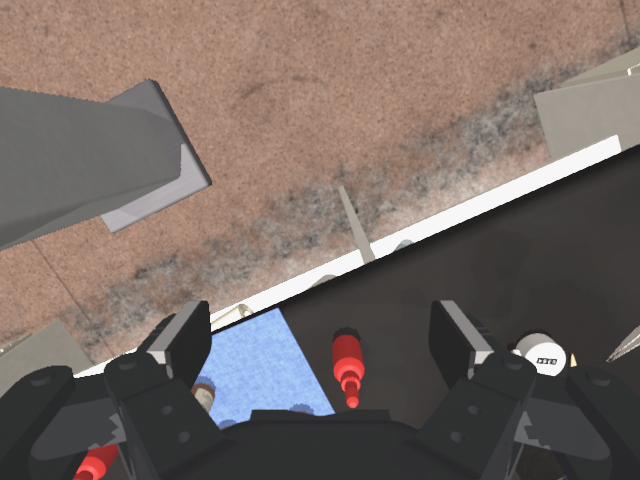

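```bash
cat > h.py <<'E'
import numpy as np, cv2
from workcell import get_state, viewer, job, env
from scipy.spatial.transform import Rotation as R
class Cam:
    def __init__(s,n):
        d=viewer.read_camera(n); s.n=n; s.img=d["frame"]; s.K=np.array(d["mtx"]); s.rv=np.array(d["rvec"],float); s.t=np.array(d["tvec"],float).reshape(3); s.R=cv2.Rodrigues(s.rv)[0]
        s.c=-s.R.T@s.t
    def ray(s,u,v):
        d=s.R.T@np.linalg.inv(s.K)@np.array([u,v,1.]); return d/np.linalg.norm(d)
    def plane(s,u,v,z):
        d=s.ray(u,v); return s.c+d*(z-s.c[2])/d[2]
    def proj(s,p):
        q=s.R@np.asarray(p,float)+s.t; q=s.K@q; return q[:2]/q[2]
    def crop(s,x0,y0,x1,y1,k,name):
        cv2.imwrite("pics/"+name,cv2.resize(s.img[y0:y1,x0:x1],None,fx=k,fy=k,interpolation=cv2.INTER_CUBIC))
def tri(c1,p1,c2,p2):
    d1,d2=c1.ray(*p1),c2.ray(*p2)
    A=np.stack([d1,-d2],1); st=np.linalg.lstsq(A,c2.c-c1.c,rcond=None)[0]
    a=c1.c+st[0]*d1; b=c2.c+st[1]*d2
    return (a+b)/2,np.linalg.norm(a-b)
def blobs(img,lo,hi,amin=15,roi=None):
    hsv=cv2.cvtColor(img,cv2.COLOR_BGR2HSV); m=cv2.inRange(hsv,np.array(lo),np.array(hi))
    if roi: 
        mm=np.zeros_like(m); x0,y0,x1,y1=roi; mm[y0:y1,x0:x1]=m[y0:y1,x0:x1]; m=mm
    n,l,st,ce=cv2.connectedComponentsWithStats(m)
    return [(st[i,4],tuple(np.round(ce[i],1)),tuple(st[i,:4])) for i in range(1,n) if st[i,4]>=amin],m
def tool():
    s=get_state(); q=s["orientation"]; return s["tcp_pos"],R.from_quat([q[1],q[2],q[3],q[0]]),s
E
python3 - <<'E'
from h import *
t=Cam("top"); s=Cam("scene")
t.crop(255,170,415,260,5,"top_w.png"); s.crop(240,180,400,280,5,"sc_w.png"); t.crop(155,235,285,325,6,"top_m.png")
print("cams",t.c,s.c)
for n,c in (("top",t),("scene",s)):
    print(n,"orange",blobs(c.img,(5,150,120),(18,255,255),8)[0])
    print(n,"green",blobs(c.img,(45,100,60),(80,255,255),8)[0])
    print(n,"yellow",blobs(c.img,(22,150,120),(32,255,255),50)[0])
    print(n,"blue",blobs(c.img,(105,120,100),(115,220,255),500)[0])
E
```

```text
cams [0.29399746 0.05834461 1.19078917] [-0.40611888  0.57654897  0.58686911]
top orange [(np.int32(16), (np.float64(365.5), np.float64(88.5)), (np.int32(364), np.int32(87), np.int32(4), np.int32(4))), (np.int32(14), (np.float64(378.4), np.float64(95.2)), (np.int32(377), np.int32(93), np.int32(4), np.int32(5))), (np.int32(13), (np.float64(365.6), np.float64(101.8)), (np.int32(364), np.int32(100), np.int32(4), np.int32(4))), (np.int32(18), (np.float64(371.7), np.float64(107.0)), (np.int32(370), np.int32(105), np.int32(4), np.int32(5))), (np.int32(21), (np.float64(459.8), np.float64(113.9)), (np.int32(458), np.int32(112), np.int32(5), np.int32(5))), (np.int32(13), (np.float64(496.2), np.float64(115.5)), (np.int32(494), np.int32(114), np.int32(6), np.int32(4))), (np.int32(16), (np.float64(504.5), np.float64(122.2)), (np.int32(502), np.int32(120), np.int32(7), np.int32(5))), (np.int32(20), (np.float64(441.7), np.float64(126.6)), (np.int32(440), np.int32(124), np.int32(5), np.int32(6))), (np.int32(12), (np.float64(343.5), np.float64(135.3)), (np.int32(342), np.int32(134), np.int32(4), np.
[... 2279 characters left out ...]
p.float64(261.5)), (np.int32(286), np.int32(254), np.int32(6), np.int32(17)))]
scene green [(np.int32(59), (np.float64(312.1), np.float64(218.9)), (np.int32(309), np.int32(213), np.int32(7), np.int32(14))), (np.int32(66), (np.float64(295.0), np.float64(224.8)), (np.int32(292), np.int32(218), np.int32(7), np.int32(14))), (np.int32(3315), (np.float64(269.4), np.float64(362.7)), (np.int32(220), np.int32(333), np.int32(104), np.int32(63))), (np.int32(417), (np.float64(98.3), np.float64(435.1)), (np.int32(85), np.int32(420), np.int32(28), np.int32(28)))]
scene yellow [(np.int32(530), (np.float64(429.2), np.float64(260.1)), (np.int32(405), np.int32(250), np.int32(50), np.int32(21)))]
scene blue []
```

View pics/top_w.png

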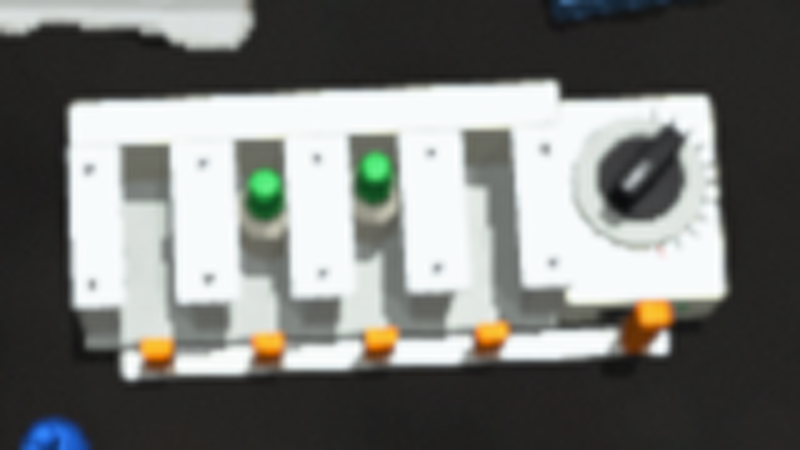

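View pics/sc_w.png

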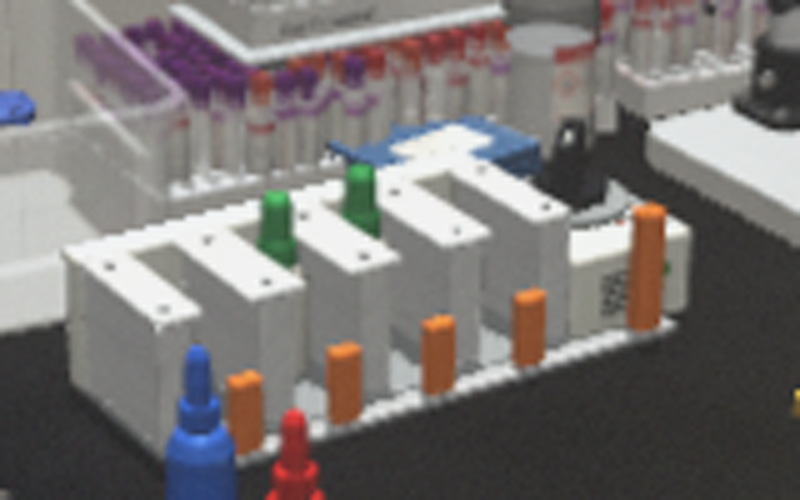

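View pics/top_m.png

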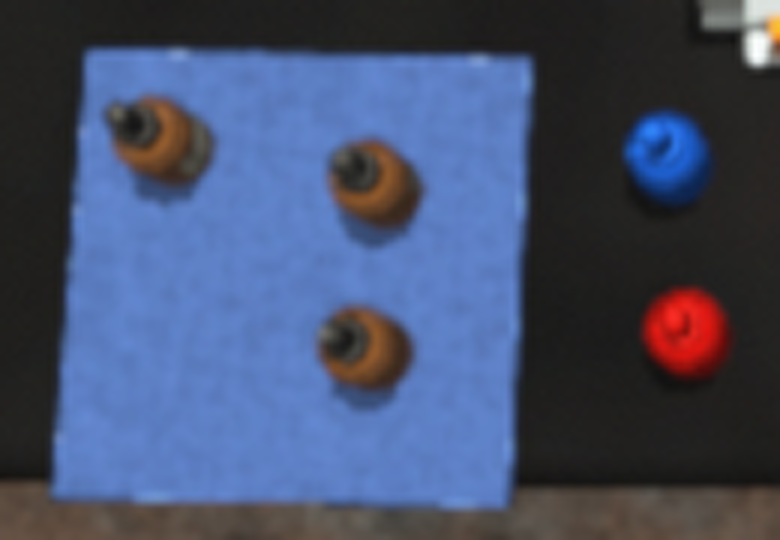

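```bash
cat > loc.py <<'E'
from h import *
from scipy.optimize import least_squares
t=Cam("top"); s=Cam("scene")
f=lambda u,v:((u+.5)/5-.5+255,(v+.5)/5-.5+170)
obs=[]
for (u,v),(y) in zip([(75,306),(122,304),(177,303),(238,299),(290,299),(350,296),(406,293),(465,291),(521,289),(570,287)],[121,97,71,41,15,-15,-41,-71,-97,-121]): obs.append((t,f(u,v),(-49,y,77)))
for (u,v),y in zip([(157,347),(268,342),(380,337),(490,332)],[84,28,-28,-84]): obs.append((t,f(u,v),(-66,y,45)))
g=lambda u,v:((u+.5)/5-.5+240,(v+.5)/5-.5+180)
# scene teeth top-left-front  centres of top
for (u,v),y in zip([(246,377),(345,348),(438,321),(529,294)],[84,28,-28,-84]): obs.append((s,g(u,v),(-66,y,45)))
def P(p,q): 
    c,sn=np.cos(p[2]),np.sin(p[2]); x,y,z=np.array(q)/1000; return np.array([p[0]+c*x-sn*y,p[1]+sn*x+c*y,z])
def res(p): return np.concatenate([c.proj(P(p,q))-px for c,px,q in obs])
r=least_squares(res,[.5,0,0],loss='soft_l1'); p=r.x; print("warmer",p,np.degrees(p[2])); print(np.round(r.fun.reshape(-1,2),1).tolist())
E
python3 - <<'E'
from loc import *
# green caps tops: z=77+25=102
for u,v in [(265,180),(376,162)]:
    w=t.plane(*f(u,v),.102); d=w[:2]-p[:2]; c,sn=np.cos(p[2]),np.sin(p[2]); print("cap",w,c*d[0]+sn*d[1],-sn*d[0]+c*d[1])
m=lambda u,v:((u+.5)/6-.5+155,(v+.5)/6-.5+235)
for n,a in dict(a0=(138,126),a1=(355,170),a2=(346,341)).items(): print(n,"shoulder/cap",t.plane(*m(*a),.075))
for n,a in dict(mat1=(85,48),mat2=(530,57),mat3=(515,505),mat4=(55,495)).items(): print(n,t.plane(*m(*a),.002))
for n,a in dict(blue=(660,140),red=(680,322)).items(): print(n,t.plane(*m(*a),.08))
for a in [(389,279),(443,273),(446,308),(393,314)]: print("tray",t.plane(*a,.012))
print("beaker",t.plane(208,182,0.0))
print("grip",P(p,(-66,-180,75)))
t.crop(380,260,460,325,8,"top_tray.png"); s.crop(170,255,310,355,5,"sc_m.png")
for z,q in [(f(640,180),.05),(f(680,130),.08),(f(615,205),.08)]: print("knob",t.plane(*z,q))
E
```

```text
warmer [0.59104809 0.04737766 0.05514742] 3.159714398463656
[[-0.4, 0.0], [0.1, 0.0], [-0.2, -0.2], [0.0, 0.0], [0.4, -0.4], [0.7, -0.3], [0.2, -0.2], [0.8, -0.3], [0.3, -0.4], [0.4, -0.4], [-0.6, 0.6], [-0.2, 0.7], [-0.1, 0.7], [0.5, 0.8], [-0.9, 0.3], [-0.7, 0.4], [-0.2, 0.3], [-0.1, 0.4]]
cap [0.59278971 0.07309407 0.102     ] 0.003156446178527908 0.02558131363254626
cap [0.60236437 0.02008816 0.102     ] 0.009794889388873905 -0.027871763669818445
a0 shoulder/cap [0.4725128  0.38316026 0.075     ]
a1 shoulder/cap [0.45580726 0.29571436 0.075     ]
a2 shoulder/cap [0.38780183 0.29576588 0.075     ]
mat1 [0.51768031 0.42925395 0.002     ]
mat2 [0.51606541 0.23899154 0.002     ]
mat3 [0.32680395 0.23769931 0.002     ]
mat4 [0.32876034 0.42861788 0.002     ]
blue [0.46855729 0.17417512 0.08      ]
red [0.39633996 0.1640771  0.08      ]
tray [ 0.4293629  -0.13291348  0.012     ]
tray [ 0.44613749 -0.26944236  0.012     ]
tray [ 0.35865066 -0.27340767  0.012     ]
tray [ 0.34239635 -0.14122818  0.012     ]
beaker [ 6.81779857e-01  3.37854373e-01 -2.22044605e-16]
grip [ 0.53506993 -0.13598658  0.075     ]
knob [ 0.6094211  -0.11410834  0.05      ]
knob [ 0.62670922 -0.12959322  0.08      ]
knob [ 0.58838499 -0.09718999  0.08      ]
```

```bash
ls -la pics
```

```text
total 2812
drwxr-xr-x 2 agent agent   4096 Dec  6 07:12 .
drwxr-xr-x 3 agent agent   4096 Dec  6 07:12 ..
-rw-r--r-- 1 agent agent 321915 Dec  6 07:12 sc_m.png
-rw-r--r-- 1 agent agent 436939 Dec  6 07:12 sc_w.png
-rw-r--r-- 1 agent agent 480937 Dec  6 07:11 scene0.png
-rw-r--r-- 1 agent agent 422326 Dec  6 07:11 top0.png
-rw-r--r-- 1 agent agent 315234 Dec  6 07:12 top_m.png
-rw-r--r-- 1 agent agent 171512 Dec  6 07:12 top_tray.png
-rw-r--r-- 1 agent agent 287685 Dec  6 07:12 top_w.png
-rw-r--r-- 1 agent agent 418134 Dec  6 07:11 wrist0.png
```

View pics/sc_m.png

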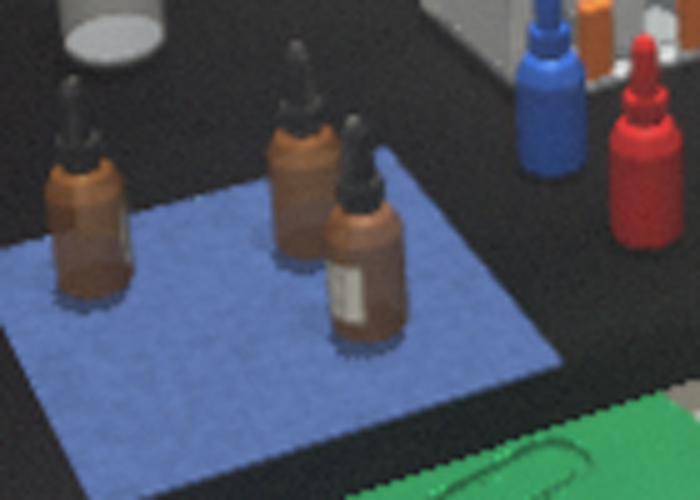

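View pics/top_tray.png

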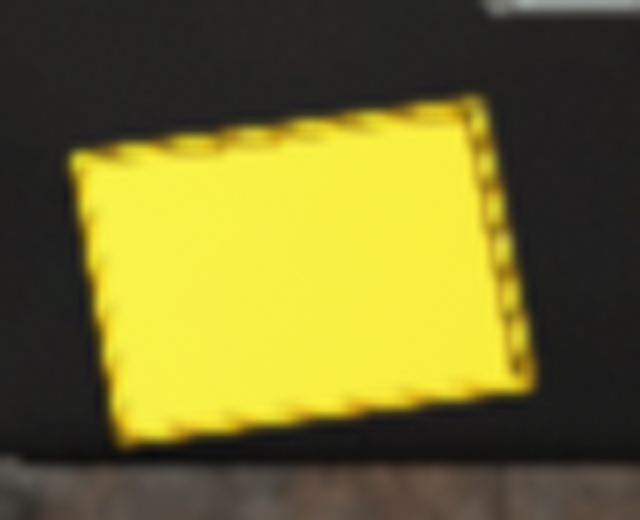

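```bash
cat >> h.py <<'E'
W=np.array([0.59105,0.04738]); TH=0.05515
def w2(p): c,s=np.cos(TH),np.sin(TH); x,y=p[0]/1000,p[1]/1000; return np.array([W[0]+c*x-s*y,W[1]+s*x+c*y,p[2]/1000])
def to_w(q): c,s=np.cos(TH),np.sin(TH); d=np.asarray(q)[:2]-W; return np.round(1000*np.array([c*d[0]+s*d[1],-s*d[0]+c*d[1],q[2]]),1)
def goal(yaw=TH): # tool x down, y at yaw from world +y
    c,s=np.cos(yaw),np.sin(yaw); return R.from_matrix(np.array([[0,-s,c],[0,c,s],[-1,0,0]]))
def go(pw=None,world=None,yaw=TH):
    p,r,s=tool(); t=w2(pw) if pw is not None else np.array(world)
    print("shift mm",np.round(1000*(r.inv().apply(t-p)),1),"rot",np.round(np.degrees((r.inv()*goal(yaw)).as_rotvec()),2))
def st():
    p,r,s=tool(); print("clock %.2f"%s["clock"],"tcpW",to_w(p),"world",np.round(p,4),"yaw",np.round(np.degrees((goal().inv()*r).as_rotvec()),2),"gap %.1f"%(1000*s["finger_gap"]),"F",np.round(s["wrist_force"],1),"q",np.round(s["joint_pos"],2))
E
python3 - <<'E'
from loc import *
st()
m=lambda u,v:((u+.5)/6-.5+155,(v+.5)/6-.5+235); n=lambda u,v:((u+.5)/5-.5+170,(v+.5)/5-.5+255)
for a,b in [((113,112),(72,82)),((341,160),(297,46)),((327,333),(353,120))]: 
    q,e=tri(t,m(*a),s,n(*b)); print("amber tip",q,e,to_w(q))
# tab: top view top face, scene top
q,e=tri(t,f(653,313),s,g(649,211)); print("tab",q,e,to_w(q))
tr=np.mean([[0.42936,-0.13291],[0.44614,-0.26944],[0.35865,-0.27341],[0.3424,-0.14123]],0); print("tray",tr)
go(pw=(-66,-165,150))
E
```

```text
warmer [0.59104809 0.04737766 0.05514742] 3.159714398463656
[[-0.4, 0.0], [0.1, 0.0], [-0.2, -0.2], [0.0, 0.0], [0.4, -0.4], [0.7, -0.3], [0.2, -0.2], [0.8, -0.3], [0.3, -0.4], [0.4, -0.4], [-0.6, 0.6], [-0.2, 0.7], [-0.1, 0.7], [0.5, 0.8], [-0.9, 0.3], [-0.7, 0.4], [-0.2, 0.3], [-0.1, 0.4]]
clock 0.45 tcpW [-319.1  491.   231.2] world [0.2453 0.52   0.2312] yaw [28.42  0.   -0.  ] gap 85.5 F [ 0.7 -0.4 -1.2] q [0.99 0.31 0.05 1.3  0.   1.43]
amber tip [0.47369243 0.38526214 0.09755833] 0.0030340524880478614 [-98.6 343.8  97.6]
amber tip [0.45587398 0.29556953 0.0983562 ] 0.001806822290752643 [-121.3  255.3   98.4]
amber tip [0.38844157 0.29751778 0.09810027] 0.0017771344056474719 [-188.5  260.9   98.1]
tab [ 0.53578549 -0.11639058  0.07353939] 0.0014618704285244797 [ -64.2 -160.5   73.5]
tray [ 0.3941375 -0.2042475]
shift mm [  81.3 -456.5  534.8] rot [-28.42  -0.     0.  ]
```

Request:
send_rows([
  [8,-38.8,45.5,-2.84,0,0],
  [16,-77.6,91,-5.68,0,0],
  [24,-116.4,136.5,-8.52,0,0],
  [32,-155.2,182,-11.37,0,0],
  [40,-194,227.5,-14.21,0,0],
  [48,-232.8,273,-17.05,0,0],
  [56,-271.6,318.5,-19.9,0,0],
  [64,-310.4,364,-22.74,0,0],
  [72,-349.2,409.5,-25.6,0,0],
  [80,-388,455,-28.42,0,0],
], claw=40, newtons=40)

```text
clock: 1.7
tcp_pos: [0.4921, -0.027, 0.1514]
orientation: [0.707, -0.02, 0.706, 0.02]
wrist_force: [0.1, 1.2, 0.3]
finger_gap: 0.0402
```

```bash
python3 - <<'E'
from h import *
st(); go(pw=(-65,-161,120))
E
```

```text
clock 1.70 tcpW [-102.9  -68.8  151.4] world [ 0.4921 -0.027   0.1514] yaw [-0.08 -0.07 -0.  ] gap 40.2 F [0.1 1.2 0.3] q [-0.22  0.2  -0.31  1.06  0.   -0.27]
shift mm [ 31.4 -92.2  37.7] rot [0.08 0.07 0.  ]
```

Request:
send_rows([
  [8,-24,10,0,0,0],
  [16,-48,20,0,0,0],
  [24,-72,30,0,0,0],
  [31,-92,38,0,0,0],
  [31,-92,38,0,0,0],
  [31,-92,38,0,0,0],
  [31,-92,38,0,0,0],
  [31,-92,38,0,0,0],
  [31,-92,38,0,0,0],
  [31,-92,38,0,0,0],
])

```text
clock: 2.95
tcp_pos: [0.5343, -0.1145, 0.1204]
orientation: [0.707, -0.02, 0.707, 0.02]
wrist_force: [-0.2, 0.2, -0.6]
finger_gap: 0.04
```

```bash
python3 - <<'E'
from h import *
st(); c=Cam("wrist"); cv2.imwrite("pics/w1.png",c.img)
for z in (0.075,0.06): print(c.proj(w2((-65,-161,z*1000))))
print("orange",blobs(c.img,(5,150,120),(18,255,255),30)[0])
E
```

```text
clock 2.95 tcpW [ -65.6 -158.5  120.4] world [ 0.5343 -0.1145  0.1204] yaw [-0.02 -0.01  0.  ] gap 40.0 F [-0.2  0.2 -0.6] q [-0.36  0.32 -0.23  1.03  0.   -0.41]
[313.99667903 273.45213295]
[314.41034058 264.20205647]
orange [(np.int32(361), (np.float64(435.7), np.float64(254.0)), (np.int32(423), np.int32(247), np.int32(26), np.int32(15))), (np.int32(363), (np.float64(525.3), np.float64(253.8)), (np.int32(512), np.int32(247), np.int32(27), np.int32(15))), (np.int32(371), (np.float64(615.0), np.float64(253.1)), (np.int32(602), np.int32(246), np.int32(27), np.int32(15))), (np.int32(606), (np.float64(313.7), np.float64(270.9)), (np.int32(300), np.int32(260), np.int32(28), np.int32(23)))]
```

View pics/w1.png

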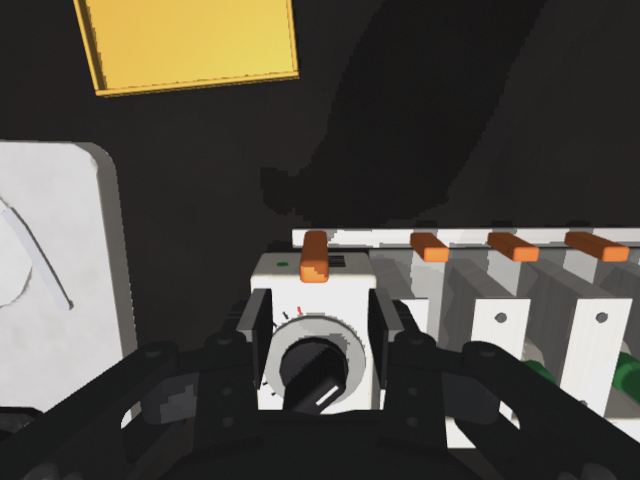

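```bash
python3 - <<'E'
from h import *
c=Cam("wrist")
# tooth top faces (nearest part in image bottom): front-bottom band
for u,v in [(435.5,254),(525.5,254),(615,253)]: print(to_w(c.plane(u,v,.045)))
print("tab top", to_w(c.plane(313.7,272.5,.075)))
go(pw=(-65,-161,55))
E
```

```text
[-66.5 -86.   45. ]
[-66.6 -30.1  45. ]
[-67.4  25.3  45. ]
tab top [ -65.6 -161.2   75. ]
shift mm [65.3 -2.3  0.5] rot [ 0.01  0.01 -0.  ]
```

Request:
send_rows([
  [8,-1,0,0,0,0],
  [16,-2,0,0,0,0],
  [24,-3,0,0,0,0],
  [32,-3,0,0,0,0],
  [40,-3,0,0,0,0],
  [48,-3,0,0,0,0],
  [56,-3,0,0,0,0],
  [65,-3,0,0,0,0],
  [65,-3,0,0,0,0],
  [65,-3,0,0,0,0],
])

```text
clock: 4.3
tcp_pos: [0.5346, -0.1178, 0.0554]
orientation: [0.707, -0.02, 0.707, 0.02]
wrist_force: [0.3, -0.5, -0.2]
finger_gap: 0.0398
```

Request:
send_rows([
  [0,0,0,0,0,0],
  [0,0,0,0,0,0],
  [0,0,0,0,0,0],
  [0,0,0,0,0,0],
  [0,0,0,0,0,0],
  [0,0,0,0,0,0],
  [0,0,0,0,0,0],
  [0,0,0,0,0,0],
  [0,0,0,0,0,0],
  [0,0,0,0,0,0],
], claw=8, newtons=40)

```text
clock: 5.55
tcp_pos: [0.5348, -0.1179, 0.0557]
orientation: [0.707, -0.02, 0.707, 0.019]
wrist_force: [-1.5, 1.6, 6.0]
finger_gap: 0.015
```

```bash
python3 - <<'E'
from h import *
st(); c=Cam("wrist"); cv2.imwrite("pics/w2.png",c.img)
E
```

```text
clock 5.55 tcpW [ -65.2 -161.9   55.7] world [ 0.5348 -0.1179  0.0557] yaw [-0.   -0.05 -0.02] gap 15.0 F [-1.5  1.6  6. ] q [-0.36  0.38 -0.32  0.88  0.   -0.42]
```

View pics/w2.png

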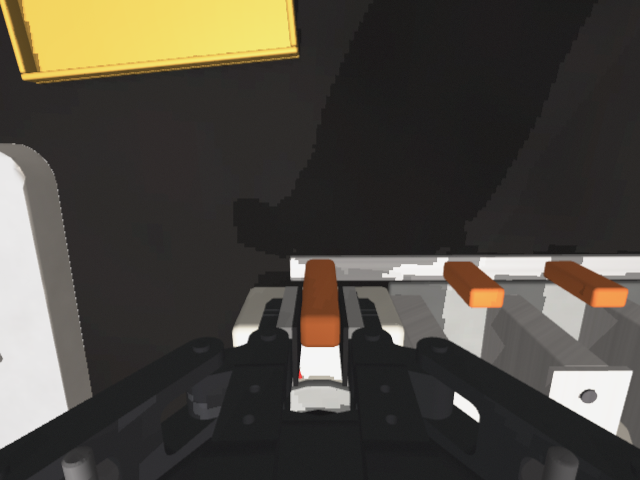

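Request:
send_rows([
  [0,-4,0,0,0,0],
  [0,-8,0,0,0,0],
  [0,-12,0,0,0,0],
  [0,-16,0,0,0,0],
  [0,-20,0,0,0,0],
  [0,-24,0,0,0,0],
  [0,-27,0,0,0,0],
  [0,-29,0,0,0,0],
  [0,-30,0,0,0,0],
  [0,-30,0,0,0,0],
])

```text
clock: 6.85
tcp_pos: [0.5365, -0.1459, 0.0557]
orientation: [0.707, -0.019, 0.706, 0.021]
wrist_force: [0.3, 6.9, 7.3]
finger_gap: 0.0147
```

```bash
python3 - <<'E'
from h import *
st()
E
```

```text
clock 6.85 tcpW [ -65.1 -189.9   55.7] world [ 0.5365 -0.1459  0.0557] yaw [-0.08 -0.08  0.2 ] gap 14.7 F [0.3 6.9 7.3] q [-0.41  0.39 -0.29  0.89  0.   -0.47]
```

Request:
send_rows([
  [0,2,0,0,0,0],
  [0,2,0,0,0,0],
  [0,2,0,0,0,0],
  [0,2,0,0,0,0],
  [-15,2,0,0,0,0],
  [-30,2,0,0,0,0],
  [-50,2,0,0,0,0],
  [-70,2,0,0,0,0],
  [-90,25,0,0,0,0],
  [-110,50,10,0,0,0],
], claw=40)

```text
clock: 8.1
tcp_pos: [0.5434, -0.0971, 0.1675]
orientation: [0.707, -0.019, 0.706, 0.019]
wrist_force: [0.6, 0.4, -0.3]
finger_gap: 0.0401
```

Request:
send_rows([
  [0,30,5,0,0,0],
  [0,60,10,0,0,0],
  [0,90,15,0,0,0],
  [0,115,20,0,0,0],
  [0,140,25,0,0,0],
  [0,140,25,0,0,0],
  [0,140,25,0,0,0],
  [0,140,25,0,0,0],
  [0,140,25,0,0,0],
  [0,140,25,0,0,0],
])

```text
clock: 9.35
tcp_pos: [0.5606, 0.0435, 0.1653]
orientation: [0.707, -0.019, 0.707, 0.019]
wrist_force: [0.9, -1.7, 0.2]
finger_gap: 0.0398
```

```bash
python3 - <<'E'
from h import *
st(); c=Cam("wrist"); cv2.imwrite("pics/w3.png",c.img)
print("orange",blobs(c.img,(5,150,120),(18,255,255),30)[0])
print("green",blobs(c.img,(45,80,40),(80,255,255),30)[0])
for y in (84,28,-28,-84): print(y,c.proj(w2((14,y,102))))
E
```

```text
clock 9.35 tcpW [-30.7  -2.2 165.3] world [0.5606 0.0435 0.1653] yaw [0.04 0.   0.01] gap 39.8 F [ 0.9 -1.7  0.2] q [-0.07  0.32 -0.11  1.14  0.   -0.12]
orange [(np.int32(271), (np.float64(398.2), np.float64(187.1)), (np.int32(388), np.int32(181), np.int32(22), np.int32(13))), (np.int32(294), (np.float64(164.5), np.float64(188.7)), (np.int32(154), np.int32(182), np.int32(22), np.int32(14))), (np.int32(288), (np.float64(242.7), np.float64(188.2)), (np.int32(232), np.int32(182), np.int32(22), np.int32(14))), (np.int32(268), (np.float64(320.1), np.float64(187.9)), (np.int32(310), np.int32(182), np.int32(21), np.int32(13))), (np.int32(515), (np.float64(27.0), np.float64(195.9)), (np.int32(13), np.int32(185), np.int32(28), np.int32(22)))]
green [(np.int32(928), (np.float64(358.4), np.float64(293.1)), (np.int32(345), np.int32(272), np.int32(29), np.int32(46))), (np.int32(933), (np.float64(282.4), np.float64(301.8)), (np.int32(271), np.int32(280), np.int32(26), np.int32(47)))]
84 [456.89001689 329.51944994]
28 [367.10659762 329.4560377 ]
-28 [277.36319163 329.39265373]
-84 [187.65977216 329.329298  ]
```

View pics/w3.png

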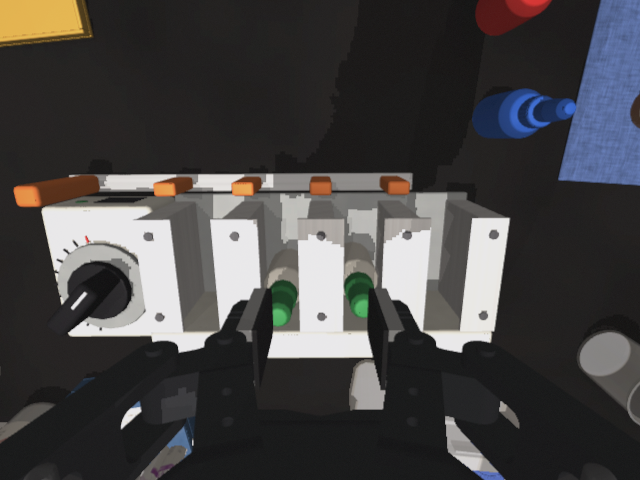

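```bash
python3 - <<'E'
from h import *
c=Cam("wrist"); c.crop(130,190,520,340,2,"w3c.png")
for n,u,v in [("mid L",299,219),("mid R",343.5,219)]: print(n,to_w(c.plane(u,v,.077)))
print("cap tops", to_w(c.plane(361,308,.102)), to_w(c.plane(280,316,.102)))
E
```

```text
mid L [-50.9 -14.8  77. ]
mid R [-50.9  13.7  77. ]
cap tops [ -0.7  23.8 102. ] [  4.8 -26.  102. ]
```

View pics/w3c.png

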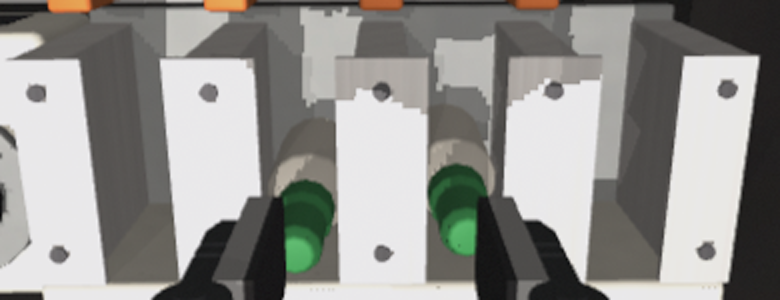

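```bash
sed -i 's/^W=.*/W=np.array([0.59005,0.04685])/' h.py; python3 - <<'E'
from h import *
st(); go(pw=(2,25,80))
E
```

```text
Traceback (most recent call last):
  File "h.py", line 32, in <module>
    def goal(yaw=TH): # tool x down, y at yaw from world +y
                 ^^
NameError: name 'TH' is not defined
```

```bash
sed -i 's/^W=.*/W=np.array([0.59005,0.04685]); TH=0.05515/' h.py; python3 - <<'E'
from h import *
st(); go(pw=(2,25,80))
E
```

```text
clock 9.45 tcpW [-29.6  -1.6 165.3] world [0.5606 0.0437 0.1653] yaw [0.02 0.   0.  ] gap 40.1 F [ 0.3 -0.3  0.7] q [-0.07  0.32 -0.11  1.14  0.   -0.12]
shift mm [85.3 26.6 31.6] rot [-0.02 -0.   -0.  ]
```

Request:
send_rows([
  [0,10,12,0,0,0],
  [5,20,24,0,0,0],
  [12,26.5,31.5,0,0,0],
  [25,26.5,31.5,0,0,0],
  [40,26.5,31.5,0,0,0],
  [52,26.5,31.5,0,0,0],
  [64,26.5,31.5,0,0,0],
  [75,26.5,31.5,0,0,0],
  [85,26.5,31.5,0,0,0],
  [85,26.5,31.5,0,0,0],
], claw=34)

```text
clock: 10.7
tcp_pos: [0.5899, 0.0721, 0.0794]
orientation: [0.706, -0.019, 0.707, 0.02]
wrist_force: [-0.1, 0.2, -0.1]
finger_gap: 0.0341
```

Request:
send_rows([
  [0,0,0,0,0,0],
  [0,0,0,0,0,0],
  [0,0,0,0,0,0],
  [0,0,0,0,0,0],
  [0,0,0,0,0,0],
  [0,0,0,0,0,0],
  [0,0,0,0,0,0],
  [0,0,0,0,0,0],
  [0,0,0,0,0,0],
  [0,0,0,0,0,0],
], claw=10, newtons=40)

```text
clock: 11.95
tcp_pos: [0.5909, 0.0722, 0.0806]
orientation: [0.707, -0.02, 0.707, 0.02]
wrist_force: [0.2, -0.5, 6.0]
finger_gap: 0.0179
```

```bash
python3 - <<'E'
from h import *
st(); c=Cam("wrist"); cv2.imwrite("pics/w4.png",c.img)
E
```

```text
clock 11.95 tcpW [ 2.3 25.2 80.6] world [0.5909 0.0722 0.0806] yaw [-0.01 -0.05  0.  ] gap 17.9 F [ 0.2 -0.5  6. ] q [-0.01  0.44 -0.16  0.98  0.   -0.07]
```

View pics/w4.png

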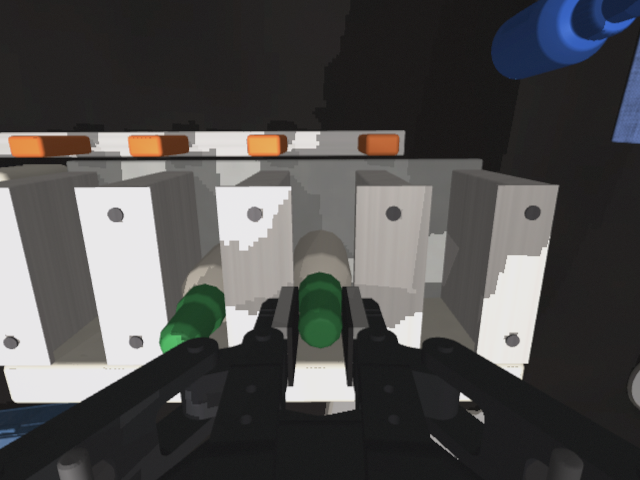

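Request:
send_rows([
  [-1,1,0,0,0,0],
  [-2.5,2,-2,0,0,0],
  [-2.5,2.5,-8,0,0,0],
  [-2.5,2.5,-16,0,0,0],
  [-2.5,2.5,-25,0,0,0],
  [-2.5,2.5,-35,0,0,0],
  [-2.5,2.5,-45,0,0,0],
  [-2.5,2.5,-55,0,0,0],
  [-2.5,2.5,-65,0,0,0],
  [-2.5,2.5,-75,0,0,0],
])

```text
clock: 13.25
tcp_pos: [0.5149, 0.0705, 0.0828]
orientation: [0.707, -0.019, 0.707, 0.02]
wrist_force: [0.4, -1.7, -2.0]
finger_gap: 0.018
```

```bash
python3 - <<'E'
from h import *
st(); c=Cam("wrist"); cv2.imwrite("pics/w5.png",c.img)
E
```

```text
clock 13.25 tcpW [-73.7  27.7  82.8] world [0.5149 0.0705 0.0828] yaw [-0.   -0.01  0.  ] gap 18.0 F [ 0.4 -1.7 -2. ] q [-0.02  0.3  -0.35  0.92  0.   -0.07]
```

View pics/w5.png

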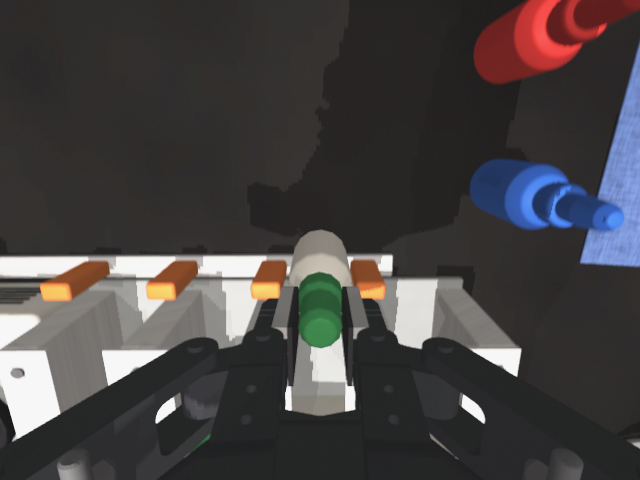

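```bash
python3 - <<'E'
from h import *
go(world=(0.397,-0.234,0.160))
E
```

```text
shift mm [ -77.2 -297.6 -133.1] rot [ 0.01 -0.1  -0.01]
```

Request:
send_rows([
  [0,0,-15,0,0,0],
  [-10,0,-30,0,0,0],
  [-40,-15,-45,0,0,0],
  [-70,-50,-60,0,0,0],
  [-77,-95,-75,0,0,0],
  [-77,-140,-90,0,0,0],
  [-77,-185,-105,0,0,0],
  [-77,-230,-120,0,0,0],
  [-77,-270,-130,0,0,0],
  [-77,-297.5,-133,0,0,0],
])

```text
clock: 14.55
tcp_pos: [0.3981, -0.2353, 0.1606]
orientation: [0.707, -0.019, 0.707, 0.019]
wrist_force: [-0.0, -1.0, -1.6]
finger_gap: 0.0182
```

```bash
python3 - <<'E'
from h import *
st(); c=Cam("wrist"); cv2.imwrite("pics/w6.png",c.img); t=Cam("top"); t.crop(350,220,510,340,5,"t6.png")
ms=blobs(c.img,(22,120,80),(32,255,255),300)[0]; print(ms)
go(world=(0.397,-0.234,0.079))
E
```

```text
clock 14.55 tcpW [-207.2 -271.1  160.6] world [ 0.3981 -0.2353  0.1606] yaw [ 0.1  -0.03 -0.04] gap 18.2 F [-0.  -1.  -1.6] q [-0.71  0.13 -0.36  1.07 -0.   -0.76]
[(np.int32(6790), (np.float64(367.5), np.float64(230.0)), (np.int32(275), np.int32(188), np.int32(155), np.int32(83)))]
shift mm [81.5  2.6 -1.8] rot [-0.2   0.07  0.1 ]
```

View pics/w6.png

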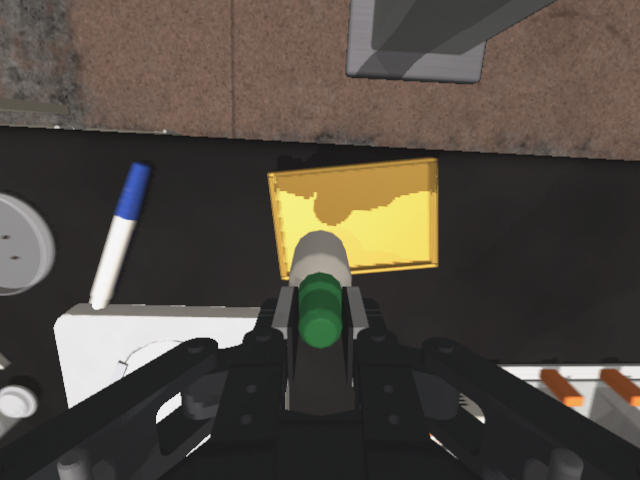

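View pics/t6.png

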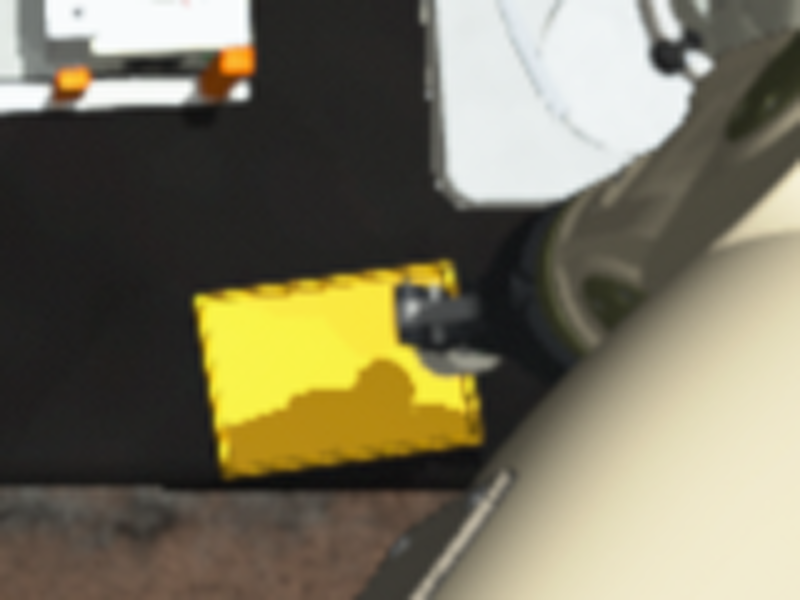

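```bash
python3 - <<'E'
from h import *
c=Cam("wrist")
P=[c.plane(u,v,.012) for u,v in [(268,174),(437,158),(438,266),(283,278)]]
for p in P: print(np.round(p,4))
print(np.mean(P,0))
E
```

```text
[ 0.3584 -0.2787  0.012 ]
[ 0.3393 -0.1486  0.012 ]
[ 0.4271 -0.1354  0.012 ]
[ 0.4448 -0.2648  0.012 ]
[ 0.39239204 -0.20684982  0.012     ]
```

Request:
send_rows([
  [10,0,-1,0,0,0],
  [22,0,-1,0,0,0],
  [36,0,-1,0,0,0],
  [50,0,-1,0,0,0],
  [62,0,-1,0,0,0],
  [72,0,-1,0,0,0],
  [78,0,-1,0,0,0],
  [81,0,-1,0,0,0],
  [82.5,0,-1,0,0,0],
  [82.5,0,-1,0,0,0],
])

```text
clock: 15.95
tcp_pos: [0.3985, -0.2342, 0.0777]
orientation: [0.707, -0.02, 0.707, 0.019]
wrist_force: [-0.3, -0.0, -1.7]
finger_gap: 0.018
```

Request:
send_rows([
  [0,0,0,0,0,0],
  [0,0,0,0,0,0],
  [0,0,0,0,0,0],
  [0,0,0,0,0,0],
  [-5,0,0,0,0,0],
  [-15,0,0,0,0,0],
  [-28,0,0,0,0,0],
  [-45,0,0,0,0,0],
  [-65,0,0,0,0,0],
  [-85,0,0,0,0,0],
], claw=34)

```text
clock: 17.2
tcp_pos: [0.3984, -0.234, 0.1639]
orientation: [0.707, -0.02, 0.707, 0.019]
wrist_force: [1.3, 0.7, 0.1]
finger_gap: 0.0343
```

```bash
python3 - <<'E'
from h import *
st(); c=Cam("wrist"); cv2.imwrite("pics/w7.png",c.img)
go(pw=(8,-27,160))
E
```

```text
clock 17.20 tcpW [-206.9 -269.9  163.9] world [ 0.3984 -0.234   0.1639] yaw [-0.01 -0.05 -0.03] gap 34.3 F [1.3 0.7 0.1] q [-0.71  0.13 -0.36  1.08  0.   -0.76]
shift mm [  6.4 243.9 213.7] rot [0.01 0.22 0.2 ]
```

View pics/w7.png

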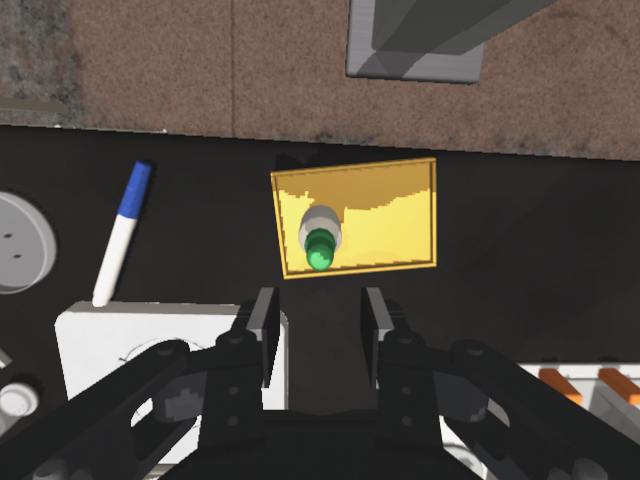

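Request:
send_rows([
  [0,25,20,0,0,0],
  [0,55,45,0,0,0],
  [0,90,75,0,0,0],
  [0,125,108,0,0,0],
  [0,160,140,0,0,0],
  [0,195,170,0,0,0],
  [0,225,195,0,0,0],
  [6,243,211,0,0,0],
  [6,243,211,0,0,0],
  [6,243,211,0,0,0],
])

```text
clock: 18.5
tcp_pos: [0.5947, 0.0196, 0.156]
orientation: [0.706, -0.019, 0.707, 0.019]
wrist_force: [-0.2, -0.2, 0.1]
finger_gap: 0.0341
```

```bash
python3 - <<'E'
from h import *
st(); c=Cam("wrist"); cv2.imwrite("pics/w8.png",c.img)
go(pw=(6,-27,80))
E
```

```text
clock 18.50 tcpW [  3.2 -27.5 156. ] world [0.5947 0.0196 0.156 ] yaw [ 0.03  0.07 -0.01] gap 34.1 F [-0.2 -0.2  0.1] q [-0.1   0.38 -0.04  1.15 -0.   -0.16]
shift mm [76.2  0.7  2.9] rot [-0.06 -0.05  0.01]
```

View pics/w8.png

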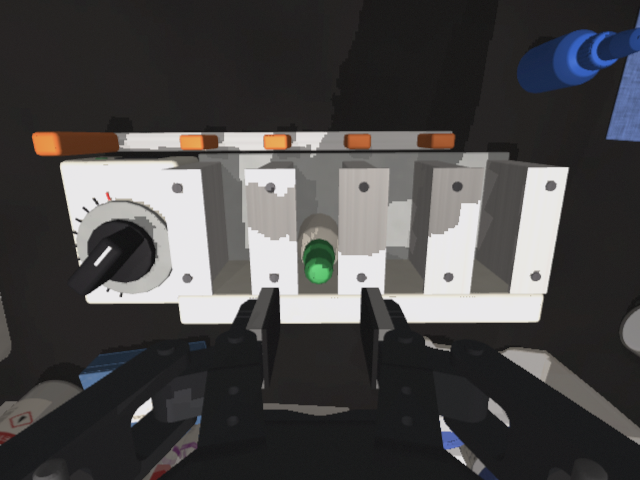

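Request:
send_rows([
  [10,0,3,0,0,0],
  [20,0,3,0,0,0],
  [30,0,3,0,0,0],
  [40,0,3,0,0,0],
  [50,0,3,0,0,0],
  [60,0,3,0,0,0],
  [69,0,3,0,0,0],
  [76,0,3,0,0,0],
  [76,0,3,0,0,0],
  [76,0,3,0,0,0],
])

```text
clock: 19.8
tcp_pos: [0.5987, 0.0205, 0.0806]
orientation: [0.707, -0.02, 0.707, 0.02]
wrist_force: [0.0, -0.1, -0.2]
finger_gap: 0.0338
```

Request:
send_rows([
  [0,0,0,0,0,0],
  [0,0,0,0,0,0],
  [0,0,0,0,0,0],
  [0,0,0,0,0,0],
  [0,0,0,0,0,0],
  [0,0,0,0,0,0],
  [0,0,0,0,0,0],
  [0,0,0,0,0,0],
  [-1,0,0,0,0,0],
  [-2.5,0,0,0,0,0],
], claw=10)

```text
clock: 21.05
tcp_pos: [0.5976, 0.021, 0.082]
orientation: [0.706, -0.019, 0.708, 0.02]
wrist_force: [0.0, 0.6, -1.5]
finger_gap: 0.0176
```

```bash
python3 - <<'E'
from h import *
st(); c=Cam("wrist"); cv2.imwrite("pics/w9.png",c.img)
E
```

```text
clock 21.05 tcpW [  6.1 -26.3  82. ] world [0.5976 0.021  0.082 ] yaw [-0.02  0.11  0.06] gap 17.6 F [ 0.   0.6 -1.5] q [-0.1   0.44 -0.14  0.99  0.   -0.15]
```

View pics/w9.png

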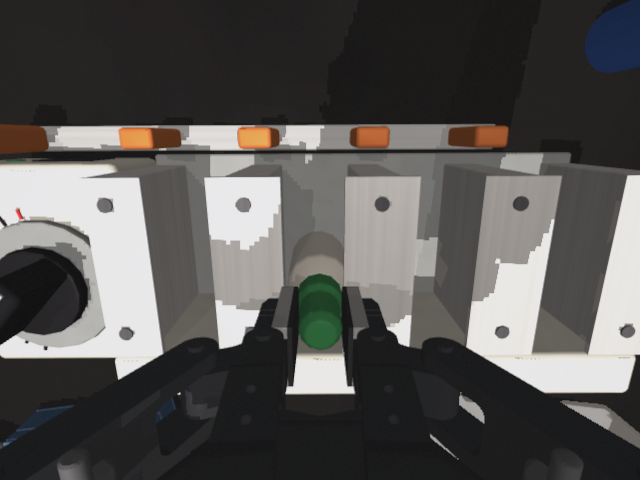

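Request:
send_rows([
  [0,-1,-3,0,0,0],
  [0,-1.5,-8,0,0,0],
  [0,-1.5,-16,0,0,0],
  [0,-1.5,-25,0,0,0],
  [0,-1.5,-35,0,0,0],
  [0,-1.5,-45,0,0,0],
  [0,-1.5,-56,0,0,0],
  [0,-1.5,-68,0,0,0],
  [0,-1.5,-80,0,0,0],
  [0,-1.5,-95,0,0,0],
])

```text
clock: 22.35
tcp_pos: [0.5029, 0.0137, 0.0828]
orientation: [0.707, -0.02, 0.707, 0.02]
wrist_force: [0.1, -0.2, -0.4]
finger_gap: 0.018
```

```bash
python3 - <<'E'
from h import *
st();go(world=(0.389,-0.176,0.160))
E
```

```text
clock 22.35 tcpW [-88.8 -28.3  82.8] world [0.5029 0.0137 0.0828] yaw [-0.01 -0.01  0.  ] gap 18.0 F [ 0.1 -0.2 -0.4] q [-0.13  0.27 -0.39  0.91  0.   -0.19]
shift mm [ -77.2 -183.1 -124.2] rot [ 0.01  0.01 -0.  ]
```

Request:
send_rows([
  [-15,0,-10,0,0,0],
  [-40,-15,-20,0,0,0],
  [-65,-40,-35,0,0,0],
  [-77,-75,-55,0,0,0],
  [-77,-110,-80,0,0,0],
  [-77,-145,-105,0,0,0],
  [-77,-170,-118,0,0,0],
  [-77,-183,-124,0,0,0],
  [-77,-183,-124,0,0,0],
  [-77,-183,-124,0,0,0],
])

```text
clock: 23.6
tcp_pos: [0.3903, -0.1752, 0.1599]
orientation: [0.707, -0.02, 0.707, 0.02]
wrist_force: [-0.7, -0.7, -0.7]
finger_gap: 0.018
```

```bash
python3 - <<'E'
from h import *
st();go(world=(0.389,-0.176,0.078)); c=Cam("wrist"); cv2.imwrite("pics/w10.png",c.img)
E
```

```text
clock 23.60 tcpW [-211.7 -210.7  159.9] world [ 0.3903 -0.1752  0.1599] yaw [-0.04 -0.02  0.02] gap 18.0 F [-0.7 -0.7 -0.7] q [-0.61  0.07 -0.44  1.06  0.   -0.67]
shift mm [81.9 -0.8 -1.4] rot [ 0.04  0.02 -0.02]
```

View pics/w10.png

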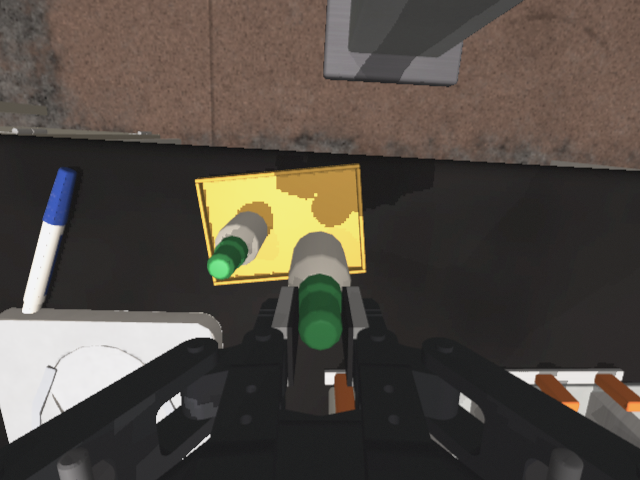

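Request:
send_rows([
  [10,0,-1,0,0,0],
  [22,0,-1,0,0,0],
  [36,0,-1,0,0,0],
  [50,0,-1,0,0,0],
  [62,0,-1,0,0,0],
  [72,0,-1,0,0,0],
  [78,0,-1,0,0,0],
  [80.5,0,-1,0,0,0],
  [82,0,-1,0,0,0],
  [82,0,-1,0,0,0],
])

```text
clock: 24.9
tcp_pos: [0.3892, -0.176, 0.078]
orientation: [0.707, -0.02, 0.707, 0.019]
wrist_force: [0.8, 0.6, -0.5]
finger_gap: 0.018
```

Request:
send_rows([
  [0,0,0,0,0,0],
  [0,0,0,0,0,0],
  [0,0,0,0,0,0],
  [0,0,0,0,0,0],
  [-5,0,0,0,0,0],
  [-15,0,0,0,0,0],
  [-28,0,0,0,0,0],
  [-45,0,0,0,0,0],
  [-65,0,0,0,0,0],
  [-85,0,0,0,0,0],
], claw=34)

```text
clock: 26.15
tcp_pos: [0.3892, -0.1759, 0.1644]
orientation: [0.707, -0.02, 0.707, 0.019]
wrist_force: [-0.5, -0.8, 0.5]
finger_gap: 0.0339
```

```bash
python3 - <<'E'
from h import *
st(); c=Cam("wrist"); cv2.imwrite("pics/w11.png",c.img)
t=Cam("top"); t.crop(155,235,285,325,6,"t11.png"); s=Cam("scene"); s.crop(170,235,310,355,5,"s11.png"); 
E
```

```text
clock 26.15 tcpW [-212.8 -211.4  164.4] world [ 0.3892 -0.1759  0.1644] yaw [-0.01 -0.05 -0.03] gap 33.9 F [-0.5 -0.8  0.5] q [-0.61  0.06 -0.43  1.07  0.   -0.67]
```

View pics/w11.png

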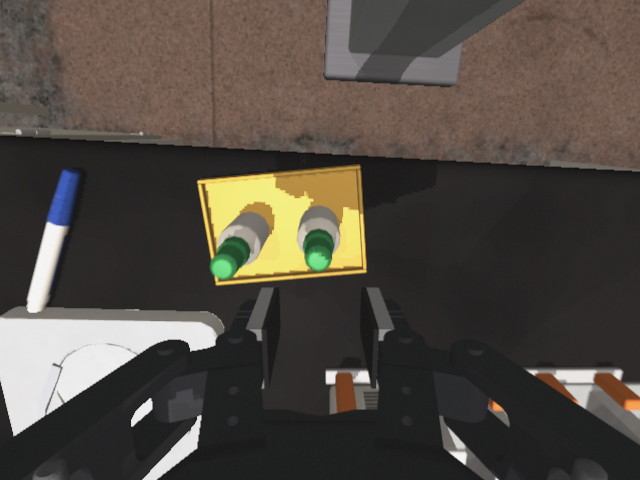

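View pics/t11.png

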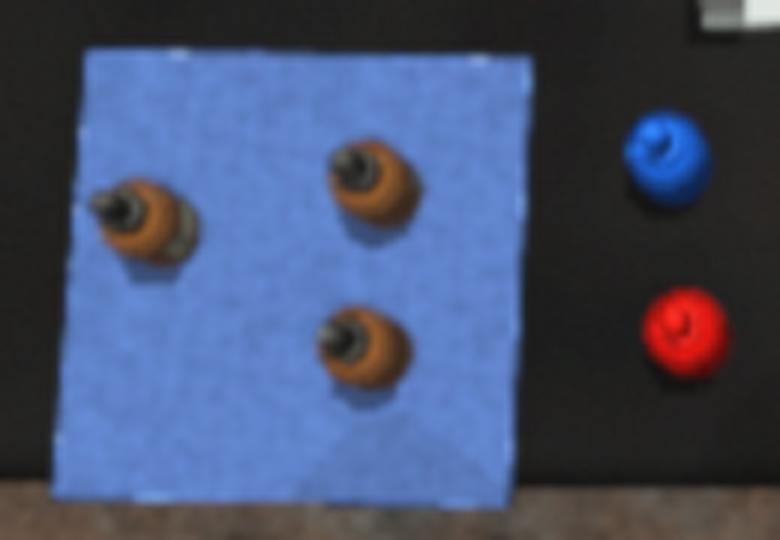

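View pics/s11.png

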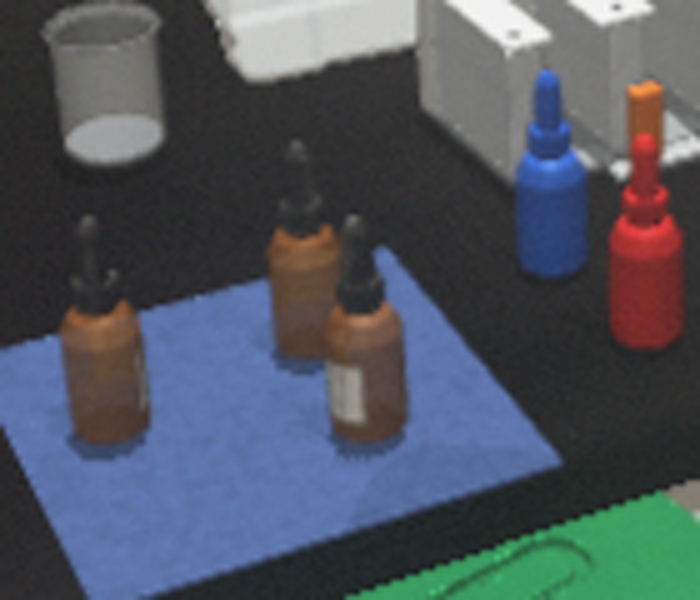

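```bash
python3 - <<'E'
from h import *
go(world=(0.440,0.2956,0.165))
E
```

```text
shift mm [ -1.5 468.6  76. ] rot [0.   0.15 0.11]
```

Request:
send_rows([
  [0,40,8,0,0,0],
  [0,90,16,0,0,0],
  [0,140,24,0,0,0],
  [0,195,32,0,0,0],
  [0,250,40,0,0,0],
  [0,305,50,0,0,0],
  [0,360,60,0,0,0],
  [0,415,68,0,0,0],
  [0,450,74,0,0,0],
  [0,468,76,0,0,0],
])

```text
clock: 27.55
tcp_pos: [0.4385, 0.2972, 0.1618]
orientation: [0.706, -0.02, 0.707, 0.02]
wrist_force: [-0.2, 0.9, 0.4]
finger_gap: 0.0338
```

Request:
send_rows([
  [0,0,0,0,0,0],
  [0,0,0,0,0,0],
  [0,0,0,0,0,0],
  [0,0,0,0,0,0],
  [0,0,0,0,0,0],
  [0,0,0,0,0,0],
  [0,0,0,0,0,0],
  [0,0,0,0,0,0],
  [0,0,0,0,0,0],
  [0,0,0,0,0,0],
])

```text
clock: 28.8
tcp_pos: [0.439, 0.2957, 0.1628]
orientation: [0.707, -0.02, 0.707, 0.02]
wrist_force: [-0.7, -0.3, -0.4]
finger_gap: 0.0337
```

```bash
python3 - <<'E'
from h import *
st(); c=Cam("wrist"); cv2.imwrite("pics/w12.png",c.img)
for p in [(.456,.2957,.098),(.388,.2967,.098)]: print(c.proj(p))
E
```

```text
clock 28.80 tcpW [-137.1  256.8  162.8] world [0.439  0.2957 0.1628] yaw [-0.01 -0.    0.  ] gap 33.7 F [-0.7 -0.3 -0.4] q [ 0.44  0.26 -0.2   1.11  0.    0.39]
[317.11418669 287.34378577]
[325.53669428 174.39468634]
```

View pics/w12.png

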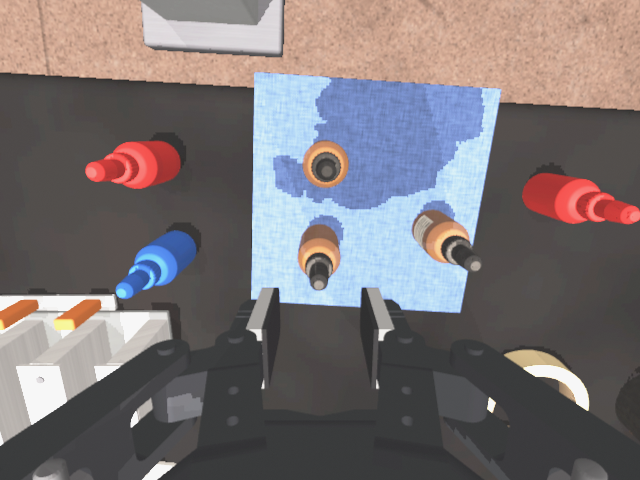

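```bash
python3 - <<'E'
from h import *
c=Cam("wrist"); c.crop(240,120,500,320,3,"w12c.png")
for u,v in [(319,284),(326,174),(474,264)]: print(c.plane(u,v,.097))
go(world=(.457,.2955,.077))
E
```

```text
[0.45417539 0.29673513 0.097     ]
[0.38787106 0.29695978 0.097     ]
[0.4360563  0.38866672 0.097     ]
shift mm [85.8 -1.2 17.9] rot [ 0.01  0.   -0.  ]
```

View pics/w12c.png

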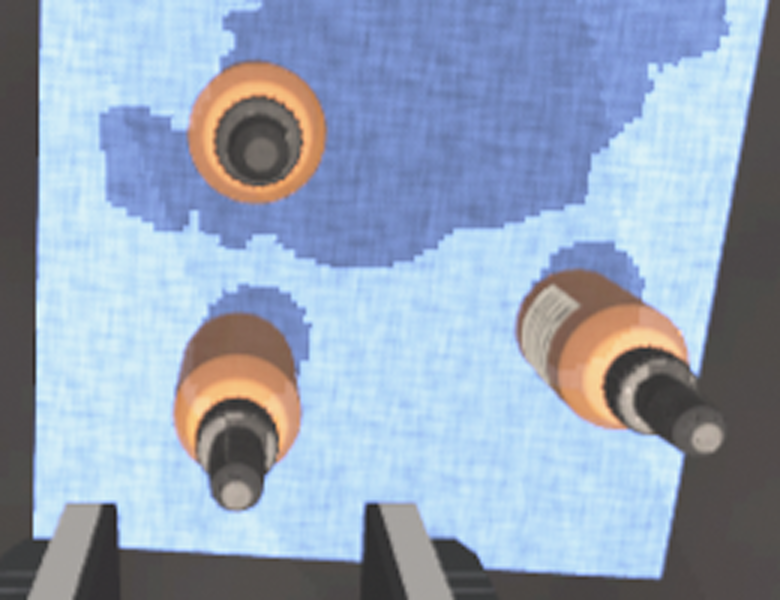

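Request:
send_rows([
  [0,0,5,0,0,0],
  [8,0,11,0,0,0],
  [18,0,16,0,0,0],
  [30,0,16,0,0,0],
  [42,0,16,0,0,0],
  [54,0,16,0,0,0],
  [66,0,16,0,0,0],
  [77,0,16,0,0,0],
  [86,0,16,0,0,0],
  [86,0,16,0,0,0],
])

```text
clock: 30.15
tcp_pos: [0.4545, 0.2963, 0.076]
orientation: [0.706, -0.02, 0.707, 0.019]
wrist_force: [-0.2, 0.0, 0.4]
finger_gap: 0.0337
```

Request:
send_rows([
  [0,0,0,0,0,0],
  [0,0,0,0,0,0],
  [0,0,0,0,0,0],
  [0,0,0,0,0,0],
  [0,0,0,0,0,0],
  [0,0,0,0,0,0],
  [0,0,0,0,0,0],
  [0,0,0,0,0,0],
  [-3,0,0,0,0,0],
  [-8,0,0,0,0,0],
], claw=5, newtons=40)

```text
clock: 31.4
tcp_pos: [0.4543, 0.2963, 0.0843]
orientation: [0.706, -0.02, 0.707, 0.019]
wrist_force: [1.0, -0.4, -1.4]
finger_gap: 0.0178
```

```bash
python3 - <<'E'
from h import *
st(); c=Cam("wrist"); cv2.imwrite("pics/w13.png",c.img)
go(pw=(-95,-28,195))
E
```

```text
clock 31.40 tcpW [-121.8  256.5   84.3] world [0.4543 0.2963 0.0843] yaw [-0.01  0.09 -0.03] gap 17.8 F [ 1.  -0.4 -1.4] q [ 0.43  0.34 -0.29  0.94  0.    0.37]
shift mm [-109.8 -284.7   26.1] rot [ 0.01 -0.01 -0.  ]
```

View pics/w13.png

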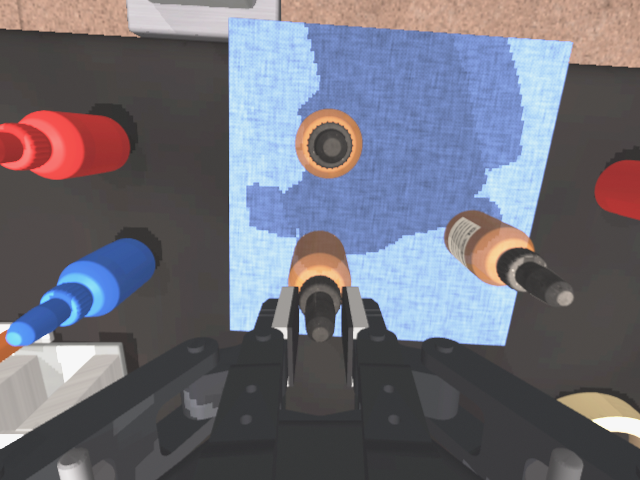

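Request:
send_rows([
  [-35,0,0,0,0,0],
  [-80,0,0,0,0,0],
  [-110,-30,0,0,0,0],
  [-112,-80,5,0,0,0],
  [-112,-135,10,0,0,0],
  [-112,-190,15,0,0,0],
  [-112,-245,20,0,0,0],
  [-112,-295,25,0,0,0],
  [-112,-325,26,0,0,0],
  [-112,-340,26,0,0,0],
])

```text
clock: 32.7
tcp_pos: [0.4997, -0.043, 0.1967]
orientation: [0.707, -0.019, 0.707, 0.019]
wrist_force: [-0.1, 0.7, -1.3]
finger_gap: 0.0181
```

```bash
python3 - <<'E'
from h import *
st(); c=Cam("wrist"); cv2.imwrite("pics/w14.png",c.img)
go(pw=(-92,-84,82))
E
```

```text
clock 32.70 tcpW [-95.2 -84.7 196.7] world [ 0.4997 -0.043   0.1967] yaw [0.11 0.01 0.02] gap 18.1 F [-0.1  0.7 -1.3] q [-0.25  0.19 -0.21  1.18  0.   -0.3 ]
shift mm [114.7   1.6   3.1] rot [-0.12 -0.01  0.04]
```

View pics/w14.png

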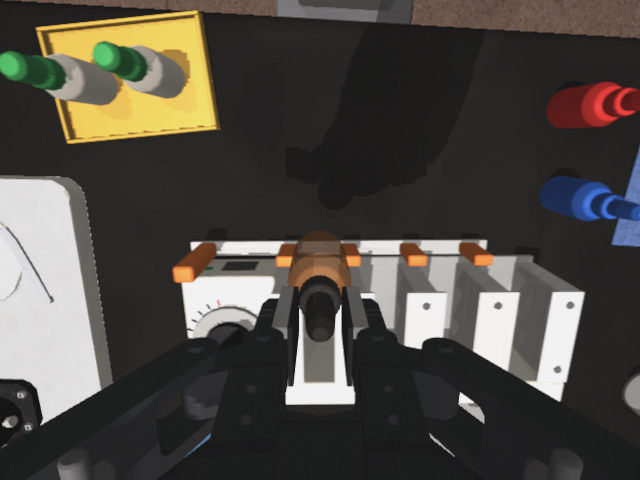

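Request:
send_rows([
  [15,0.5,0,0,0,0],
  [35,1,0,0,0,0],
  [58,1,0,0,0,0],
  [80,1,0,0,0,0],
  [97,1,0,0,0,0],
  [108,1,0,0,0,0],
  [114,1,0,0,0,0],
  [114,1,0,0,0,0],
  [114,1,0,0,0,0],
  [114,1,0,0,0,0],
])

```text
clock: 34.0
tcp_pos: [0.5002, -0.0407, 0.0834]
orientation: [0.707, -0.02, 0.706, 0.019]
wrist_force: [0.2, -0.5, -1.1]
finger_gap: 0.018
```

```bash
python3 - <<'E'
from h import *
st(); c=Cam("wrist"); cv2.imwrite("pics/w15.png",c.img)
go(pw=(14,-84,82.5))
s=Cam("scene"); s.crop(260,190,400,290,5,"s15.png")
E
```

```text
clock 34.00 tcpW [-94.6 -82.4  83.4] world [ 0.5002 -0.0407  0.0834] yaw [ 0.   -0.07 -0.01] gap 18.0 F [ 0.2 -0.5 -1.1] q [-0.24  0.27 -0.39  0.9   0.   -0.3 ]
shift mm [  0.9  -1.5 108.6] rot [-0.01  0.06  0.01]
```

View pics/w15.png

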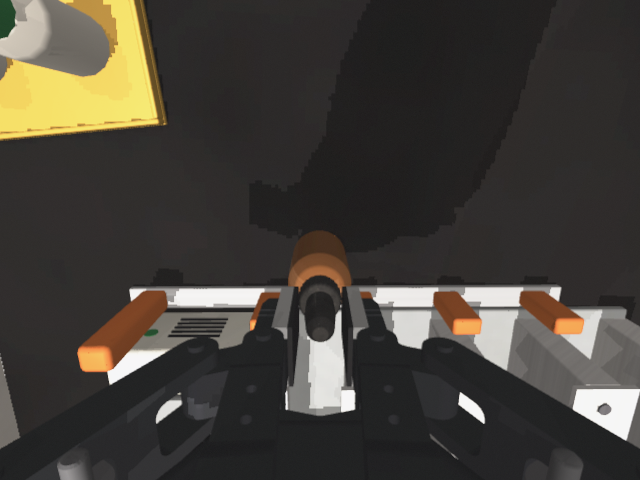

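View pics/s15.png

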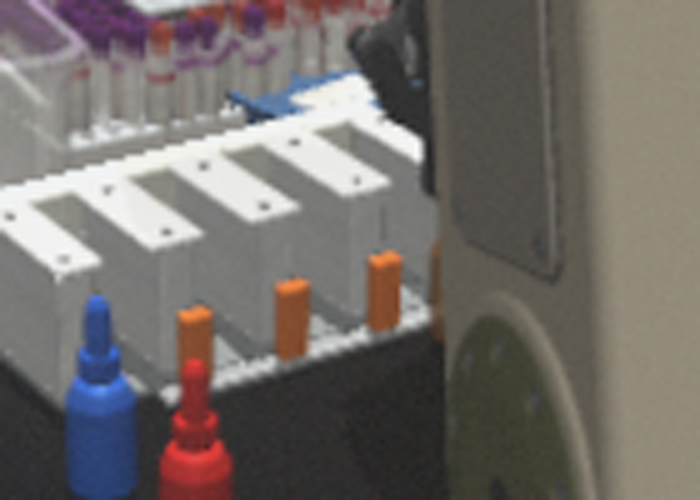

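Request:
send_rows([
  [0.5,-1.5,0,0,0,0],
  [0.5,-1.5,4,0,0,0],
  [0.5,-1.5,10,0,0,0],
  [0.5,-1.5,18,0,0,0],
  [0.5,-1.5,26,0,0,0],
  [0.5,-1.5,34,0,0,0],
  [0.5,-1.5,42,0,0,0],
  [0.5,-1.5,50,0,0,0],
  [0.5,-1.5,58,0,0,0],
  [0.5,-1.5,66,0,0,0],
])

```text
clock: 35.35
tcp_pos: [0.5662, -0.0384, 0.0822]
orientation: [0.707, -0.019, 0.707, 0.02]
wrist_force: [0.4, 0.1, -1.7]
finger_gap: 0.0179
```

```bash
python3 - <<'E'
from h import *
st(); c=Cam("wrist"); cv2.imwrite("pics/w16.png",c.img)
go(pw=(14,-84,82.5))
E
```

```text
clock 35.35 tcpW [-28.5 -83.8  82.2] world [ 0.5662 -0.0384  0.0822] yaw [-0.  0.  0.] gap 17.9 F [ 0.4  0.1 -1.7] q [-0.21  0.39 -0.23  0.96  0.   -0.26]
shift mm [-0.  -0.1 41.3] rot [0.01 0.09 0.01]
```

View pics/w16.png

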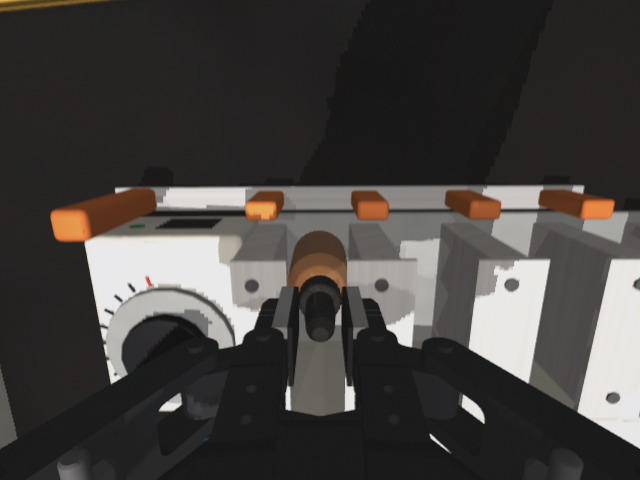

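Request:
send_rows([
  [0,0,8,0,0,0],
  [0,0,16,0,0,0],
  [0,0,23,0,0,0],
  [0,0,29,0,0,0],
  [0,0,34,0,0,0],
  [0,0,38,0,0,0],
  [0,0,41,0,0,0],
  [0,0,43,0,0,0],
  [0,0,45,0,0,0],
  [0,0,45,0,0,0],
])

```text
clock: 36.65
tcp_pos: [0.6107, -0.0359, 0.0823]
orientation: [0.707, -0.02, 0.707, 0.02]
wrist_force: [0.2, 0.2, -1.9]
finger_gap: 0.0176
```

```bash
python3 - <<'E'
from h import *
st(); c=Cam("wrist"); cv2.imwrite("pics/w17.png",c.img)
E
```

```text
clock 36.65 tcpW [ 16.  -83.8  82.3] world [ 0.6107 -0.0359  0.0823] yaw [-0. -0.  0.] gap 17.6 F [ 0.2  0.2 -1.9] q [-0.19  0.46 -0.11  1.    0.   -0.25]
```

View pics/w17.png

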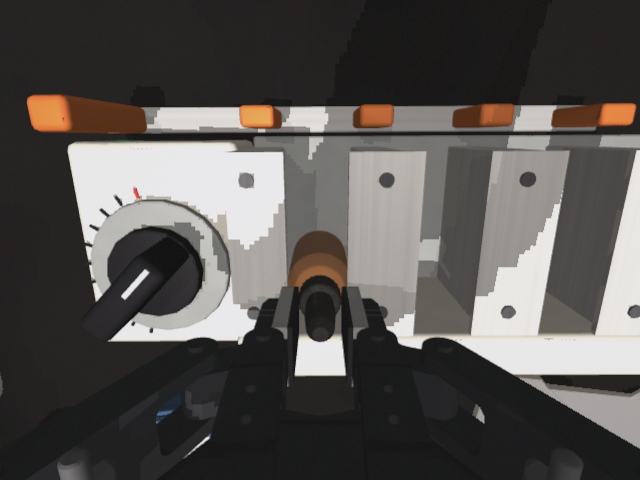

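Request:
send_rows([
  [0,0,0.5,0,0,0],
  [0,0,1,0,0,0],
  [0,0,1.5,0,0,0],
  [0,0,2,0,0,0],
  [0,0,2.5,0,0,0],
  [0,0,3,0,0,0],
  [0,0,3,0,0,0],
  [0,0,3,0,0,0],
  [0,0,3,0,0,0],
  [0,0,3,0,0,0],
])

```text
clock: 37.95
tcp_pos: [0.6115, -0.0358, 0.0822]
orientation: [0.706, -0.019, 0.708, 0.019]
wrist_force: [-7.6, -0.7, 4.0]
finger_gap: 0.0174
```

Request:
send_rows([
  [0.5,0,-0.5,0,0,0],
  [1,0,-1,0,0,0],
  [1.5,0,-1.5,0,0,0],
  [1.5,0,-1.5,0,0,0],
  [1.5,0,-1.5,0,0,0],
  [1.5,0,-1.5,0,0,0],
  [1.5,0,-1.5,0,0,0],
  [1.5,0,-1.5,0,0,0],
  [1.5,0,-1.5,0,0,0],
  [1.5,0,-1.5,0,0,0],
])

```text
clock: 39.2
tcp_pos: [0.6113, -0.0357, 0.0812]
orientation: [0.706, -0.02, 0.707, 0.02]
wrist_force: [-5.6, -0.5, 3.3]
finger_gap: 0.0178
```

Request:
send_rows([
  [0,0,0,0,0,0],
  [0,0,0,0,0,0],
  [0,0,0,0,0,0],
  [0,0,0,0,0,0],
  [-6,0,0,0,0,0],
  [-16,0,0,0,0,0],
  [-30,0,0,0,0,0],
  [-48,0,0,0,0,0],
  [-66,0,0,0,0,0],
  [-85,0,0,0,0,0],
], claw=34)

```text
clock: 40.45
tcp_pos: [0.6123, -0.0359, 0.1676]
orientation: [0.707, -0.02, 0.706, 0.019]
wrist_force: [0.2, -0.6, -0.4]
finger_gap: 0.0335
```

```bash
python3 - <<'E'
from h import *
st(); c=Cam("wrist"); cv2.imwrite("pics/w18.png",c.img)
t=Cam("top"); t.crop(155,235,285,325,6,"t18.png"); s=Cam("scene"); s.crop(260,190,400,290,5,"s18.png")
go(world=(.388,.2970,.165))
E
```

```text
clock 40.45 tcpW [ 17.7 -83.8 167.6] world [ 0.6123 -0.0359  0.1676] yaw [-0.   -0.07 -0.01] gap 33.5 F [ 0.2 -0.6 -0.4] q [-0.19  0.41  0.03  1.19  0.   -0.24]
shift mm [   1.8  345.  -206.5] rot [0.01 0.21 0.05]
```

View pics/w18.png

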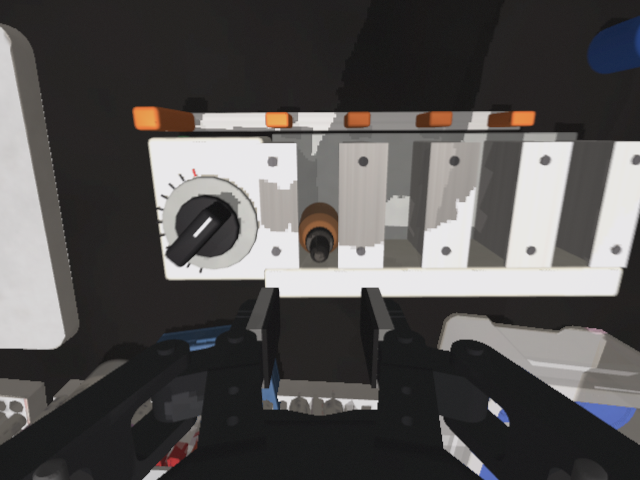

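View pics/t18.png

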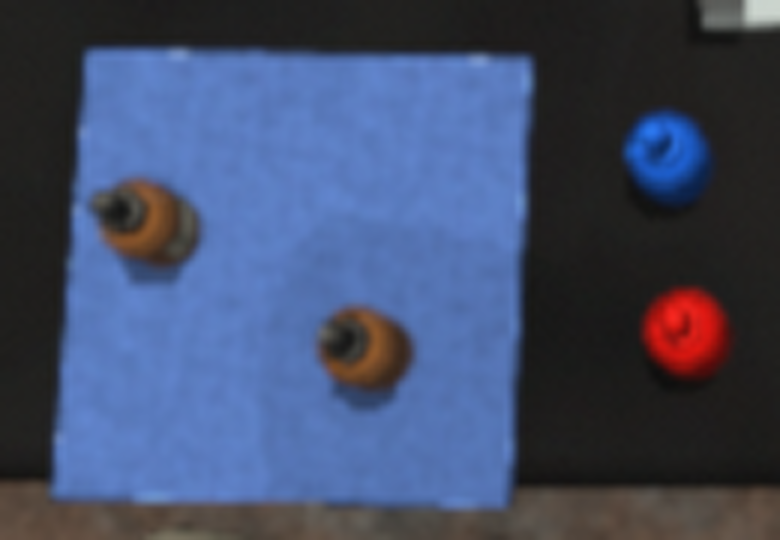

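Request:
send_rows([
  [0,20,-20,0,0,0],
  [0,50,-50,0,0,0],
  [0,90,-80,0,0,0],
  [0,135,-110,0,0,0],
  [0,180,-140,0,0,0],
  [0,225,-165,0,0,0],
  [0,270,-190,0,0,0],
  [0,310,-203,0,0,0],
  [2,335,-206,0,0,0],
  [2,345,-206,0,0,0],
])

```text
clock: 41.85
tcp_pos: [0.3865, 0.2982, 0.1632]
orientation: [0.707, -0.02, 0.707, 0.02]
wrist_force: [0.5, 0.0, -1.0]
finger_gap: 0.0341
```

```bash
python3 - <<'E'
from h import *
st(); c=Cam("wrist"); cv2.imwrite("pics/w19.png",c.img)
print(c.proj((.388,.297,.098)))
go(world=(.388,.297,.077))
E
```

```text
clock 41.85 tcpW [-189.4  262.2  163.2] world [0.3865 0.2982 0.1632] yaw [-0.13  0.05 -0.02] gap 34.1 F [ 0.5  0.  -1. ] q [ 0.49  0.18 -0.3   1.09 -0.    0.44]
[316.52451981 263.10381539]
shift mm [86.3 -1.7  1. ] rot [ 0.1  -0.03 -0.02]
```

View pics/w19.png

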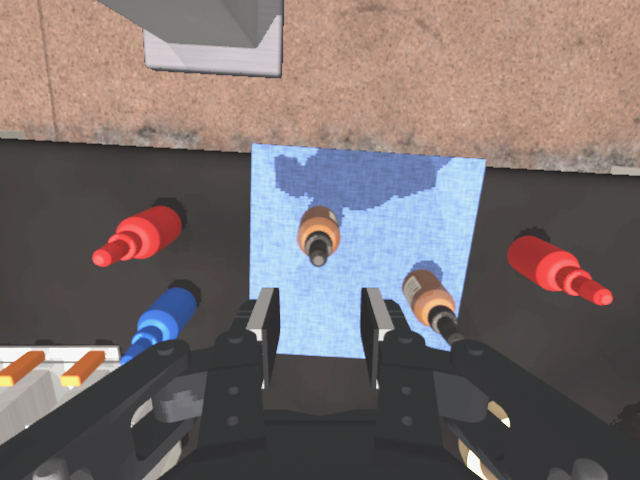

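Request:
send_rows([
  [5,-0.5,-1,0,0,0],
  [12,-1,-1,0,0,0],
  [22,-1,-1,0,0,0],
  [33,-1,-1,0,0,0],
  [44,-1,-1,0,0,0],
  [56,-1,-1,0,0,0],
  [68,-1,-1,0,0,0],
  [78,-1,-1,0,0,0],
  [86,-1,-1,0,0,0],
  [86,-1,-1,0,0,0],
])

```text
clock: 43.15
tcp_pos: [0.386, 0.296, 0.0771]
orientation: [0.706, -0.02, 0.707, 0.019]
wrist_force: [0.3, -0.1, 0.1]
finger_gap: 0.0344
```

Request:
send_rows([
  [0,0,0,0,0,0],
  [0,0,0,0,0,0],
  [0,0,0,0,0,0],
  [0,0,0,0,0,0],
  [0,0,0,0,0,0],
  [0,0,0,0,0,0],
  [0,0,0,0,0,0],
  [0,0,0,0,0,0],
  [-3,0,0,0,0,0],
  [-8,0,0,0,0,0],
], claw=5)

```text
clock: 44.4
tcp_pos: [0.3857, 0.2958, 0.0853]
orientation: [0.706, -0.02, 0.707, 0.019]
wrist_force: [0.3, 0.1, -1.4]
finger_gap: 0.0176
```

```bash
python3 - <<'E'
from h import *
st(); c=Cam("wrist"); cv2.imwrite("pics/w20.png",c.img)
go(pw=(-95,-28,195))
E
```

```text
clock 44.40 tcpW [-190.3  259.8   85.3] world [0.3857 0.2958 0.0853] yaw [-0.    0.1  -0.05] gap 17.6 F [ 0.3  0.1 -1.4] q [ 0.49  0.24 -0.43  0.9   0.    0.43]
shift mm [-108.8 -288.1   94.7] rot [ 0.   -0.03  0.01]
```

View pics/w20.png

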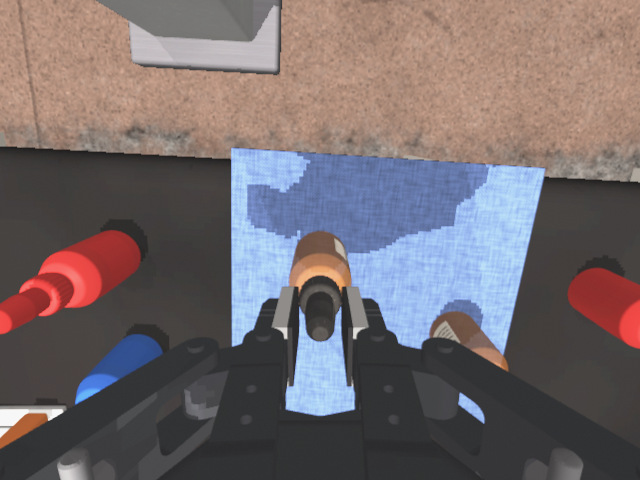

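Held. Carry to the lane 2 mouth.

Request:
send_rows([
  [-35,0,0,0,0,0],
  [-80,0,0,0,0,0],
  [-110,-20,5,0,0,0],
  [-111,-65,20,0,0,0],
  [-111,-115,38,0,0,0],
  [-111,-165,56,0,0,0],
  [-111,-215,74,0,0,0],
  [-111,-260,90,0,0,0],
  [-111,-282,94,0,0,0],
  [-111,-288,94,0,0,0],
])

```text
clock: 45.7
tcp_pos: [0.4963, 0.0126, 0.1965]
orientation: [0.707, -0.019, 0.707, 0.019]
wrist_force: [-0.4, -0.0, -1.3]
finger_gap: 0.0182
```

```bash
python3 - <<'E'
from h import *
st(); go(pw=(-95,-28,83))
E
```

```text
clock 45.70 tcpW [-95.5 -29.  196.5] world [0.4963 0.0126 0.1965] yaw [0.14 0.04 0.02] gap 18.2 F [-0.4 -0.  -1.3] q [-0.14  0.18 -0.22  1.18  0.   -0.19]
shift mm [113.5   1.    0.6] rot [-0.14 -0.04 -0.02]
```

Request:
send_rows([
  [15,0.5,0,0,0,0],
  [35,1,0,0,0,0],
  [58,1,0,0,0,0],
  [80,1,0,0,0,0],
  [97,1,0,0,0,0],
  [108,1,0,0,0,0],
  [114,1,0,0,0,0],
  [114,1,0,0,0,0],
  [114,1,0,0,0,0],
  [114,1,0,0,0,0],
])

```text
clock: 46.95
tcp_pos: [0.4966, 0.0148, 0.0834]
orientation: [0.707, -0.02, 0.706, 0.019]
wrist_force: [0.3, -1.1, -1.7]
finger_gap: 0.018
```

```bash
python3 - <<'E'
from h import *
st(); c=Cam("wrist"); cv2.imwrite("pics/w21.png",c.img)
go(pw=(14,-28,82.5))
E
```

```text
clock 46.95 tcpW [-95.1 -26.9  83.4] world [0.4966 0.0148 0.0834] yaw [-0.   -0.07 -0.01] gap 18.0 F [ 0.3 -1.1 -1.7] q [-0.13  0.26 -0.41  0.9   0.   -0.19]
shift mm [  0.9  -1.1 109.1] rot [-0.01  0.06  0.01]
```

View pics/w21.png

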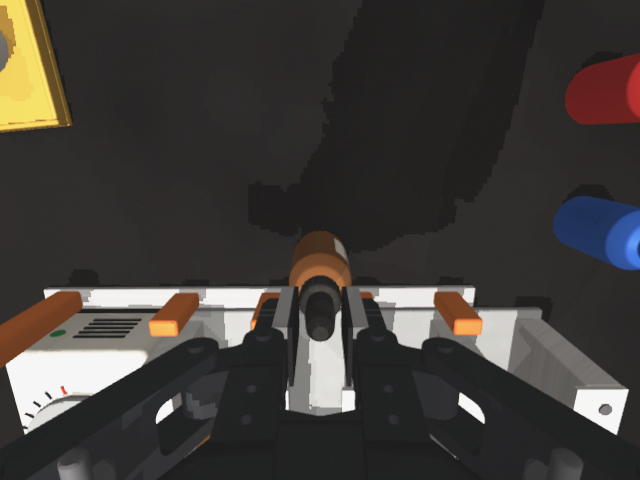

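Request:
send_rows([
  [0.7,-1,0,0,0,0],
  [0.7,-1,4,0,0,0],
  [0.7,-1,10,0,0,0],
  [0.7,-1,18,0,0,0],
  [0.7,-1,26,0,0,0],
  [0.7,-1,34,0,0,0],
  [0.7,-1,42,0,0,0],
  [0.7,-1,50,0,0,0],
  [0.7,-1,58,0,0,0],
  [0.7,-1,66,0,0,0],
])

```text
clock: 48.25
tcp_pos: [0.5622, 0.0176, 0.0821]
orientation: [0.707, -0.019, 0.707, 0.02]
wrist_force: [-4.0, -0.3, 5.3]
finger_gap: 0.0178
```

Request:
send_rows([
  [0,0,8,0,0,0],
  [0,0,16,0,0,0],
  [0,0,23,0,0,0],
  [0,0,29,0,0,0],
  [0,0,34,0,0,0],
  [0,0,38,0,0,0],
  [0,0,41,0,0,0],
  [0,0,43,0,0,0],
  [0,0,44,0,0,0],
  [0,0,44,0,0,0],
])

```text
clock: 49.5
tcp_pos: [0.6061, 0.02, 0.0821]
orientation: [0.707, -0.019, 0.707, 0.02]
wrist_force: [-4.2, 0.5, 4.2]
finger_gap: 0.0178
```

Request:
send_rows([
  [0,0,0.5,0,0,0],
  [0,0,1,0,0,0],
  [0,0,1.5,0,0,0],
  [0,0,2,0,0,0],
  [0,0,2,0,0,0],
  [0,0,2,0,0,0],
  [0,0,2,0,0,0],
  [0,0,2,0,0,0],
  [0,0,2,0,0,0],
  [0,0,2,0,0,0],
])

```text
clock: 50.75
tcp_pos: [0.6081, 0.02, 0.0821]
orientation: [0.707, -0.019, 0.707, 0.02]
wrist_force: [-3.9, 0.2, 3.7]
finger_gap: 0.018
```

```bash
python3 - <<'E'
from h import *
st()
E
```

```text
clock 50.75 tcpW [ 16.5 -27.8  82.1] world [0.6081 0.02   0.0821] yaw [-0.   -0.01  0.  ] gap 18.0 F [-3.9  0.2  3.7] q [-0.1   0.46 -0.12  1.    0.   -0.15]
```

Request:
send_rows([
  [0,0,0.5,0,0,0],
  [0,0,1,0,0,0],
  [0,0,1.5,0,0,0],
  [0,0,2,0,0,0],
  [0,0,2.5,0,0,0],
  [0,0,3,0,0,0],
  [0,0,3,0,0,0],
  [0,0,3,0,0,0],
  [0,0,3,0,0,0],
  [0,0,3,0,0,0],
])

```text
clock: 52.0
tcp_pos: [0.6111, 0.0202, 0.0821]
orientation: [0.707, -0.019, 0.707, 0.02]
wrist_force: [-2.4, -0.2, 2.9]
finger_gap: 0.0179
```

```bash
python3 - <<'E'
from h import *
st(); c=Cam("wrist"); cv2.imwrite("pics/w22.png",c.img)
E
```

```text
clock 52.00 tcpW [ 19.5 -27.7  82.1] world [0.6111 0.0202 0.0821] yaw [-0.01 -0.01  0.01] gap 17.9 F [-2.4 -0.2  2.9] q [-0.1   0.46 -0.11  1.    0.   -0.15]
```

View pics/w22.png

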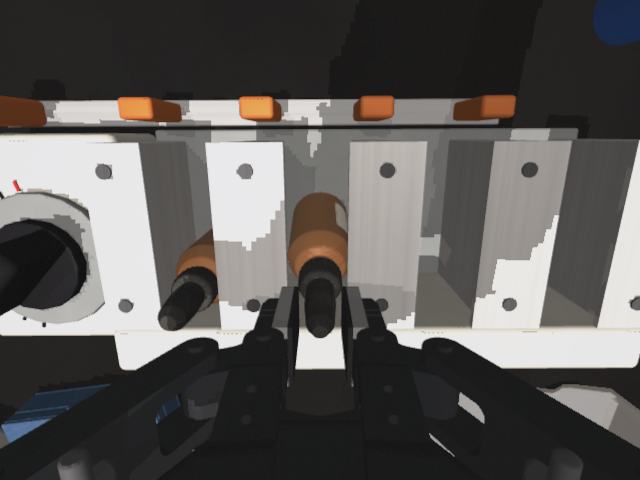

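```bash
python3 - <<'E'
from h import *
c=Cam("wrist"); c.crop(150,100,450,340,2,"w22c.png")
for z in (.007,.012,.02): print(z,to_w(c.plane(320,193,z)), "lane3 foot n/a")
s=Cam("scene"); s.crop(250,170,410,290,5,"s22.png")
E
```

```text
0.007 [-19.5 -27.    7. ] lane3 foot n/a
0.012 [-20.2 -27.   12. ] lane3 foot n/a
0.02 [-21.4 -27.   20. ] lane3 foot n/a
```

View pics/w22c.png

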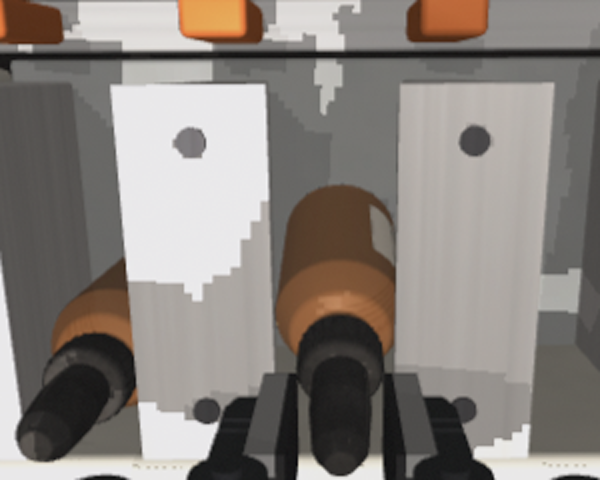

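View pics/s22.png

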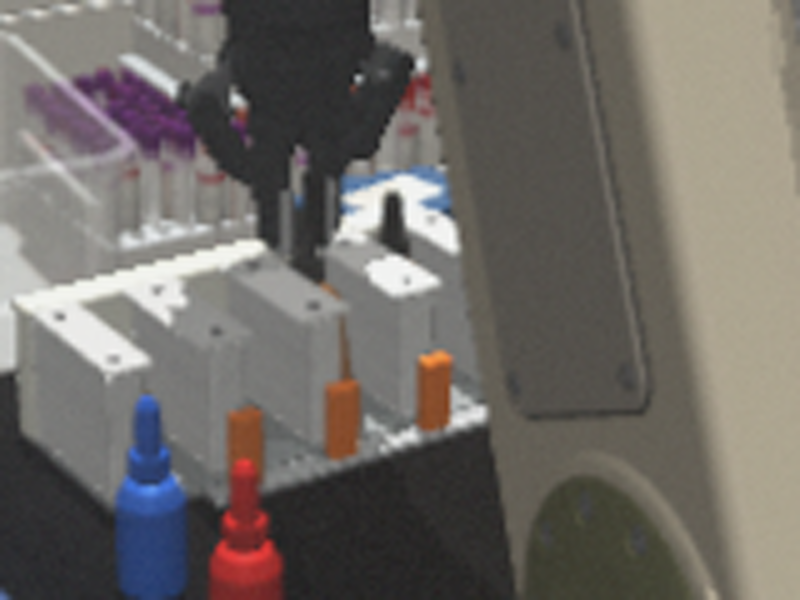

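Request:
send_rows([
  [0,0,-3,0,0,0],
  [0,0,-6,0,0,0],
  [0,0,-9,0,0,0],
  [0,0,-12,0,0,0],
  [0,0,-15,0,0,0],
  [0,0,-18,0,0,0],
  [0,0,-18,0,0,0],
  [0,0,-18,0,0,0],
  [0,0,-18,0,0,0],
  [0,0,-18,0,0,0],
])

```text
clock: 53.4
tcp_pos: [0.5933, 0.0192, 0.0823]
orientation: [0.707, -0.02, 0.707, 0.02]
wrist_force: [2.3, 0.9, 5.0]
finger_gap: 0.0181
```

```bash
python3 - <<'E'
from h import *
st(); c=Cam("wrist");  c.crop(150,100,450,340,2,"w23c.png")
E
```

```text
clock 53.40 tcpW [  1.7 -27.8  82.3] world [0.5933 0.0192 0.0823] yaw [-0.   -0.03  0.  ] gap 18.1 F [2.3 0.9 5. ] q [-0.1   0.43 -0.16  0.98  0.   -0.16]
```

View pics/w23c.png

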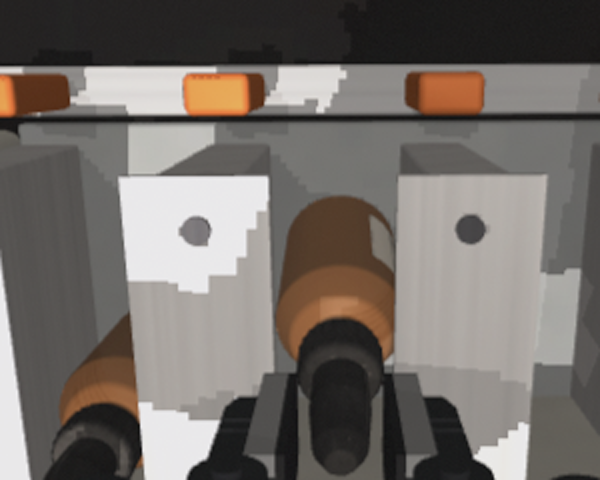

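Request:
send_rows([
  [0,0,0,0,0,0],
  [0,0,0,0,0,0],
  [0,0,0,0,0,0],
  [0,0,0,0,0,0],
  [-6,0,0,0,0,0],
  [-16,0,0,0,0,0],
  [-30,0,0,0,0,0],
  [-48,0,0,0,0,0],
  [-66,0,0,0,0,0],
  [-85,0,0,0,0,0],
], claw=34)

```text
clock: 54.7
tcp_pos: [0.5933, 0.0192, 0.1689]
orientation: [0.707, -0.02, 0.706, 0.019]
wrist_force: [-0.2, -0.0, -0.6]
finger_gap: 0.0337
```

```bash
python3 - <<'E'
from h import *
st(); c=Cam("wrist");  cv2.imwrite("pics/w24.png",c.img); s=Cam("scene"); s.crop(250,170,410,290,5,"s24.png")
E
```

```text
clock 54.70 tcpW [  1.7 -27.8 168.9] world [0.5933 0.0192 0.1689] yaw [-0.   -0.07 -0.01] gap 33.7 F [-0.2 -0.  -0.6] q [-0.1   0.37 -0.02  1.17  0.   -0.16]
```

View pics/w24.png

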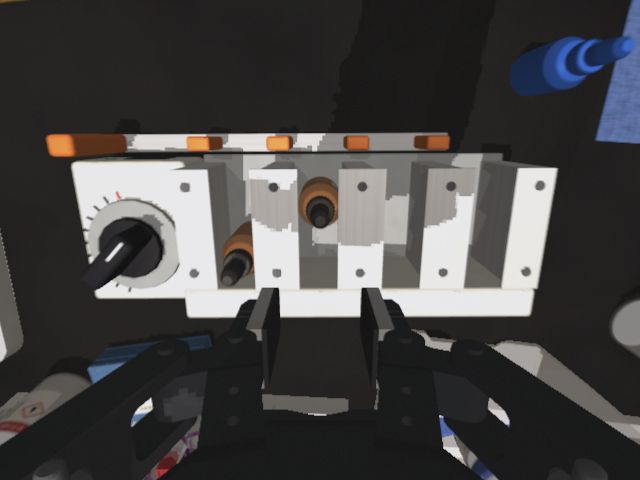

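View pics/s24.png

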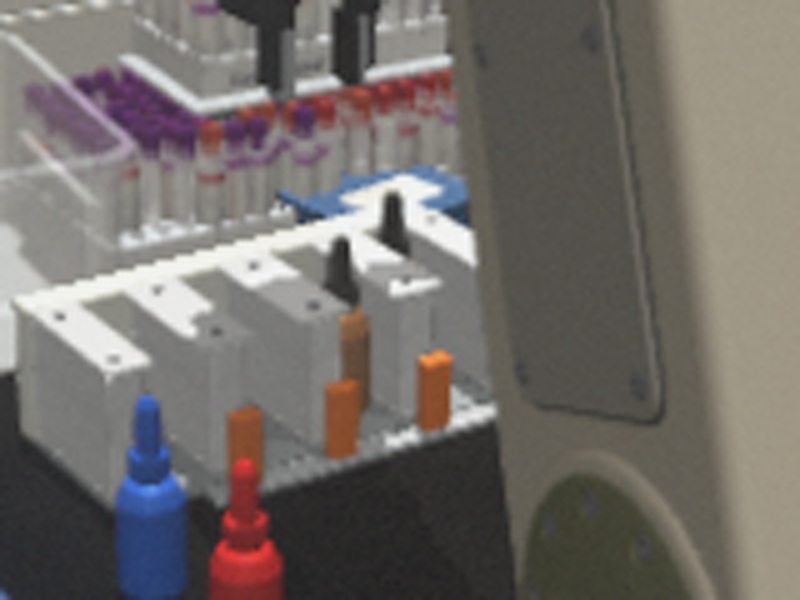

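```bash
python3 - <<'E'
from h import *
c=Cam("wrist")
print(to_w(c.plane(320,220,.102)),to_w(c.plane(230,277,.102)))
E
```

```text
[-20.5 -27.3 102. ] [ 15.5 -82.5 102. ]
```

Request:
send_rows([
  [10,0,-8,0,0,0],
  [20,0,-16,0,0,0],
  [30,0,-22,0,0,0],
  [40,0,-22,0,0,0],
  [52,0,-22,0,0,0],
  [64,0,-22,0,0,0],
  [75,0,-22,0,0,0],
  [83,0,-22,0,0,0],
  [88.5,0,-22,0,0,0],
  [88.5,0,-22,0,0,0],
])

```text
clock: 56.1
tcp_pos: [0.5708, 0.018, 0.0782]
orientation: [0.707, -0.019, 0.707, 0.02]
wrist_force: [0.1, 0.1, -0.6]
finger_gap: 0.034
```

Request:
send_rows([
  [0,0,0,0,0,0],
  [0,0,0,0,0,0],
  [0,0,0,0,0,0],
  [0,0,0,0,0,0],
  [0,0,0,0,0,0],
  [0,0,0,0,0,0],
  [0,0,0,0,0,0],
  [0,0,0,0,0,0],
  [-1.5,0,0,0,0,0],
  [-3,0,0,0,0,0],
], claw=5, newtons=60)

```text
clock: 57.35
tcp_pos: [0.5702, 0.0181, 0.0809]
orientation: [0.706, -0.019, 0.708, 0.02]
wrist_force: [0.4, 0.0, -1.8]
finger_gap: 0.0176
```

```bash
python3 - <<'E'
from h import *
st(); c=Cam("wrist");  cv2.imwrite("pics/w25.png",c.img)
E
```

```text
clock 57.35 tcpW [-21.4 -27.6  80.9] world [0.5702 0.0181 0.0809] yaw [-0.    0.11  0.02] gap 17.6 F [ 0.4  0.  -1.8] q [-0.11  0.39 -0.22  0.96  0.   -0.16]
```

View pics/w25.png

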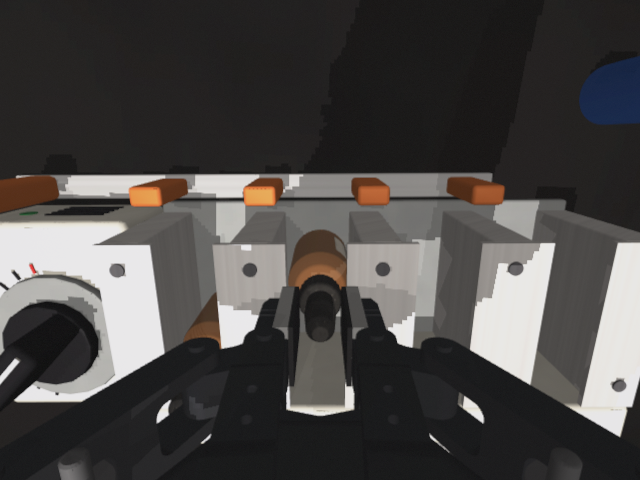

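Request:
send_rows([
  [0,0,3,0,0,0],
  [0,0,8,0,0,0],
  [0,0,14,0,0,0],
  [0,0,20,0,0,0],
  [0,0,26,0,0,0],
  [0,0,31,0,0,0],
  [0,0,33,0,0,0],
  [0,0,35,0,0,0],
  [0,0,36,0,0,0],
  [0,0,36,0,0,0],
])

```text
clock: 58.65
tcp_pos: [0.607, 0.02, 0.0816]
orientation: [0.707, -0.02, 0.707, 0.02]
wrist_force: [0.5, 0.0, -1.0]
finger_gap: 0.0174
```

Request:
send_rows([
  [0,0,0.5,0,0,0],
  [0,0,1,0,0,0],
  [0,0,1.5,0,0,0],
  [0,0,2,0,0,0],
  [0,0,2.5,0,0,0],
  [0,0,2.5,0,0,0],
  [0,0,2.5,0,0,0],
  [0,0,2.5,0,0,0],
  [0,0,2.5,0,0,0],
  [0,0,2.5,0,0,0],
])

```text
clock: 59.9
tcp_pos: [0.609, 0.0201, 0.0815]
orientation: [0.706, -0.019, 0.707, 0.02]
wrist_force: [-4.9, -0.8, 2.2]
finger_gap: 0.0178
```

```bash
python3 - <<'E'
from h import *
st(); c=Cam("wrist");  cv2.imwrite("pics/w26.png",c.img)
E
```

```text
clock 59.90 tcpW [ 17.4 -27.7  81.5] world [0.609  0.0201 0.0815] yaw [-0.    0.05  0.  ] gap 17.8 F [-4.9 -0.8  2.2] q [-0.1   0.46 -0.11  1.   -0.   -0.15]
```

View pics/w26.png

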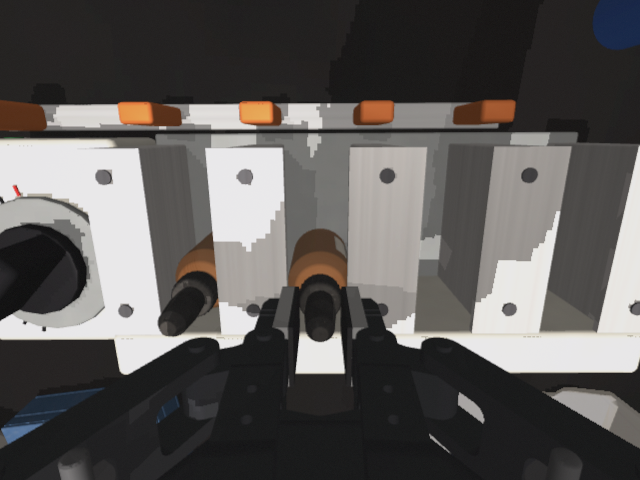

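Request:
send_rows([
  [0.5,0,0,0,0,0],
  [1,0,0,0,0,0],
  [1.5,0,0,0,0,0],
  [1.5,0,0,0,0,0],
  [1.5,0,0,0,0,0],
  [1.5,0,0,0,0,0],
  [1.5,0,0,0,0,0],
  [1.5,0,0,0,0,0],
  [1.5,0,0,0,0,0],
  [1.5,0,0,0,0,0],
])

```text
clock: 61.2
tcp_pos: [0.609, 0.0202, 0.08]
orientation: [0.706, -0.019, 0.707, 0.02]
wrist_force: [-5.7, -1.2, 1.9]
finger_gap: 0.0178
```

Request:
send_rows([
  [0,0,0,0,0,0],
  [0,0,0,0,0,0],
  [0,0,0,0,0,0],
  [0,0,0,0,0,0],
  [-6,0,0,0,0,0],
  [-16,0,0,0,0,0],
  [-30,0,0,0,0,0],
  [-48,0,0,0,0,0],
  [-66,0,0,0,0,0],
  [-85,0,0,0,0,0],
], claw=34)

```text
clock: 62.45
tcp_pos: [0.6098, 0.0201, 0.1669]
orientation: [0.707, -0.02, 0.706, 0.02]
wrist_force: [0.3, -0.2, 0.6]
finger_gap: 0.0343
```

```bash
python3 - <<'E'
from h import *
st(); c=Cam("wrist");  cv2.imwrite("pics/w27.png",c.img); t=Cam("top"); t.crop(155,235,285,325,6,"t27.png")
go(world=(.436,.3887,.165))
E
```

```text
clock 62.45 tcpW [ 18.2 -27.8 166.9] world [0.6098 0.0201 0.1669] yaw [-0.   -0.07 -0.  ] gap 34.3 F [ 0.3 -0.2  0.6] q [-0.1   0.4   0.02  1.18  0.   -0.15]
shift mm [   2.5  377.9 -154.7] rot [0.01 0.32 0.04]
```

View pics/w27.png

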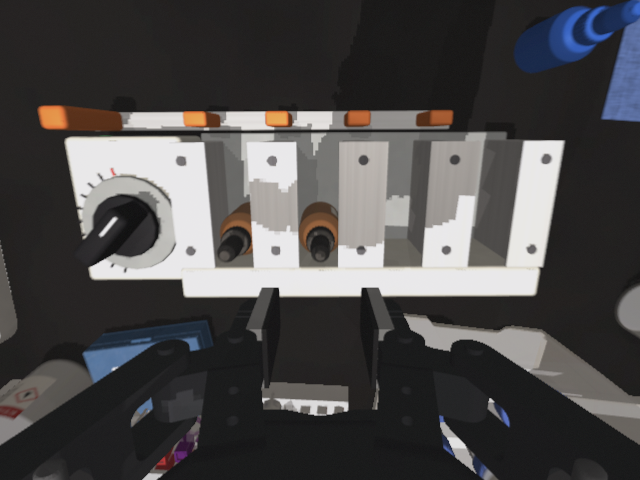

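View pics/t27.png

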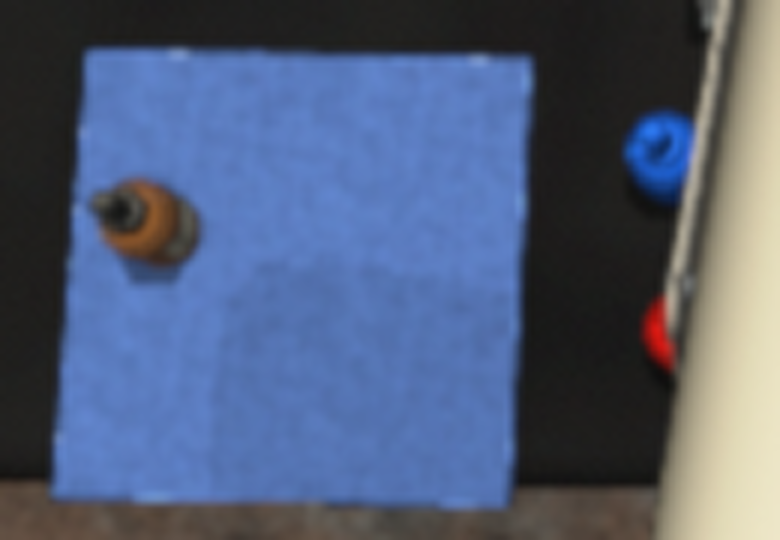

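Request:
send_rows([
  [0,25,-12,0,0,0],
  [0,65,-28,0,0,0],
  [0,110,-46,0,0,0],
  [0,155,-64,0,0,0],
  [0,200,-82,0,0,0],
  [0,245,-100,0,0,0],
  [0,290,-120,0,0,0],
  [0,335,-140,0,0,0],
  [2,365,-154,0,0,0],
  [2,378,-158,0,0,0],
])

```text
clock: 63.8
tcp_pos: [0.4296, 0.3901, 0.1628]
orientation: [0.707, -0.02, 0.707, 0.02]
wrist_force: [0.3, -0.7, -0.0]
finger_gap: 0.0341
```

```bash
python3 - <<'E'
from h import *
st(); c=Cam("wrist");  cv2.imwrite("pics/w28.png",c.img); c.crop(260,180,400,300,4,"w28c.png")
E
```

```text
clock 63.80 tcpW [-141.3  351.6  162.8] world [0.4296 0.3901 0.1628] yaw [-0.14  0.02 -0.02] gap 34.1 F [ 0.3 -0.7 -0. ] q [ 0.6   0.35 -0.07  1.15 -0.    0.54]
```

View pics/w28.png

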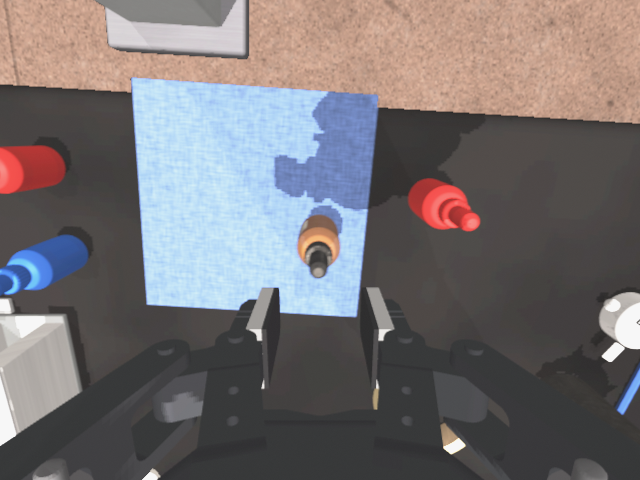

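View pics/w28c.png

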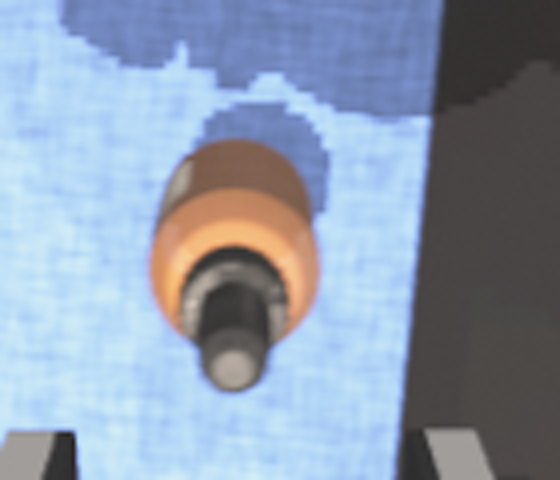

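```bash
python3 - <<'E'
from h import *
c=Cam("wrist"); st()
p=c.plane(318.2,271.5,.097); print(p); go(world=(p[0],p[1],.0745))
E
```

```text
clock 63.90 tcpW [-140.4  351.   162.9] world [0.4305 0.3896 0.1629] yaw [-0.11 -0.01 -0.  ] gap 33.9 F [ 0.2 -0.1  0.2] q [ 0.6   0.35 -0.07  1.15 -0.    0.54]
[0.43685082 0.39099904 0.097     ]
shift mm [88.4  1.   6.4] rot [0.11 0.01 0.  ]
```

Request:
send_rows([
  [5,0.5,3,0,0,0],
  [12,1,6,0,0,0],
  [22,1,6,0,0,0],
  [33,1,6,0,0,0],
  [44,1,6,0,0,0],
  [56,1,6,0,0,0],
  [68,1,6,0,0,0],
  [80,1,6,0,0,0],
  [88,1,6,0,0,0],
  [88,1,6,0,0,0],
])

```text
clock: 65.15
tcp_pos: [0.4363, 0.3899, 0.0743]
orientation: [0.706, -0.02, 0.707, 0.019]
wrist_force: [0.1, -0.2, 0.4]
finger_gap: 0.0341
```

Request:
send_rows([
  [0,0,0,0,0,0],
  [0,0,0,0,0,0],
  [0,0,0,0,0,0],
  [0,0,0,0,0,0],
  [0,0,0,0,0,0],
  [0,0,0,0,0,0],
  [0,0,0,0,0,0],
  [0,0,0,0,0,0],
  [-3,0,0,0,0,0],
  [-8,0,0,0,0,0],
], claw=5, newtons=60)

```text
clock: 66.4
tcp_pos: [0.4361, 0.3898, 0.0825]
orientation: [0.706, -0.02, 0.707, 0.019]
wrist_force: [0.3, -0.0, -1.7]
finger_gap: 0.0175
```

```bash
python3 - <<'E'
from h import *
st(); c=Cam("wrist");  cv2.imwrite("pics/w29.png",c.img)
go(pw=(-95,28,195))
E
```

```text
clock 66.40 tcpW [-134.8  350.9   82.5] world [0.4361 0.3898 0.0825] yaw [-0.01  0.09 -0.04] gap 17.5 F [ 0.3 -0.  -1.7] q [ 0.59  0.42 -0.18  0.98  0.    0.54]
shift mm [-111.5 -323.2   39.1] rot [ 0.01 -0.02  0.  ]
```

View pics/w29.png

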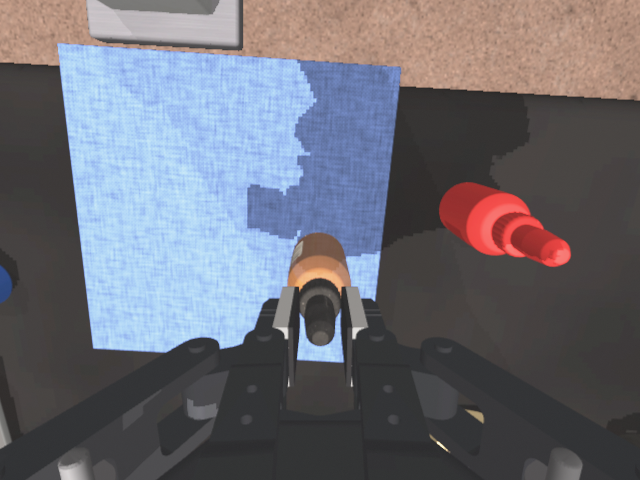

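Request:
send_rows([
  [-40,0,0,0,0,0],
  [-85,0,0,0,0,0],
  [-115,-25,3,0,0,0],
  [-116,-75,10,0,0,0],
  [-116,-130,16,0,0,0],
  [-116,-185,23,0,0,0],
  [-116,-240,29,0,0,0],
  [-116,-290,36,0,0,0],
  [-116,-317,39,0,0,0],
  [-115,-323,39,0,0,0],
])

```text
clock: 67.7
tcp_pos: [0.4938, 0.0683, 0.1981]
orientation: [0.707, -0.018, 0.707, 0.019]
wrist_force: [-0.4, 0.3, -1.1]
finger_gap: 0.0173
```

```bash
python3 - <<'E'
from h import *
st(); go(pw=(-95,27.5,82))
E
```

```text
clock 67.70 tcpW [-94.9  26.7 198.1] world [0.4938 0.0683 0.1981] yaw [ 0.16 -0.01  0.01] gap 17.3 F [-0.4  0.3 -1.1] q [-0.02  0.18 -0.21  1.18  0.   -0.08]
shift mm [ 1.161e+02  8.000e-01 -1.000e-01] rot [-0.16  0.01 -0.01]
```

Request:
send_rows([
  [15,0,0,0,0,0],
  [35,0,0,0,0,0],
  [58,0,0,0,0,0],
  [80,0,0,0,0,0],
  [97,0,0,0,0,0],
  [109,0,0,0,0,0],
  [116,0,0,0,0,0],
  [116,0,0,0,0,0],
  [116,0,0,0,0,0],
  [116,0,0,0,0,0],
])

```text
clock: 68.95
tcp_pos: [0.4941, 0.0698, 0.0827]
orientation: [0.707, -0.019, 0.706, 0.02]
wrist_force: [0.3, -0.1, -1.1]
finger_gap: 0.0173
```

```bash
python3 - <<'E'
from h import *
st(); c=Cam("wrist");  cv2.imwrite("pics/w30.png",c.img)
go(pw=(16,28,82))
E
```

```text
clock 68.95 tcpW [-94.5  28.2  82.7] world [0.4941 0.0698 0.0827] yaw [ 0.   -0.07  0.  ] gap 17.3 F [ 0.3 -0.1 -1.1] q [-0.02  0.27 -0.4   0.9   0.   -0.08]
shift mm [ 8.000e-01 -1.000e-01  1.106e+02] rot [-0.01  0.07  0.  ]
```

View pics/w30.png

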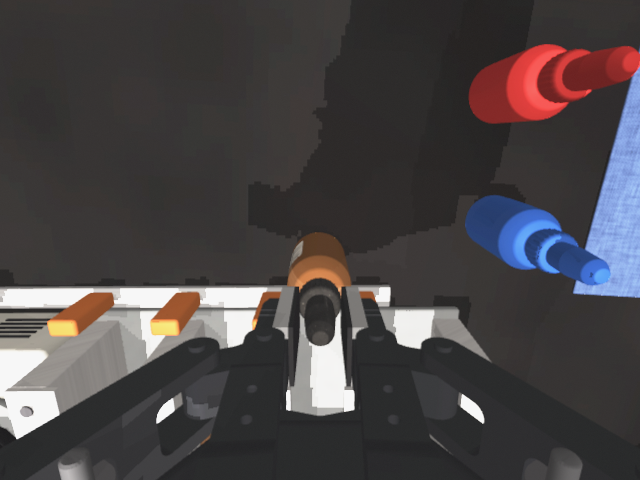

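Request:
send_rows([
  [1,0,0,0,0,0],
  [1,0,4,0,0,0],
  [1,0,10,0,0,0],
  [1,0,16,0,0,0],
  [1,0,22,0,0,0],
  [1,0,29,0,0,0],
  [1,0,36,0,0,0],
  [1,0,43,0,0,0],
  [1,0,50,0,0,0],
  [1,0,57,0,0,0],
])

```text
clock: 70.25
tcp_pos: [0.551, 0.073, 0.0811]
orientation: [0.707, -0.019, 0.707, 0.02]
wrist_force: [0.5, 0.5, -1.0]
finger_gap: 0.0174
```

```bash
python3 - <<'E'
from h import *
st(); c=Cam("wrist");  cv2.imwrite("pics/w31.png",c.img)
E
```

```text
clock 70.25 tcpW [-37.5  28.2  81.1] world [0.551  0.073  0.0811] yaw [-0.   -0.    0.01] gap 17.4 F [ 0.5  0.5 -1. ] q [-0.01  0.37 -0.26  0.94  0.   -0.07]
```

View pics/w31.png

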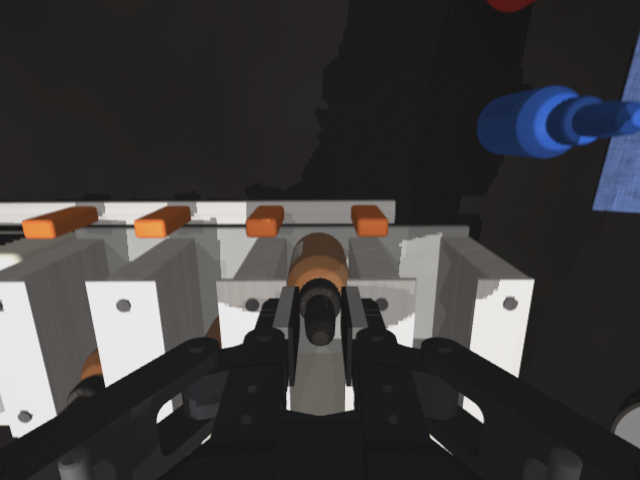

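Clean so far, no drag. On to the back stop.

Request:
send_rows([
  [0,0,6,0,0,0],
  [0,0,13,0,0,0],
  [0,0,20,0,0,0],
  [0,0,27,0,0,0],
  [0,0,34,0,0,0],
  [0,0,41,0,0,0],
  [0,0,46,0,0,0],
  [0,0,50,0,0,0],
  [0,0,51,0,0,0],
  [0,0,51,0,0,0],
])

```text
clock: 71.55
tcp_pos: [0.6013, 0.0758, 0.0811]
orientation: [0.707, -0.019, 0.707, 0.02]
wrist_force: [-1.2, -1.0, -2.1]
finger_gap: 0.0178
```

Request:
send_rows([
  [0,0,0.5,0,0,0],
  [0,0,1,0,0,0],
  [0,0,1.5,0,0,0],
  [0,0,2,0,0,0],
  [0,0,2.5,0,0,0],
  [0,0,3,0,0,0],
  [0,0,3.5,0,0,0],
  [0,0,3.5,0,0,0],
  [0,0,3.5,0,0,0],
  [0,0,3.5,0,0,0],
])

```text
clock: 72.8
tcp_pos: [0.6038, 0.0759, 0.081]
orientation: [0.706, -0.02, 0.708, 0.02]
wrist_force: [-4.7, -0.3, 2.3]
finger_gap: 0.0175
```

```bash
python3 - <<'E'
from h import *
st(); c=Cam("wrist");  cv2.imwrite("pics/w32.png",c.img)
E
```

```text
clock 72.80 tcpW [15.3 28.3 81. ] world [0.6038 0.0759 0.081 ] yaw [-0.    0.12  0.  ] gap 17.5 F [-4.7 -0.3  2.3] q [-0.01  0.46 -0.11  1.   -0.   -0.06]
```

View pics/w32.png

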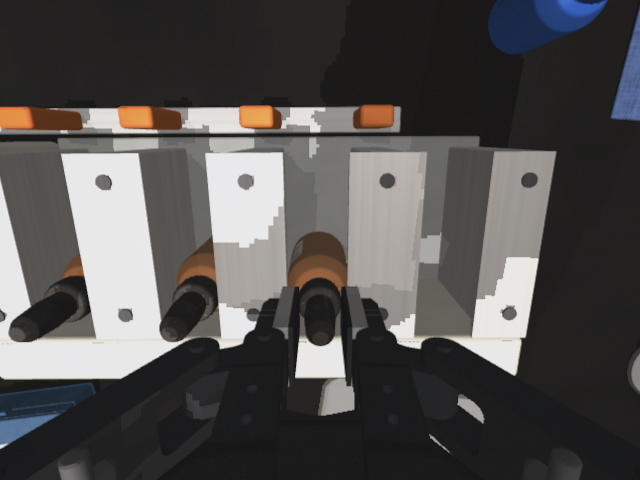

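Request:
send_rows([
  [0.5,0,-0.3,0,0,0],
  [1,0,-0.6,0,0,0],
  [1.5,0,-1,0,0,0],
  [2,0,-1,0,0,0],
  [2,0,-1,0,0,0],
  [2,0,-1,0,0,0],
  [2,0,-1,0,0,0],
  [2,0,-1,0,0,0],
  [2,0,-1,0,0,0],
  [2,0,-1,0,0,0],
])

```text
clock: 74.1
tcp_pos: [0.6038, 0.076, 0.0795]
orientation: [0.707, -0.02, 0.707, 0.02]
wrist_force: [-6.3, -0.5, 4.4]
finger_gap: 0.0175
```

Request:
send_rows([
  [0,0,0,0,0,0],
  [0,0,0,0,0,0],
  [0,0,0,0,0,0],
  [0,0,0,0,0,0],
  [-6,0,0,0,0,0],
  [-16,0,0,0,0,0],
  [-30,0,0,0,0,0],
  [-48,0,0,0,0,0],
  [-66,0,0,0,0,0],
  [-85,0,0,0,0,0],
], claw=34)

```text
clock: 75.35
tcp_pos: [0.6042, 0.0759, 0.1659]
orientation: [0.707, -0.02, 0.706, 0.02]
wrist_force: [-0.0, 0.5, 0.7]
finger_gap: 0.0341
```

```bash
python3 - <<'E'
from h import *
st(); c=Cam("wrist");  cv2.imwrite("pics/w33.png",c.img)
s=Cam("scene"); s.crop(240,180,400,280,5,"s33.png"); t=Cam("top"); t.crop(255,170,415,260,5,"t33.png"); cv2.imwrite("pics/t33f.png",t.img)
go(pw=(-65,-189,130))
E
```

```text
clock 75.35 tcpW [ 15.7  28.2 165.9] world [0.6042 0.0759 0.1659] yaw [-0.   -0.07  0.  ] gap 34.1 F [-0.   0.5  0.7] q [-0.01  0.4   0.01  1.18  0.   -0.06]
shift mm [  35.8 -217.2  -81.8] rot [0.01 0.21 0.01]
```

View pics/w33.png

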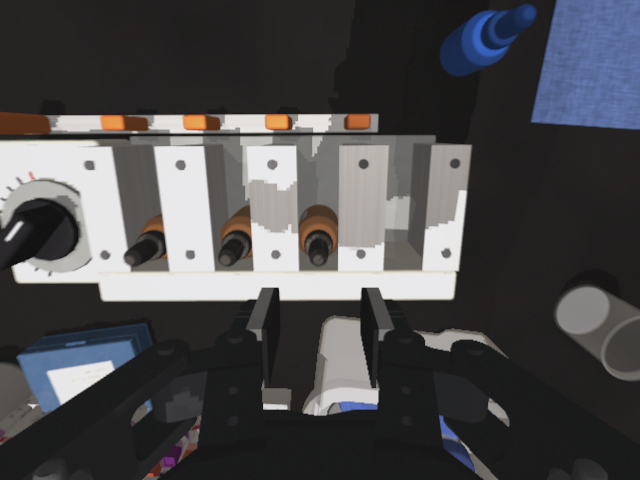

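View pics/s33.png

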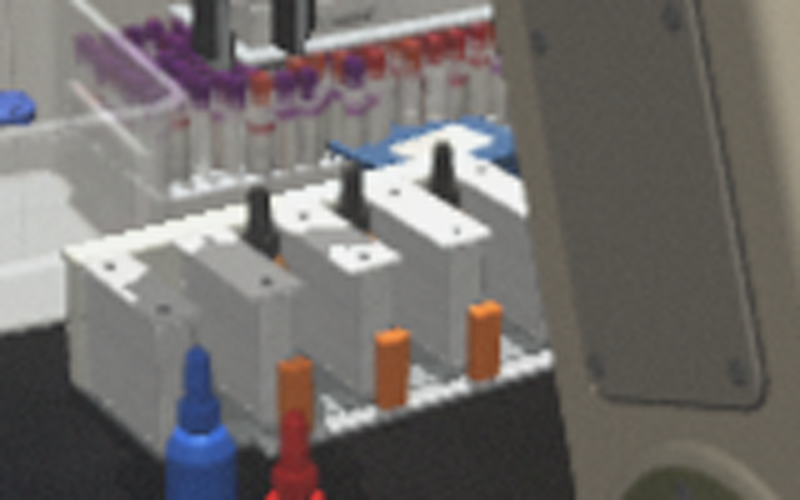

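View pics/t33f.png

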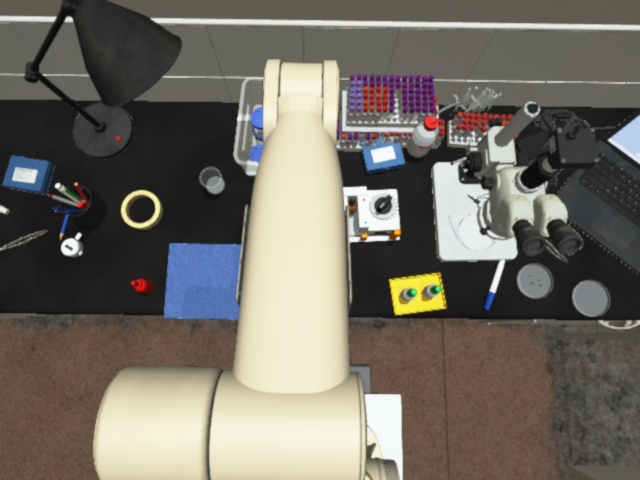

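```bash
python3 - <<'E'
from h import *
c=Cam("wrist"); c.crop(110,190,370,290,3,"w33c.png")
E
```

```text
(no output)
```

View pics/w33c.png

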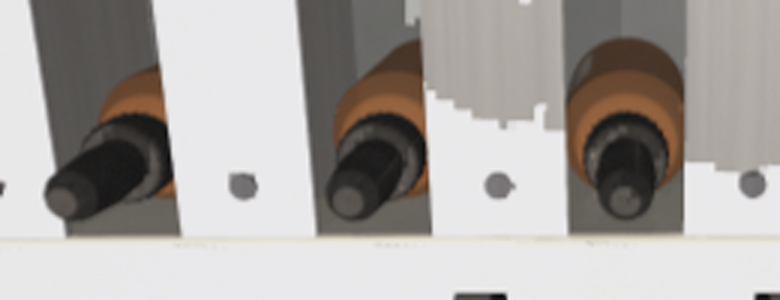

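Request:
send_rows([
  [0,-10,-15,0,0,0],
  [0,-30,-40,0,0,0],
  [0,-60,-65,0,0,0],
  [0,-100,-80,0,0,0],
  [0,-140,-82,0,0,0],
  [0,-180,-82,0,0,0],
  [10,-207,-82,0,0,0],
  [25,-217,-82,0,0,0],
  [36,-217,-82,0,0,0],
  [36,-217,-82,0,0,0],
], claw=40)

```text
clock: 76.8
tcp_pos: [0.5328, -0.1438, 0.1264]
orientation: [0.706, -0.019, 0.708, 0.021]
wrist_force: [-0.4, 1.0, -0.1]
finger_gap: 0.0401
```

```bash
python3 - <<'E'
from h import *
st(); c=Cam("wrist");  cv2.imwrite("pics/w34.png",c.img)
go(pw=(-65,-190,55))
b=blobs(c.img,(5,150,120),(18,255,255),30)[0]; print(b)
E
```

```text
clock 76.80 tcpW [ -67.7 -187.2  126.4] world [ 0.5328 -0.1438  0.1264] yaw [-0.06  0.18  0.11] gap 40.1 F [-0.4  1.  -0.1] q [-0.41  0.32 -0.2   1.05  0.   -0.47]
shift mm [72.3 -2.7  2.2] rot [ 0.08 -0.1  -0.07]
[(np.int32(335), (np.float64(607.5), np.float64(255.6)), (np.int32(595), np.int32(249), np.int32(26), np.int32(14))), (np.int32(341), (np.float64(433.6), np.float64(256.6)), (np.int32(422), np.int32(250), np.int32(25), np.int32(15))), (np.int32(334), (np.float64(520.5), np.float64(256.5)), (np.int32(508), np.int32(250), np.int32(26), np.int32(14))), (np.int32(571), (np.float64(315.6), np.float64(273.3)), (np.int32(302), np.int32(263), np.int32(28), np.int32(22))), (np.int32(87), (np.float64(569.3), np.float64(367.3)), (np.int32(562), np.int32(363), np.int32(17), np.int32(11)))]
```

View pics/w34.png

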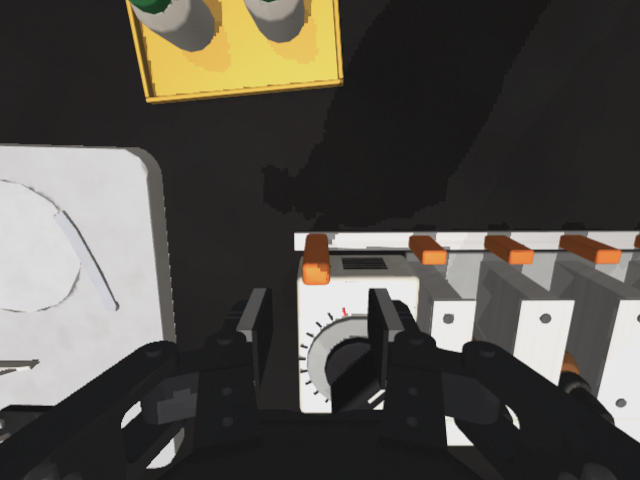

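Request:
send_rows([
  [8,-1,1,0,0,0],
  [16,-2,2,0,0,0],
  [24,-2,2,0,0,0],
  [34,-2,2,0,0,0],
  [44,-2,2,0,0,0],
  [54,-2,2,0,0,0],
  [63,-2,2,0,0,0],
  [70,-2,2,0,0,0],
  [70,-2,2,0,0,0],
  [70,-2,2,0,0,0],
])

```text
clock: 78.1
tcp_pos: [0.5363, -0.1473, 0.0583]
orientation: [0.707, -0.02, 0.707, 0.019]
wrist_force: [-0.5, 0.3, 0.5]
finger_gap: 0.0401
```

Request:
send_rows([
  [0,0,0,0,0,0],
  [0,0,0,0,0,0],
  [0,0,0,0,0,0],
  [0,0,0,0,0,0],
  [0,0,0,0,0,0],
  [0,0,0,0,0,0],
  [0,0,0,0,0,0],
  [0,0,0,0,0,0],
  [0,0,0,0,0,0],
  [0,0,0,0,0,0],
], claw=8, newtons=40)

```text
clock: 79.35
tcp_pos: [0.5364, -0.1459, 0.0587]
orientation: [0.707, -0.019, 0.706, 0.021]
wrist_force: [-0.8, 5.0, 3.0]
finger_gap: 0.0151
```

```bash
python3 - <<'E'
from h import *
st()
E
```

```text
clock 79.35 tcpW [ -64.2 -189.5   58.7] world [ 0.5364 -0.1459  0.0587] yaw [-0.06 -0.07  0.13] gap 15.1 F [-0.8  5.   3. ] q [-0.41  0.39 -0.29  0.89  0.   -0.47]
```

Gripped; slide it shut (+28 mm, with a little overshoot onto the stop).

Request:
send_rows([
  [0,4,0,0,0,0],
  [0,8,0,0,0,0],
  [0,12,0,0,0,0],
  [0,16,0,0,0,0],
  [0,20,0,0,0,0],
  [0,24,0,0,0,0],
  [0,28,0,0,0,0],
  [0,30,0,0,0,0],
  [0,32,0,0,0,0],
  [0,32,0,0,0,0],
])

```text
clock: 80.6
tcp_pos: [0.5347, -0.1177, 0.0587]
orientation: [0.707, -0.021, 0.707, 0.017]
wrist_force: [-2.2, -9.4, 4.3]
finger_gap: 0.0151
```

```bash
python3 - <<'E'
from h import *
st(); c=Cam("wrist");  cv2.imwrite("pics/w35.png",c.img)
E
```

```text
clock 80.60 tcpW [ -64.3 -161.3   58.7] world [ 0.5347 -0.1177  0.0587] yaw [ 0.09 -0.01 -0.31] gap 15.1 F [-2.2 -9.4  4.3] q [-0.36  0.37 -0.31  0.88 -0.   -0.41]
```

View pics/w35.png

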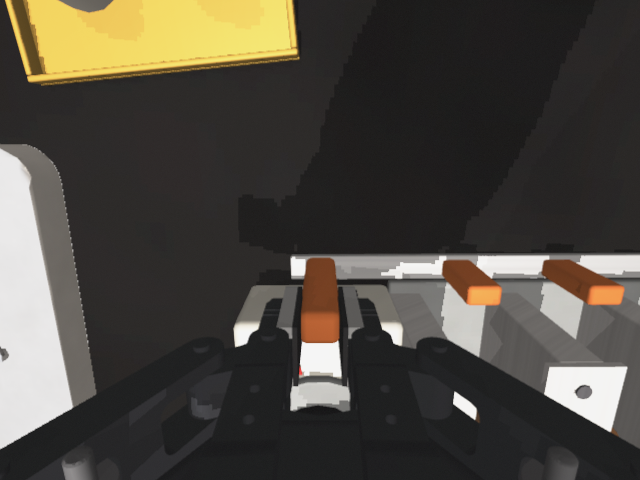

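Request:
send_rows([
  [0,-1,0,0,0,0],
  [0,-2,0,0,0,0],
  [0,-2.5,0,0,0,0],
  [0,-2.5,0,0,0,0],
  [0,-2.5,0,0,0,0],
  [0,-2.5,0,0,0,0],
  [0,-2.5,0,0,0,0],
  [0,-2.5,0,0,0,0],
  [0,-2.5,0,0,0,0],
  [0,-2.5,0,0,0,0],
])

```text
clock: 81.9
tcp_pos: [0.5347, -0.1178, 0.0587]
orientation: [0.707, -0.02, 0.707, 0.019]
wrist_force: [-2.1, -1.0, 7.1]
finger_gap: 0.0146
```

Request:
send_rows([
  [0,0,0,0,0,0],
  [0,0,0,0,0,0],
  [0,0,0,0,0,0],
  [0,0,0,0,0,0],
  [-12,0,0,0,0,0],
  [-30,0,0,0,0,0],
  [-50,0,0,0,0,0],
  [-75,0,0,0,0,0],
  [-95,0,0,0,0,0],
  [-110,0,0,0,0,0],
], claw=40)

```text
clock: 83.15
tcp_pos: [0.5349, -0.1179, 0.1699]
orientation: [0.707, -0.02, 0.706, 0.019]
wrist_force: [-0.2, 0.3, -0.1]
finger_gap: 0.0402
```

```bash
python3 - <<'E'
from h import *
st(); c=Cam("wrist");  cv2.imwrite("pics/w36.png",c.img); s=Cam("scene"); s.crop(300,190,430,280,6,"s36.png"); t=Cam("top"); t.crop(255,170,415,260,5,"t36.png")
print([b[1] for b in blobs(c.img,(5,150,120),(18,255,255),30)[0]])
E
```

```text
clock 83.15 tcpW [ -64.1 -161.5  169.9] world [ 0.5349 -0.1179  0.1699] yaw [-0.   -0.09 -0.04] gap 40.2 F [-0.2  0.3 -0.1] q [-0.36  0.28 -0.15  1.14  0.   -0.42]
[(np.float64(420.7), np.float64(233.0)), (np.float64(495.3), np.float64(232.7)), (np.float64(569.9), np.float64(232.5)), (np.float64(636.5), np.float64(232.7)), (np.float64(320.0), np.float64(244.1)), (np.float64(500.7), np.float64(328.4)), (np.float64(573.6), np.float64(328.2)), (np.float64(430.6), np.float64(330.6))]
```

View pics/w36.png

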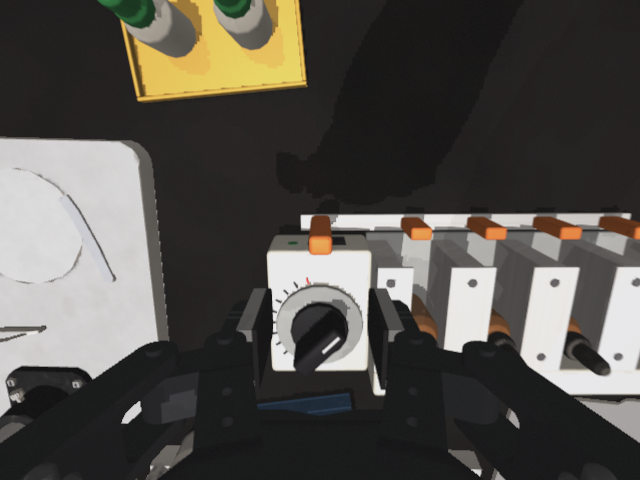

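View pics/s36.png

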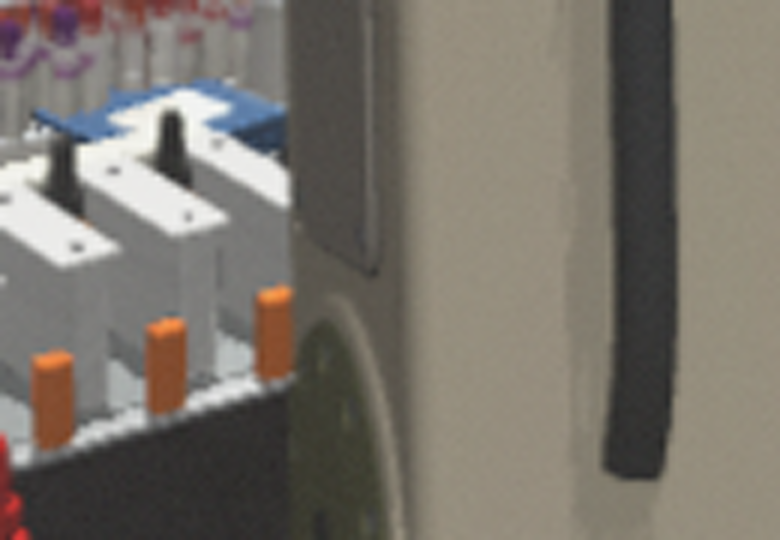

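```bash
python3 - <<'E'
from h import *
c=Cam("wrist"); c.crop(250,240,390,390,4,"w36c.png"); t=Cam("top"); t.crop(360,180,410,240,12,"t36c.png")
E
```

```text
(no output)
```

View pics/w36c.png

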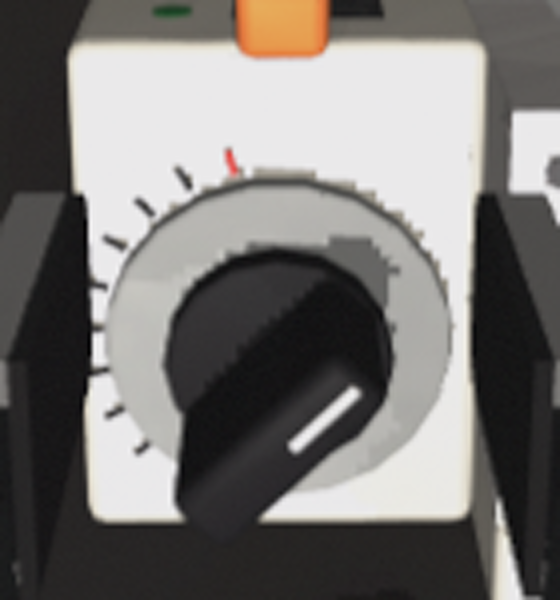

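View pics/t36c.png

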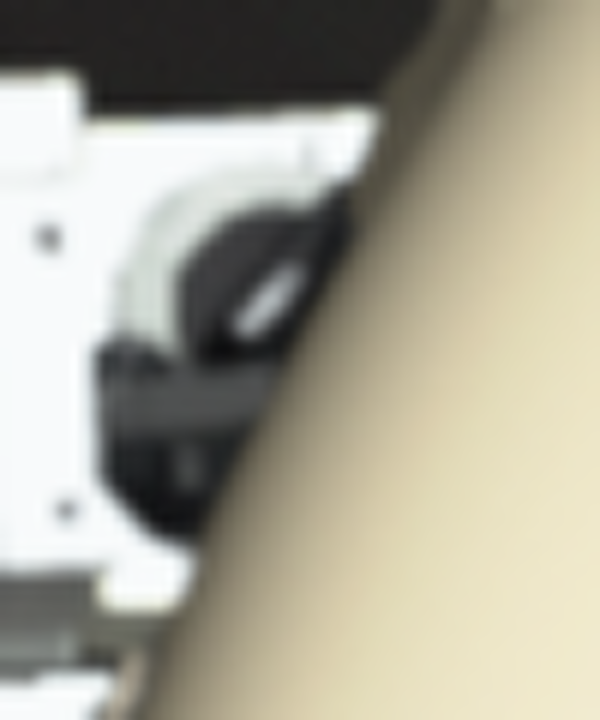

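```bash
python3 - <<'E'
from h import *
c=Cam("wrist"); t=Cam("top")
g=lambda u,v:((u+.5)/4-.5+250,(v+.5)/4-.5+240); f=lambda u,v:((u+.5)/12-.5+360,(v+.5)/12-.5+180)
q,e=tri(c,g(325,420),t,f(270,298)); print("stripe",q,e,to_w(q))
a,ea=tri(c,g(358,392),t,f(245,330)); b,eb=tri(c,g(293,448),t,f(298,270)); print(a,ea,b,eb)
for z in (.075,.08,.085): 
    # bar top face corners in wrist crop
    P=[to_w(c.plane(*g(*p),z)) for p in [(345,362),(385,385),(225,540),(180,500)]]
    print(z,[p[:2].tolist() for p in P], "mid",np.mean(P,0)[:2], "ang",np.degrees(np.arctan2(*(P[2]+P[3]-P[0]-P[1])[[1,0]])), "len",np.linalg.norm((P[2]+P[3]-P[0]-P[1])/2))
# dial circle centre on box top
print("dial", to_w(c.plane(*g(280,333),.052)))
E
```

```text
stripe [ 0.60225465 -0.1064886   0.08398913] 0.0027672270795265413 [   3.7 -153.8   84. ]
[ 0.59484689 -0.10117086  0.08660809] 0.00232150375145935 [ 0.60810102 -0.11197747  0.08411304] 0.0032730970797453427
0.075 [[-3.3, -148.9], [1.3, -141.7], [33.5, -170.6], [25.0, -178.8]] mid [  14.125 -160.   ] ang -44.18360240389335 len 42.183201632877505
0.08 [[-6.1, -149.1], [-1.7, -142.0], [29.9, -170.4], [21.6, -178.4]] mid [  10.925 -159.975] ang -44.21651681014938 len 41.36961445312248
0.085 [[-9.0, -149.4], [-4.6, -142.4], [26.3, -170.2], [18.1, -178.0]] mid [   7.7 -160. ] ang -44.19871266989297 len 40.45046353257277
dial [   3.4 -160.5   52. ]
```

Request:
send_rows([
  [0,0,10,-7,0,0],
  [0,0,20,-14,0,0],
  [0,0,30,-21,0,0],
  [0,0,40,-28,0,0],
  [0,0.5,50,-35,0,0],
  [0,1,60,-42,0,0],
  [0,1,66,-49,0,0],
  [0,1,71,-56,0,0],
  [0,1,71,-63,0,0],
  [0,1,71,-70,0,0],
], claw=28)

```text
clock: 84.75
tcp_pos: [0.6049, -0.1127, 0.1669]
orientation: [0.567, -0.422, 0.567, 0.423]
wrist_force: [-0.2, -0.5, 0.1]
finger_gap: 0.0279
```

Request:
send_rows([
  [0,0,0,-8,0,0],
  [0,0,0,-16,0,0],
  [0,0,0,-24,0,0],
  [0,0,0,-32,0,0],
  [0,0,0,-40,0,0],
  [0,0,0,-48,0,0],
  [0,0,0,-56,0,0],
  [0,0,0,-64,0,0],
  [0,0,0,-66,0,0],
  [0,0,0,-66,0,0],
])

```text
clock: 86.0
tcp_pos: [0.6051, -0.1127, 0.1676]
orientation: [0.247, -0.662, 0.247, 0.663]
wrist_force: [-0.4, 0.4, 0.1]
finger_gap: 0.0282
```

```bash
python3 - <<'E'
from h import *
st(); c=Cam("wrist");  cv2.imwrite("pics/w37.png",c.img)
p,r,s=tool(); print(p)
E
```

```text
clock 86.00 tcpW [   6.2 -160.2  167.6] world [ 0.6051 -0.1127  0.1676] yaw [-1.3591e+02 -0.0000e+00  7.0000e-02] gap 28.2 F [-0.4  0.4  0.1] q [-0.31  0.42  0.04  1.19  0.   -2.74]
[ 0.6051827  -0.11275703  0.16770757]
```

View pics/w37.png

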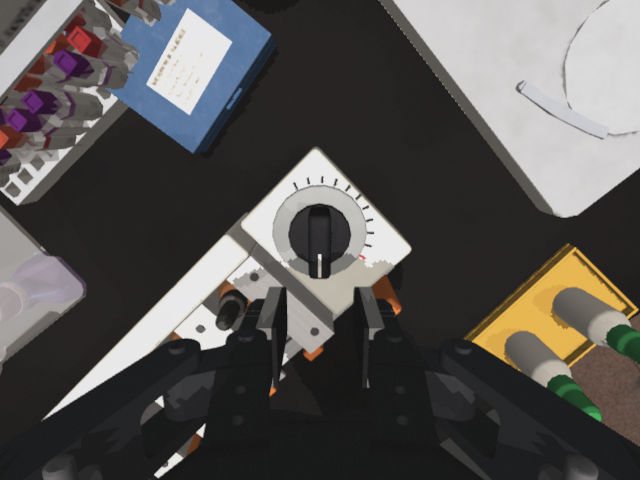

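```bash
python3 - <<'E'
from h import *
c=Cam("wrist"); c.crop(260,170,380,290,5,"w37c.png")
print("dial",to_w(c.plane(319.5,232.5,.052)),"bar",to_w(c.plane(319.5,241.5,.084)), to_w(c.c))
E
```

```text
dial [   6.  -161.1   52. ] bar [   7.8 -162.8   84. ] [  54.6 -207.9  310.1]
```

View pics/w37c.png

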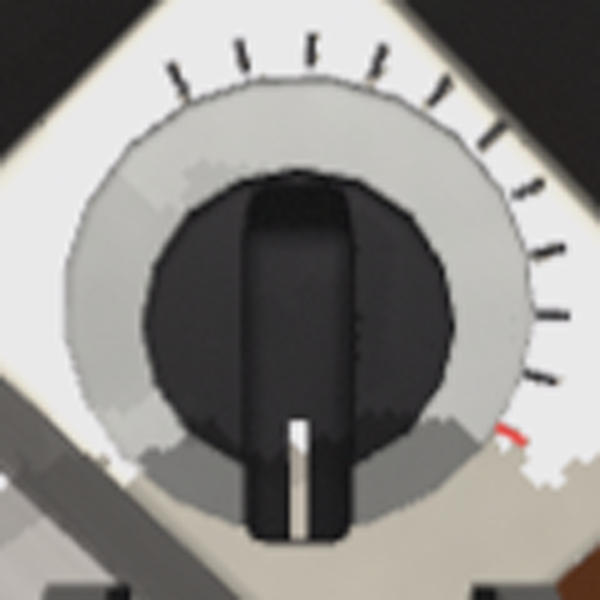

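Request:
send_rows([
  [12,0,0,0,0,0],
  [24,0,0,0,0,0],
  [36,0,0,0,0,0],
  [48,0,0,0,0,0],
  [60,0,0,0,0,0],
  [72,0,0,0,0,0],
  [82,0,0,0,0,0],
  [92,0,0,0,0,0],
  [100,0,0,0,0,0],
  [104,0,0,0,0,0],
])

```text
clock: 87.35
tcp_pos: [0.6051, -0.1127, 0.0636]
orientation: [0.247, -0.662, 0.247, 0.663]
wrist_force: [-2.3, 1.1, 18.0]
finger_gap: 0.0283
```

```bash
python3 - <<'E'
from h import *
st(); c=Cam("wrist");  cv2.imwrite("pics/w38.png",c.img)
E
```

```text
clock 87.35 tcpW [   6.3 -160.2   63.6] world [ 0.6051 -0.1127  0.0636] yaw [-1.36e+02 -1.00e-02  4.00e-02] gap 28.3 F [-2.3  1.1 18. ] q [-0.31  0.49 -0.12  0.97  0.   -2.74]
```

View pics/w38.png

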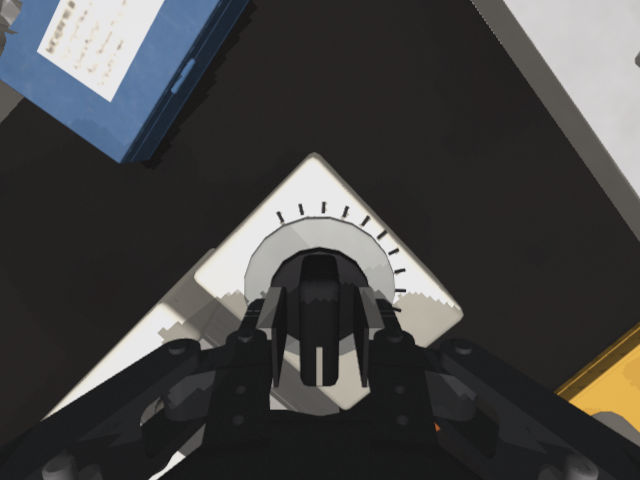

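```bash
python3 - <<'E'
from h import *
p,r,s=tool(); print(s["wrist_force"],s["ft_torque"])
c=Cam("wrist"); c.crop(200,230,440,430,3,"w38c.png")
s=Cam("scene"); s.crop(300,160,430,280,6,"s38.png")
E
```

```text
[ 0.80099219 -0.56507771  0.13580928] [ 0.07468723  0.00776641 -0.02360523]
```

View pics/w38c.png

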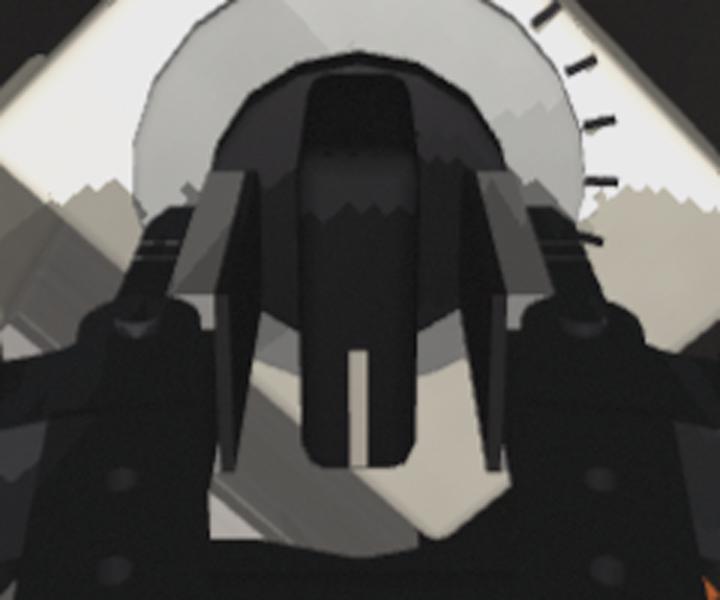

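Request:
send_rows([
  [0,0,0,0,0,0],
  [0,0,0,0,0,0],
  [0,0,0,0,0,0],
  [0,0,0,0,0,0],
  [0,0,0,0,0,0],
  [0,0,0,0,0,0],
  [0,0,0,0,0,0],
  [0,0,0,0,0,0],
  [0,0,0,0,0,0],
  [0,0,0,0,0,0],
], claw=6, newtons=40)

```text
clock: 88.75
tcp_pos: [0.6057, -0.1128, 0.0645]
orientation: [-0.247, 0.663, -0.247, -0.662]
wrist_force: [-0.0, 0.7, 4.7]
finger_gap: 0.0132
```

```bash
python3 - <<'E'
from h import *
st(); print(tool()[2]["ft_torque"])
E
```

```text
clock 88.75 tcpW [   6.8 -160.3   64.5] world [ 0.6057 -0.1128  0.0645] yaw [-1.3601e+02 -2.0000e-02 -6.0000e-02] gap 13.2 F [-0.   0.7  4.7] q [-0.31  0.49 -0.12  0.97  0.   -2.74]
[ 0.18601412  0.0012171  -0.02207619]
```

Gripped (13 mm). Turn clockwise (+tool x), first 80°.

Request:
send_rows([
  [0,0,0,8,0,0],
  [0,0,0,16,0,0],
  [0,0,0,24,0,0],
  [0,0,0,32,0,0],
  [0,0,0,40,0,0],
  [0,0,0,48,0,0],
  [0,0,0,56,0,0],
  [0,0,0,64,0,0],
  [0,0,0,72,0,0],
  [0,0,0,80,0,0],
])

```text
clock: 90.0
tcp_pos: [0.6088, -0.1123, 0.0645]
orientation: [0.618, -0.349, 0.613, 0.347]
wrist_force: [10.0, 3.0, -1.6]
finger_gap: 0.0136
```

```bash
python3 - <<'E'
from h import *
st(); print(tool()[2]["ft_torque"])
c=Cam("wrist");  cv2.imwrite("pics/w39.png",c.img)
E
```

```text
clock 90.00 tcpW [   9.9 -160.    64.5] world [ 0.6088 -0.1123  0.0645] yaw [-55.81  -0.37  -0.14] gap 13.6 F [10.   3.  -1.6] q [-0.31  0.49 -0.12  0.96  0.   -1.34]
[ 0.56895224 -1.80033247  0.02678941]
```

View pics/w39.png

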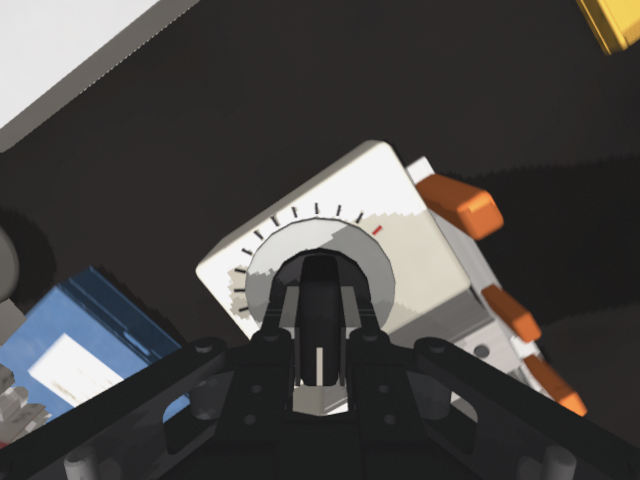

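Request:
send_rows([
  [0,-1,0.8,6,0,0],
  [0,-2,1.6,12,0,0],
  [0,-2.5,1.8,18,0,0],
  [0,-2.5,1.8,24,0,0],
  [0,-2.5,1.8,30,0,0],
  [0,-2.5,1.8,36,0,0],
  [0,-2.5,1.8,42,0,0],
  [0,-2.5,1.8,48,0,0],
  [0,-2.5,1.8,52,0,0],
  [0,-2.5,1.8,56,0,0],
])

```text
clock: 91.3
tcp_pos: [0.6106, -0.1125, 0.0653]
orientation: [0.707, -0.033, 0.705, 0.028]
wrist_force: [0.7, -8.0, 6.1]
finger_gap: 0.0136
```

```bash
python3 - <<'E'
from h import *
st(); print(tool()[2]["ft_torque"], tool()[2]["tau"][5])
c=Cam("wrist");  cv2.imwrite("pics/w40.png",c.img)
E
```

```text
clock 91.30 tcpW [  11.8 -160.2   65.3] world [ 0.6106 -0.1125  0.0653] yaw [-1.79 -0.16 -0.33] gap 13.6 F [ 0.7 -8.   6.1] q [-0.31  0.49 -0.11  0.97 -0.   -0.4 ]
[-1.59996567 -0.15561795 15.39675384] 14.775020778179169
```

View pics/w40.png

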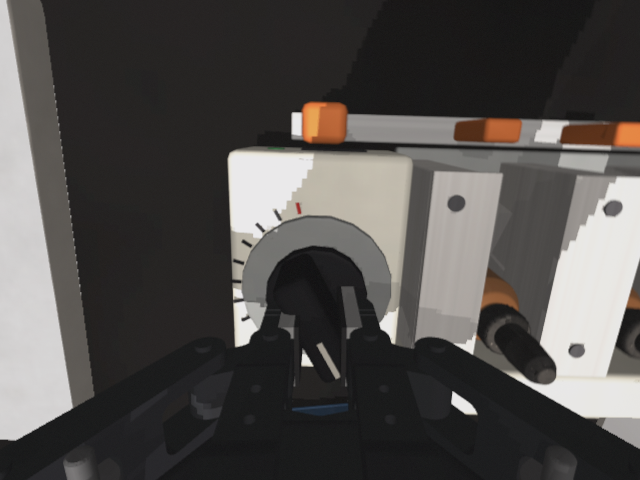

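Request:
send_rows([
  [0,0,0,-4,0,0],
  [0,0,0,-8,0,0],
  [0,0,0,-12,0,0],
  [0,0,0,-14,0,0],
  [0,0,0,-14,0,0],
  [0,0,0,-14,0,0],
  [0,0,0,-14,0,0],
  [0,0,0,-14,0,0],
  [0,0,0,-14,0,0],
  [0,0,0,-14,0,0],
])

```text
clock: 92.6
tcp_pos: [0.6105, -0.1125, 0.065]
orientation: [0.7, -0.109, 0.697, 0.108]
wrist_force: [5.3, -2.1, 4.4]
finger_gap: 0.0134
```

```bash
python3 - <<'E'
from h import *
st(); print(tool()[2]["ft_torque"], tool()[2]["tau"][5])
c=Cam("wrist");  c.crop(200,180,440,400,3,"w41.png")
E
```

```text
clock 92.60 tcpW [  11.6 -160.2   65. ] world [ 0.6105 -0.1125  0.065 ] yaw [-14.5   -0.21  -0.11] gap 13.4 F [ 5.3 -2.1  4.4] q [-0.31  0.49 -0.11  0.97 -0.   -0.62]
[-0.44537972 -0.91425375  6.65993442] 6.655619591474533
```

View pics/w41.png

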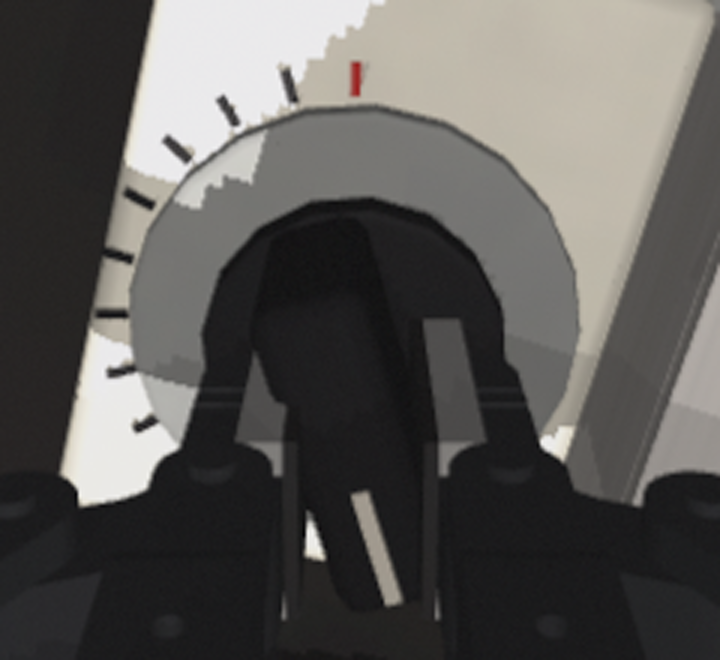

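Request:
send_rows([
  [0,0,0,-3,0,0],
  [0,0,0,-6,0,0],
  [0,0,0,-9,0,0],
  [0,0,0,-10,0,0],
  [0,0,0,-10,0,0],
  [0,0,0,-10,0,0],
  [0,0,0,-10,0,0],
  [0,0,0,-10,0,0],
  [0,0,0,-10,0,0],
  [0,0,0,-10,0,0],
])

```text
clock: 93.9
tcp_pos: [0.6104, -0.1125, 0.0647]
orientation: [0.689, -0.165, 0.686, 0.165]
wrist_force: [5.4, 1.6, 3.4]
finger_gap: 0.0134
```

```bash
python3 - <<'E'
from h import *
st(); print(tool()[2]["ft_torque"], tool()[2]["tau"][5])
c=Cam("wrist");  c.crop(200,180,440,400,3,"w42.png")
E
```

```text
clock 93.90 tcpW [  11.6 -160.2   64.7] world [ 0.6104 -0.1125  0.0647] yaw [-2.388e+01 -2.400e-01 -2.000e-02] gap 13.4 F [5.4 1.6 3.4] q [-0.31  0.49 -0.11  0.97  0.   -0.78]
[ 0.1758566  -1.1635262   1.94261446] 1.9643548876047134
```

View pics/w42.png

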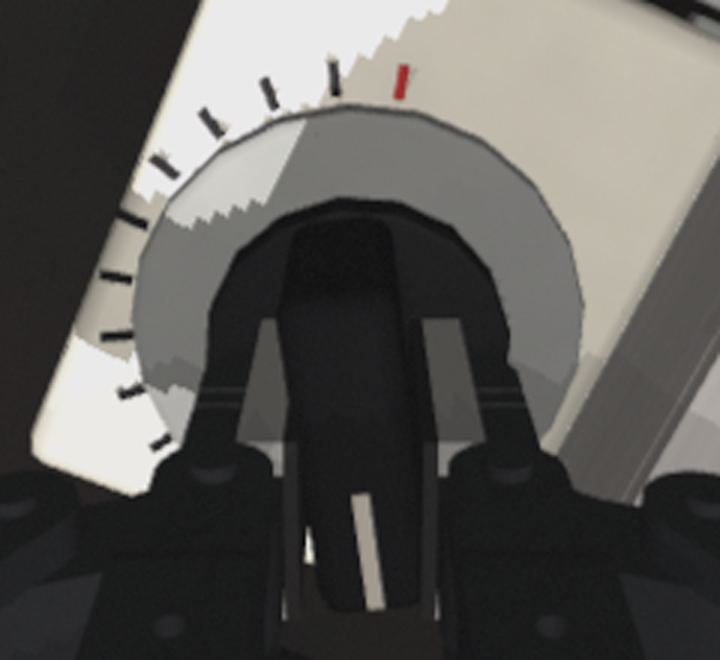

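Request:
send_rows([
  [0,0,0,-2,0,0],
  [0,0,0,-2,0,0],
  [0,0,0,-2,0,0],
  [0,0,0,-2,0,0],
  [-10,0,0,-2,0,0],
  [-25,0,0,-2,0,0],
  [-45,0,0,-2,0,0],
  [-65,0,0,-2,0,0],
  [-85,0,0,-2,0,0],
  [-100,0,0,-2,0,0],
], claw=28)

```text
clock: 95.2
tcp_pos: [0.6087, -0.1127, 0.1661]
orientation: [0.685, -0.178, 0.684, 0.178]
wrist_force: [0.6, -0.1, 0.6]
finger_gap: 0.0276
```

```bash
python3 - <<'E'
from h import *
st(); c=Cam("wrist");  cv2.imwrite("pics/w43.png",c.img); c.crop(240,160,400,310,4,"w43c.png")
E
```

```text
clock 95.20 tcpW [   9.8 -160.4  166.1] world [ 0.6087 -0.1127  0.1661] yaw [-25.99  -0.07  -0.06] gap 27.6 F [ 0.6 -0.1  0.6] q [-0.31  0.42  0.04  1.19 -0.   -0.82]
```

View pics/w43.png

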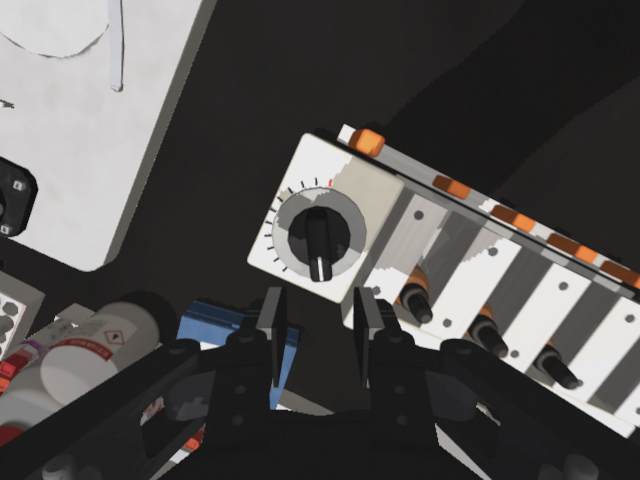

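View pics/w43c.png

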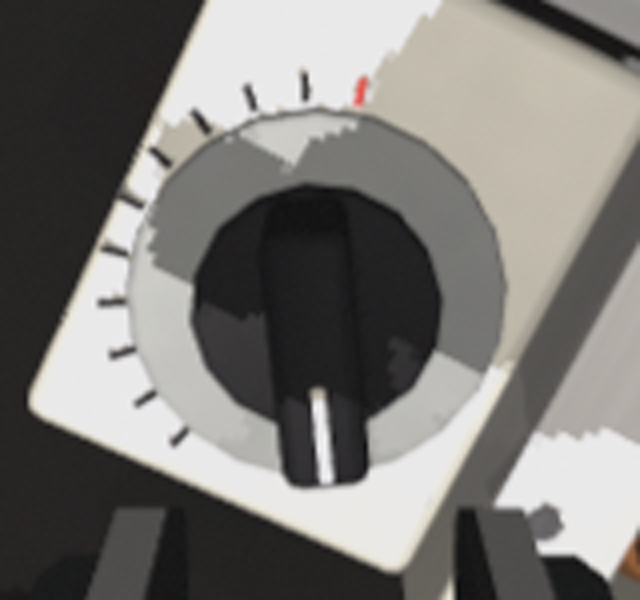

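```bash
python3 - <<'E'
from h import *
c=Cam("wrist")
print("dial",to_w(c.plane(319.2,233,.052)), [to_w(c.plane(319,245.5,z)) for z in (.084,.09,.095)])
# bar angle from top-face ends
z=.088
a=to_w(c.plane(240+327/4,160+480/4,z)); b=to_w(c.plane(240+308/4,160+235/4,z)); print(a,b,"len",np.linalg.norm(a-b),"ang",np.degrees(np.arctan2((a-b)[1],(a-b)[0])))
E
```

```text
dial [   7.7 -161.4   52. ] [array([   7.5, -161.5,   84. ]), array([   5.9, -162.2,   90. ]), array([   4.5, -162.9,   95. ])]
[  26.6 -150.1   88. ] [  -8.5 -170.6   88. ] len 40.64800118086989 ang 30.286875860601786
```

Request:
send_rows([
  [12,0,0,-4,0,0],
  [24,0,0,-4,0,0],
  [36,0,0,-4,0,0],
  [48,0,0,-4,0,0],
  [60,0,0,-4,0,0],
  [72,0,0,-4,0,0],
  [82,0,0,-4,0,0],
  [91,0,0,-4,0,0],
  [98,0,0,-4,0,0],
  [100,0,0,-4,0,0],
])

```text
clock: 96.55
tcp_pos: [0.6081, -0.1124, 0.0637]
orientation: [0.678, -0.202, 0.678, 0.202]
wrist_force: [-3.7, 1.6, 7.7]
finger_gap: 0.0278
```

Request:
send_rows([
  [0,0,0,0,0,0],
  [0,0,0,0,0,0],
  [0,0,0,0,0,0],
  [0,0,0,0,0,0],
  [0,0,0,0,0,0],
  [0,0,0,0,0,0],
  [0,0,0,0,0,0],
  [0,0,0,0,0,0],
  [0,0,0,0,0,0],
  [0,0,0,0,0,0],
], claw=6, newtons=40)

```text
clock: 97.8
tcp_pos: [0.6091, -0.1132, 0.0646]
orientation: [0.678, -0.202, 0.677, 0.201]
wrist_force: [2.5, -5.1, 0.7]
finger_gap: 0.0138
```

```bash
python3 - <<'E'
from h import *
st(); print(tool()[2]["ft_torque"], tool()[2]["tau"][5])
c=Cam("wrist");  c.crop(200,180,440,400,3,"w44.png")
E
```

```text
clock 97.80 tcpW [  10.2 -160.9   64.6] world [ 0.6091 -0.1132  0.0646] yaw [-29.99  -0.06  -0.09] gap 13.8 F [ 2.5 -5.1  0.7] q [-0.31  0.49 -0.11  0.97 -0.   -0.89]
[-0.94693395 -0.29784904  0.60563558] 0.5517175979912281
```

View pics/w44.png

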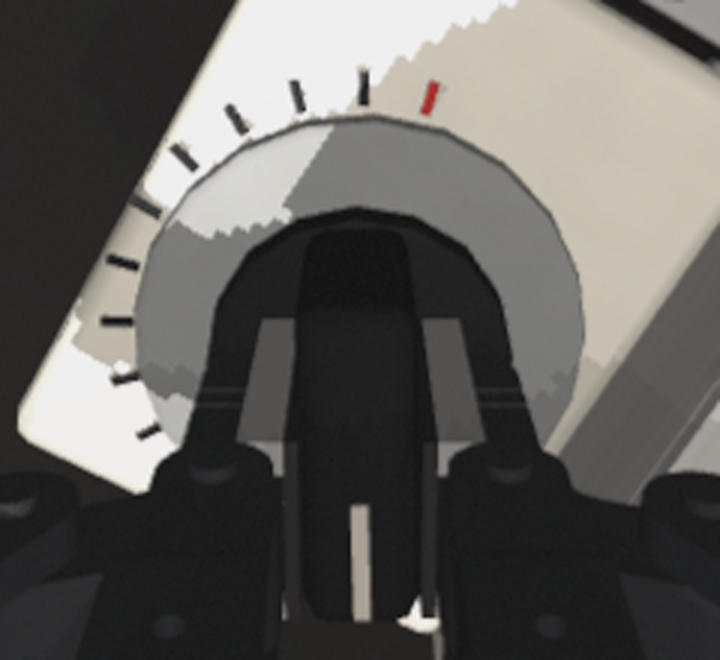

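Request:
send_rows([
  [0,0,0,2,0,0],
  [0,0,0,4,0,0],
  [0,0,0,6,0,0],
  [0,0,0,6,0,0],
  [0,0,0,6,0,0],
  [0,0,0,6,0,0],
  [0,0,0,6,0,0],
  [0,0,0,6,0,0],
  [0,0,0,6,0,0],
  [0,0,0,6,0,0],
])

```text
clock: 99.1
tcp_pos: [0.6092, -0.1132, 0.0647]
orientation: [0.687, -0.169, 0.687, 0.167]
wrist_force: [0.7, -6.8, 1.7]
finger_gap: 0.0139
```

```bash
python3 - <<'E'
from h import *
st(); print(tool()[2]["ft_torque"], tool()[2]["tau"][5])
c=Cam("wrist");  c.crop(200,180,440,400,3,"w45.png")
E
```

```text
clock 99.10 tcpW [  10.3 -160.9   64.7] world [ 0.6092 -0.1132  0.0647] yaw [-24.31  -0.04  -0.15] gap 13.9 F [ 0.7 -6.8  1.7] q [-0.31  0.49 -0.11  0.97 -0.   -0.79]
[-1.19760174 -0.22568394  2.8603785 ] 2.918134555220604
```

View pics/w45.png

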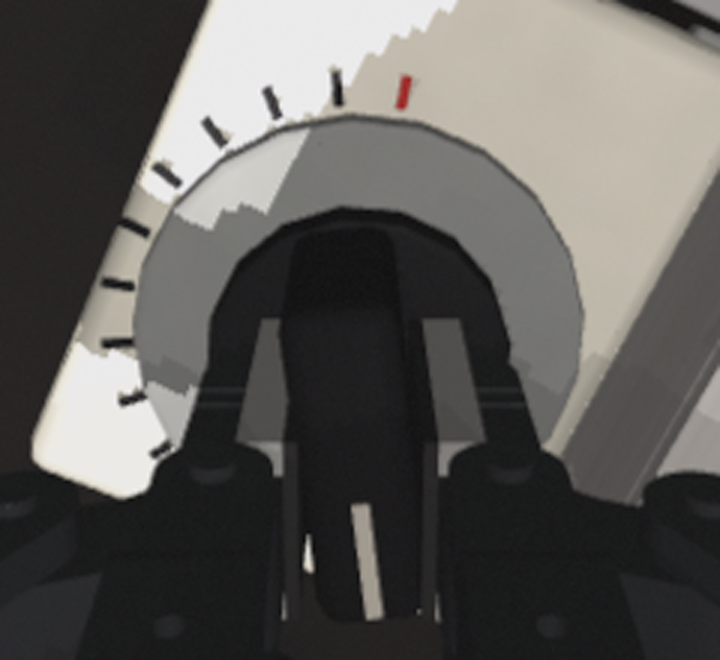

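Request:
send_rows([
  [0,0,0,0,0,0],
  [0,0,0,0,0,0],
  [0,0,0,0,0,0],
  [0,0,0,0,0,0],
  [-10,0,0,0,0,0],
  [-25,0,0,0,0,0],
  [-45,0,0,0,0,0],
  [-70,0,0,0,0,0],
  [-95,0,0,0,0,0],
  [-115,0,0,0,0,0],
], claw=28)

```text
clock: 100.4
tcp_pos: [0.609, -0.1127, 0.1818]
orientation: [0.688, -0.166, 0.687, 0.166]
wrist_force: [0.6, -0.7, -0.6]
finger_gap: 0.028
```

```bash
python3 - <<'E'
from h import *
st(); c=Cam("wrist");  cv2.imwrite("pics/w46.png",c.img); go(world=(0.45,0.30,0.24),yaw=TH)
E
```

```text
clock 100.40 tcpW [  10.1 -160.4  181.8] world [ 0.609  -0.1127  0.1818] yaw [-24.    -0.13  -0.08] gap 28.0 F [ 0.6 -0.7 -0.6] q [-0.31  0.41  0.07  1.23  0.   -0.79]
shift mm [-57.2 440.4  46.4] rot [24.    0.32  0.2 ]
```

View pics/w46.png

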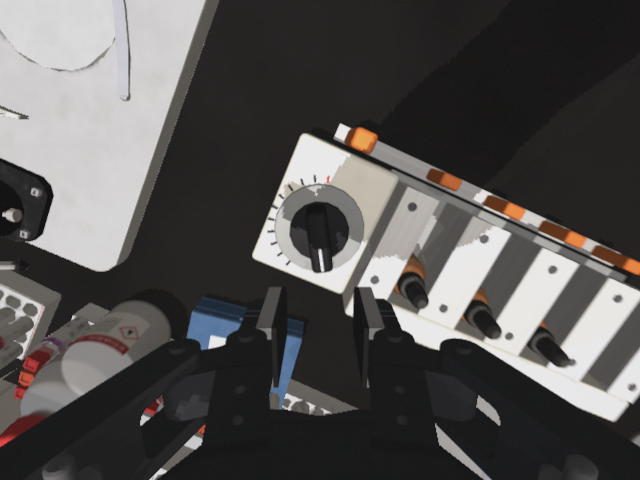

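Request:
send_rows([
  [-30,0,0,2,0,0],
  [-55,20,0,4,0,0],
  [-57,65,0,7,0,0],
  [-57,115,0,10,0,0],
  [-57,165,0,13,0,0],
  [-57,215,0,16,0,0],
  [-57,265,0,19,0,0],
  [-57,315,-10,22,0,0],
  [-57,365,-25,24,0,0],
  [-57,415,-45,24,0,0],
])

```text
clock: 101.7
tcp_pos: [0.378, 0.2373, 0.2367]
orientation: [0.707, -0.019, 0.706, 0.02]
wrist_force: [0.5, 1.1, 1.2]
finger_gap: 0.028
```

Request:
send_rows([
  [0,25,-15,0,0,0],
  [0,50,-30,0,0,0],
  [0,75,-45,0,0,0],
  [0,100,-60,0,0,0],
  [0,120,-70,0,0,0],
  [0,140,-80,0,0,0],
  [0,150,-90,0,0,0],
  [0,150,-90,0,0,0],
  [0,150,-90,0,0,0],
  [0,150,-90,0,0,0],
])

```text
clock: 102.95
tcp_pos: [0.2812, 0.3805, 0.2362]
orientation: [0.707, -0.019, 0.707, 0.019]
wrist_force: [0.4, 0.2, -0.4]
finger_gap: 0.028
```

```bash
python3 - <<'E'
from h import *
st(); s=Cam("scene"); cv2.imwrite("pics/s47.png",s.img); s.crop(240,180,400,280,5,"s47c.png"); t=Cam("top"); cv2.imwrite("pics/t47.png",t.img); t.crop(255,170,415,260,5,"t47c.png")
E
```

```text
clock 102.95 tcpW [-290.   350.1  236.2] world [0.2812 0.3805 0.2362] yaw [ 0.05 -0.02  0.  ] gap 28.0 F [ 0.4  0.2 -0.4] q [ 0.76  0.11 -0.19  1.26 -0.    0.71]
```

View pics/s47.png

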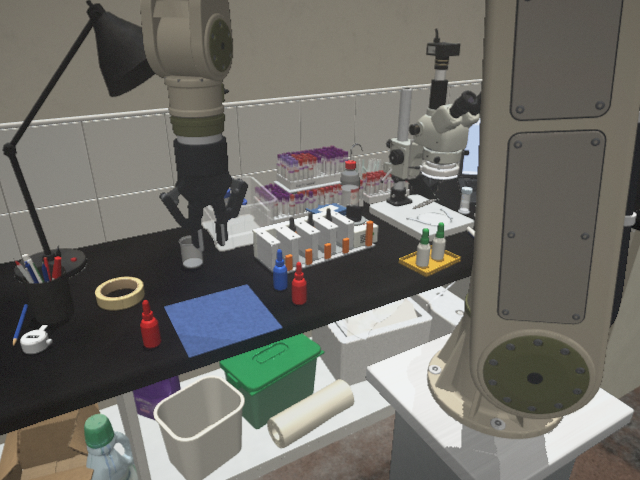

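View pics/t47.png

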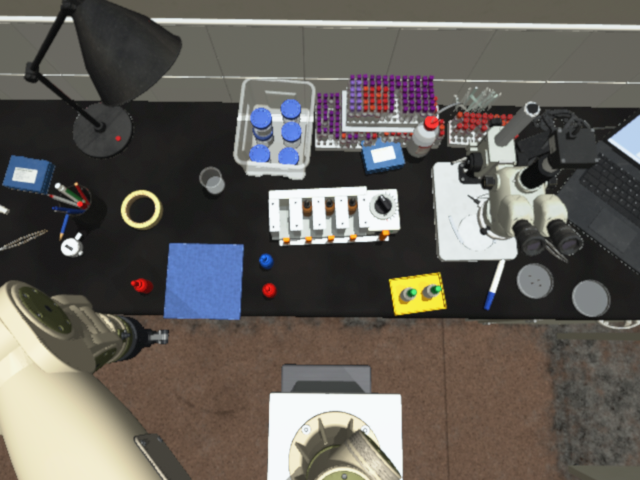

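View pics/t47c.png

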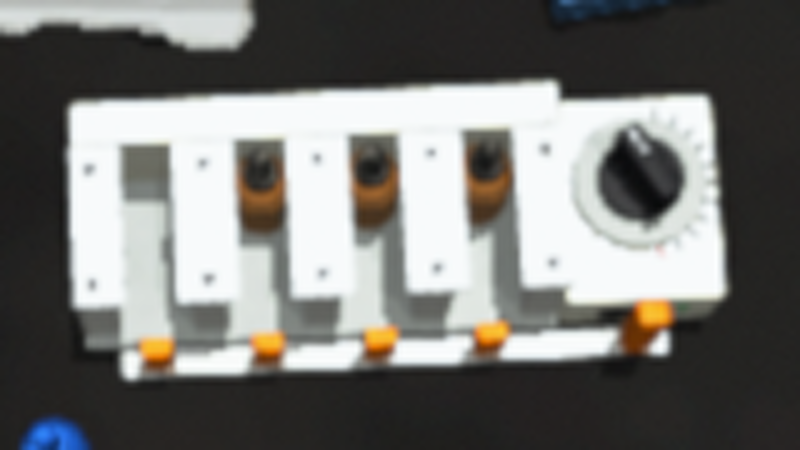

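View pics/s47c.png

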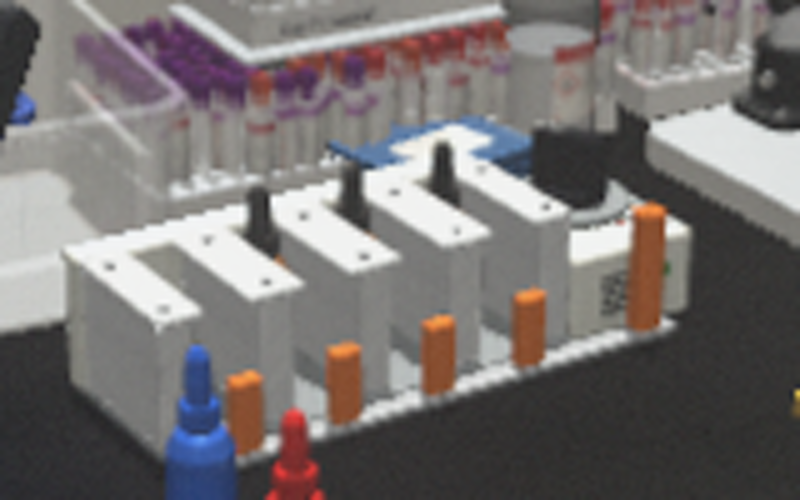

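```bash
python3 - <<'E'
from workcell import job
print(job.hand_in())
E
```

```text
the job is handed in; nothing more can be done
None
```

The whole job was done in the order asked and handed in at about 103 s of the 208 s allowed.

- **Comb:** I slid it open by 28.0 mm to its end stop. After all the bottles were in, I slid it back 28.2 mm to the shut stop. In the last top view the teeth are at the same pixels as at the start, in mid-lane.
- **White bottles:** Both came out of lanes 1 and 2 and stand upright on the yellow tray.
- **Amber bottles:** Three were present, and they are now in lanes 3, 2 and 1. Each was pushed until the back stop gave 5–8 N. In the wrist view their tips lie level to about 1 mm.
- **Problems on the way:** One amber bottle was knocked aside on the mat during the run, so I found it again before picking it up. The bottle for lane 2 caught its foot and tilted on the first push. I released it in the lane, it stood up again, and I regripped it higher and pushed it home.
- **Knob:** I turned it clockwise to its hard stop, then regripped and pushed again. It did not move, with torque rising to about 2.9 N m. The first turn overshot the stop and pressed on it with about 15 N m before I eased off.
- **Beaker and decoys:** The beaker, the red bottles and the blue bottle look unmoved in the last views.

**One disagreement:** the printed dial marks do not line up with the bar at the stop. Its unmarked end is about 16° short of the red mark, so I went by the felt stop.

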